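Load the plate incubator through its guarded drawer

ROBOT

A 6-joint arm with a two-finger parallel gripper is mounted at the origin on a cart in front of the work surface, level with it; the furniture and walls round the work are solid. World frame = base frame: x ahead of the robot, y to its left, z up, the work surface at z = 0. Lengths are in mm, angles in rad, forces in N, time in s.
With the tool pointing down it reaches from about 350 to 775 mm from the base axis. Payload 7.3 kg.
Tool frame: the origin (TCP) lies at the very end of the fingers, on their centre line; the grasp point (between the pads) lies 19 mm behind it; z points along the fingers, x is the direction in which the jaws open and shut, and the axes are right-handed (so a half turn about z gives the same grasp; the last joint's range is limited). The gripper opens to 92 mm and grips with 3 to 60 N. Pads are 19 mm wide; open, the fingers measure 130 mm over their backs; the gripper's body (75 mm by 190 mm) begins 47 mm behind the grasp point.
Start: joints at [-0.146, 0.342, 1.524, -0, 1.275, -0.146], TCP at [525.021, 0.019, 200.741] pointing down, gripper open.
Joint ranges: [-2.53, 2.53], [-0.77, 2.02], [0.04, 2.7], [-1, 4.14], [0.28, 2.66], [-3.11, 3.11]. Speed limits (rad/s): [2.57, 2.57, 3.14, 3.14, 3.14, 3.14].

INTERFACE

Orientations are given as [roll, pitch, yaw] about the fixed x, y, z axes, in that order (R = Rz(yaw) Ry(pitch) Rx(roll)).
In Python, from plant import bot, capture, camera_params gives the robot as it stands.
- The arm moves only by the shell command python3 -m jog 'ROWS' [OPENING]. ROWS is a JSON object of lists of equal length, an entry for each row: "xyz": the shift along the world's x, y, z as a fraction of full scale, a list of three; "angular": the turn, a rotation vector about the world's x, y, z as a fraction of full scale, a list of three. In form: {"xyz": [[x, y, z], ...], "angular": [[wx, wy, wz], ...]}. A call has 1 to 10 rows; each row shifts and turns the pose as measured when the row begins; what a row does not reach is not made up. Full scale, the value 1, is 2 cm for a shift and 6 degrees for a turn. A row lasts 1/10 s, in which the tool goes at most 50 mm and 8.59 degrees, less where a joint would pass 70% of its speed; a pose out of reach is approached as far as the arm can. A call with a number of a shift or a turn outside -1 to 1 is refused whole. A call with a gripper value outside its range is refused whole. OPENING is the closure, from -1 (fully open) to 1 (shut), set as the call begins (- or left out, the last holds). The fingers move at their own pace and stop on an object; the grip force is fixed at half the most. Time passes only in rows, so rows that do not move let the fingers close. It gives the time, the measured TCP pose, the force and the opening at its end, in the units of the state.
- bot.get_obs(): the state, without advancing time (a new reading comes with each control period).
- capture(name): name is "scene" or "side" or "wrist"; returns the picture (384x512x3 uint8, red, green, blue); there is no depth.
- camera_params(name): a dict with "fx", "fy", "cx", "cy" (pixels), "rvec" (rotation vector, rad) and "tvec" (3), from world to camera coordinates, as OpenCV has them. Camera axes: x right, y down, z forward; pixel columns grow to the right and rows downward; lengths in mm; the calibration is good to about 2 mm. A picture is of the moment at which its call begins: read the wrist's pose just before it. camera_params takes no time and is no camera call; for the wrist camera it gives the pose at the moment of the call.
- bot.close_job(): hands the job in, once; it reports no verdict.
The state is a dict: "time": time; "joint_positions": joint angles; "dq": joint speeds; "tau": joint torques, N m; "tool_pos": TCP position; "tcp_rot": TCP orientation; "contact_force": force on the tool from outside, world axes, zero at the start; "moment": the same for the moment, N m; "grip_width": finger opening in mm.
Only numpy, scipy, OpenCV 4.12 (cv2) and the standard library are available. Lean on these libraries where they do the work, as an engineer would, in place of code of your own. Each camera call takes 0.05 s, during which the arm holds its last target.

TASK

Load the plate incubator: slide the safety catch on its top sideways and press the release button that it uncovers, so that the drawer springs out. Lift out the cover that lies in the drawer and set it aside, stack all the eight-well plates from the bench squarely in one flush pile between the drawer's locating lips, wells up, and put the cover on top of the pile. Then push the drawer shut until it latches and slide the catch all the way back over the button; do not knock over the reagent bottles.

Things in the scene. Friction and masses are not known exactly. Their poses are not given: they have to be found in the camera images.
- incubator: White box-shaped device, fixed, 200 deep (x) x 190 wide (y) x 106 mm high (its top juts 13 mm forward over the drawer panel); place and heading vary. Origin: centre of its footprint; x from front to back (away from the robot), y to its left, z up. Its front is the panel of its one drawer. On top: display front left, catch and button front right, behind them a clear window showing the pile's rear part. All points share its axes.
- catch_grip (a point): Middle of the safety catch's grip ridge: black, 28 mm long (device x), 10 mm thick (y), 13 mm high (this point is half-way up), standing on the catch's black hood, 38 x 40 mm, whose upper face is 121 mm above the bench. Pinch the ridge from above or push its side; the catch slides along device y.
- catch (a joint): Travel of the safety catch in m: 0 = covering the release button, 0.055 = slid fully to the left (device +y), button free. Sliding takes about 1.5 N; it stays where it is left.
- button_top (a point): Centre of the flat top of the round steel release button, 26 mm across, standing 10 mm out of the incubator's top (116 mm above the bench), at device x -72 mm, y -58 mm; pressed straight down. Hidden under the catch's hood while that is shut (2 mm gap); the hood's edge is 35 mm from the button's centre when the catch is fully open.
- release (a joint): Button travel in m: 0 = up, 0.007 = fully down. The spring resists with 1.1 N at first, 4.3 N fully down; pressed past about 5 mm it unlatches the drawer. It springs back when let go, and dips by itself as the drawer latches.
- drawer (a joint): Drawer travel in m: 0 = shut and latched, 0.150 = fully out towards the robot (device -x). Once unlatched, a spring drives it out in about 2 s (4 N when shut, 1.6 N fully out) and keeps it out. To shut it, push its push pad back, with up to about 10 N, past 0 to the stop at -0.003; the latch clicks in and it then stays shut by itself.
- push_pad (a point): Centre of the face of the ribbed push pad on the drawer's front panel, 72 mm above the bench, moving with the drawer: pad 52 mm wide, 26 mm high, 15 mm proud of the panel, facing device -x, 55 mm left of the middle. Panel: 186 mm wide, from 8 to 91 mm above the bench, 12 mm thick, no handle; behind it a striker arm reaches 38 mm inward, 58 mm right of the middle, 44 to 53 mm above the bench.
- nest (a point): Centre of the pile's place on the drawer's metal floor, 18 mm above the bench; moves with the drawer. x runs along the plates' 80 mm side, y along their 54 mm side. Lips 5 mm high stand 3 mm clear of a centred plate; the middle 40 mm of its long sides is free for fingers. Front panel 60 mm in front of it; drawer's back wall (70 mm above the bench) 56 mm and, drawer out, the housing 77 mm behind.
- plate_a: Eight-well plate: rigid white tray 80 x 54 x 12 mm, two rows of four round wells on top, flat underside, rim all round at 12 mm. Origin: centre of the underside; x along the 80 mm side, y along the 54 mm side, z up. Starts lying flat on the bench, wells up. 2 to 4 plates are present, the others absent (None).
- plate_b: Eight-well plate: rigid white tray 80 x 54 x 12 mm, two rows of four round wells on top, flat underside, rim all round at 12 mm. Origin: centre of the underside; x along the 80 mm side, y along the 54 mm side, z up. Starts lying flat on the bench, wells up. 2 to 4 plates are present, the others absent (None).
- plate_c: Eight-well plate: rigid white tray 80 x 54 x 12 mm, two rows of four round wells on top, flat underside, rim all round at 12 mm. Origin: centre of the underside; x along the 80 mm side, y along the 54 mm side, z up. Starts lying flat on the bench, wells up. 2 to 4 plates are present, the others absent (None).
- plate_d: Eight-well plate: rigid white tray 80 x 54 x 12 mm, two rows of four round wells on top, flat underside, rim all round at 12 mm. Origin: centre of the underside; x along the 80 mm side, y along the 54 mm side, z up. Starts lying flat on the bench, wells up. 2 to 4 plates are present, the others absent (None).
- cover: Cover of the pile, a grey rigid plate 80 x 54 x 4 mm with a straight grip ridge standing along the middle of its top, 40 mm long (x), 10 mm thick (y), 11 mm high (top at 15 mm). Origin: centre of the underside; x along the 80 mm side, z up. Starts in the shut drawer, lying between the lips (on the nest), ridge up; plates cannot be stacked on it.
- lab_timer: Bystander: white bench timer 64 x 64 x 18 mm lying on the bench; not part of the job. Origin: centre of the underside.
- reagent_a: Bystander: brown reagent bottle with black cap, 56 mm across, 116 mm high, upright. Origin: centre of its foot.
- reagent_b: Bystander: white reagent bottle with blue cap, 48 mm across, 98 mm high, upright. Origin: centre of its foot.

How it is judged:
By the outcome, as a careful person would: the job done as asked, in the order asked, and still so for the second after the job is handed in, with the robot touching nothing.
Of plate_a, plate_b, plate_c, plate_d only 2 to 4 are there at a start; the rules pass over those that are not, and their reading is None.
At some moment in a run one of cover may be knocked a few centimetres aside while the robot is not near it.
Once in a run the grip may slacken for a moment while it holds something.
It also fails if it takes over 210 s, if anything falls off the work surface, if the arm or the gripper's body presses on something with over 40 N, if the wrist force passes 120 N, or if a joint passes its speed limit or range.

## Working session

There is one attempt and no reset: what is moved stays moved. The work goes in short steps, Python scripts to look and compute and a shell command to move; the robot and the scene stay as the last step left them, time stands still between calls to the robot, and variables do not carry over. Pictures are saved under pics/ and viewed, and the job is handed in when it is done.

```bash
ls; mkdir -p pics; python3 - <<'E'
from plant import bot,capture,camera_params
import cv2
o=bot.get_obs(); print(o['time'],o['tool_pos'],o['tcp_rot'],o['grip_width'],o['contact_force'])
for n in ['scene','side','wrist']:
    im=capture(n); cv2.imwrite(f'pics/{n}0.png',cv2.resize(im[:,:,::-1],None,fx=1.5,fy=1.5,interpolation=cv2.INTER_CUBIC))
    p=camera_params(n); print(n,p)
E
```

```text
pics
0.0 [5.24547541e+02 9.25402266e-02 2.00043080e+02] [-3.14137225e+00  1.53576371e-03 -7.48756108e-06] 91.54898042096404 [ 0.38400535 -0.54242494 -0.01846671]
scene {'fx': 472.72365501249743, 'fy': 472.72365501249743, 'cx': 259.6778093756436, 'cy': 189.8013530303925, 'rvec': array([ 1.35719902, -2.15395866,  0.96185793]), 'tvec': array([ 253.75248365,  410.28960973, 1229.4830336 ])}
side {'fx': 372.45074787438483, 'fy': 372.45074787438483, 'cx': 259.5231101993105, 'cy': 189.9818300548941, 'rvec': array([ 2.14099286, -0.0339006 ,  0.00621615]), 'tvec': array([-546.68902813,  106.94020779, 1451.70398574])}
wrist {'fx': 337.35433623995715, 'fy': 337.35433623995715, 'cx': 256.48216643778323, 'cy': 195.9272048268342, 'rvec': array([-2.88522993e+00,  1.84210928e-03,  1.72673934e-03]), 'tvec': array([-525.06809563,  -31.39280232,  389.04737624])}
```

View pics/scene0.png

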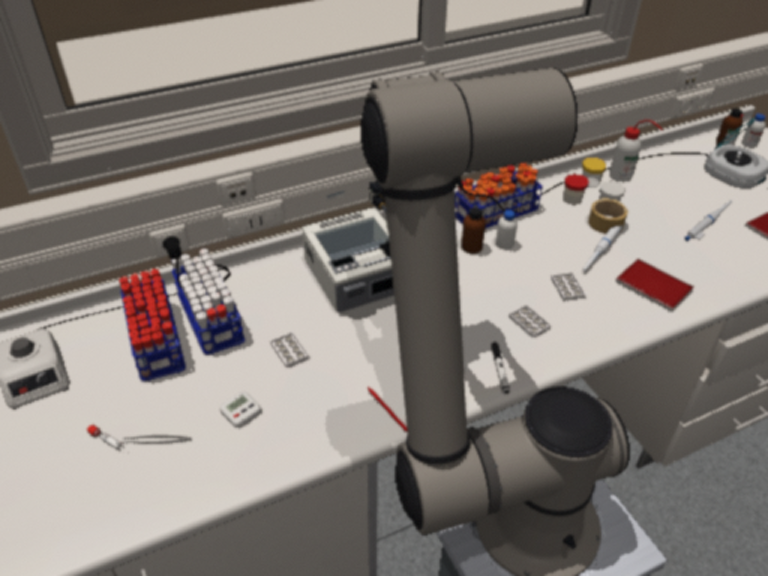

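View pics/side0.png

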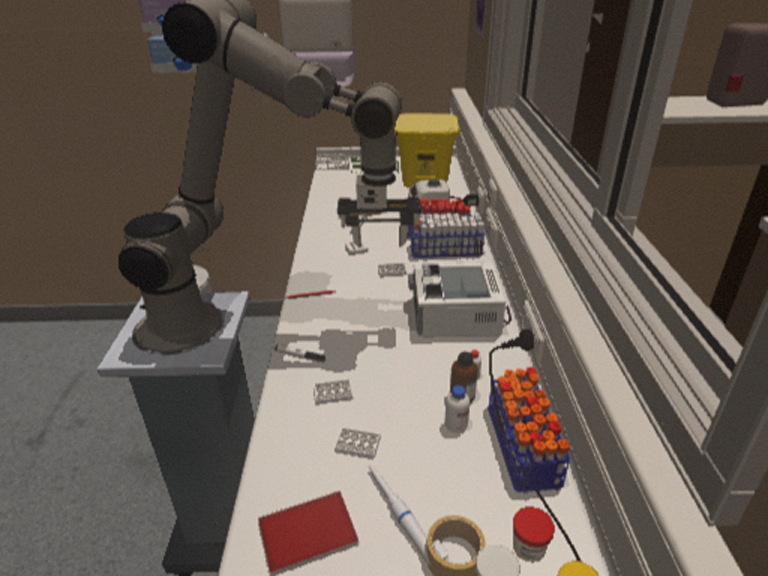

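View pics/wrist0.png

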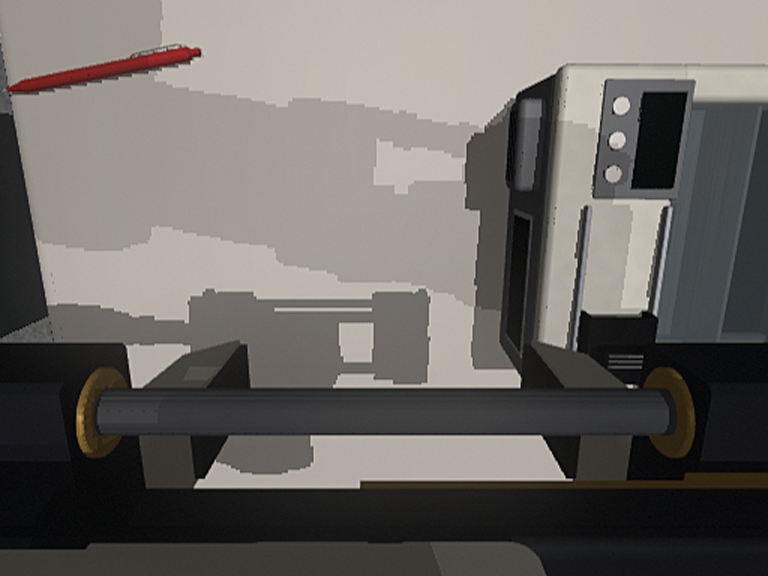

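```bash
cat > h.py <<'E'
import numpy as np, cv2, json
from plant import bot,capture,camera_params
from scipy.spatial.transform import Rotation as Rn
def P(n):
    p=camera_params(n); K=np.array([[p['fx'],0,p['cx']],[0,p['fy'],p['cy']],[0,0,1.]])
    R=cv2.Rodrigues(np.array(p['rvec']))[0]; return K,R,np.array(p['tvec'])
def back(cam,uv,z):
    K,R,t=cam; d=R.T@np.linalg.inv(K)@np.array([uv[0],uv[1],1.]); c=-R.T@t
    return c+d*(z-c[2])/d[2]
def proj(cam,X):
    K,R,t=cam; x=(R@np.atleast_2d(X).T).T+t; x=(K@x.T).T; return x[:,:2]/x[:,2:]
def snap(n,tag,crop=None,f=1.5):
    cam=P(n); im=capture(n)
    cv2.imwrite(f'pics/{tag}_raw.png',im[:,:,::-1])
    np.savez(f'pics/{tag}.npz',K=cam[0],R=cam[1],t=cam[2])
    show(tag,crop,f); return cam,im
def show(tag,crop=None,f=1.5,out=None):
    im=cv2.imread(f'pics/{tag}_raw.png')
    if crop: u0,v0,u1,v1=crop; im=im[v0:v1,u0:u1]
    cv2.imwrite(out or f'pics/{tag}.png',cv2.resize(im,None,fx=f,fy=f,interpolation=cv2.INTER_CUBIC))
def load(tag):
    d=np.load(f'pics/{tag}.npz'); return d['K'],d['R'],d['t']
def ob():
    o=bot.get_obs(); print('t %.2f'%o['time'],np.round(o['tool_pos'],1),np.round(o['tcp_rot'],3),'g %.1f'%o['grip_width'],np.round(o['contact_force'],1)); return o
E
python3 - <<'E'
from h import *
c=P('wrist'); print(-c[1].T@c[2])
s=P('scene'); d=P('side'); print(-s[1].T@s[2],-d[1].T@d[2])
# rough plates
for n,cam,l in [('scene',s,[(289,350),(530,320),(568,286),(241,408),(473,245),(507,240)]),('side',d,[(392,269),(333,390),(358,441),(357,248),(463,395),(457,428)])]:
    for u in l: print(n,u,np.round(back(cam,np.array(u)/1.5,10)))
# device top corners wrist
for u in [(562,66),(607,82),(595,196),(693,80),(689,199),(585,205),(583,312),(655,312)]: print(u,np.round(back(c,np.array(u)/1.5,106),1))
E
```

```text
[525.55368119  67.54157691 383.75947887]
[-449.77288353  519.00319119 1128.13849216] [  522.98346358 -1178.5120672    869.10710965]
scene (289, 350) [550. 252.  10.]
scene (530, 320) [ 408. -264.   10.]
scene (568, 286) [ 464. -409.   10.]
scene (241, 408) [446. 389.  10.]
scene (473, 245) [ 689. -285.   10.]
scene (507, 240) [ 670. -373.   10.]
side (392, 269) [562. 248.  10.]
side (333, 390) [ 416. -264.   10.]
side (358, 441) [ 474. -411.   10.]
side (357, 248) [455. 382.  10.]
side (463, 395) [ 700. -289.   10.]
side (457, 428) [ 674. -384.   10.]
(562, 66) [615.3 114.2 106. ]
(607, 82) [638.9 106.6 106. ]
(595, 196) [638.8  49.2 106. ]
(693, 80) [682.7 107.4 106. ]
(689, 199) [689.7  47.6 106. ]
(585, 205) [633.8  44.4 106. ]
(583, 312) [638.7 -16.1 106. ]
(655, 312) [679.9 -16.2 106. ]
```

```bash
python3 -m jog '{"xyz":[[0.4,-0.1,0.5],[0.4,-0.1,0.5],[0.4,-0.1,0.5],[0.4,-0.1,0.5],[0.4,-0.1,0.5],[0.4,0,0.3],[0.3,0,0.2],[0,0,0],[0,0,0],[0,0,0]],"angular":[[0,0,-1],[0,0,-1],[0,0,-1],[0,0,-1],[0,0,-1],[0,0,-1],[0,0,-1],[0,0,-1],[0,0,-1],[0,0,-1]]}' 0; python3 -m jog '{"xyz":[[0,0,0],[0,0,0],[0,0,0],[0,0,0],[0,0,0],[0,0,0]],"angular":[[0,0,-1],[0,0,-1],[0,0,-1],[0,0,-1],[0,0,-1],[0,0,0]]}'; python3 -c "
from h import *
ob();snap('wrist','w1')"
```

```text
time: 1.15
tool_pos: [578.6, -10.0, 258.8]
tcp_rot: [3.14, 0.01, -1.089]
contact_force: [0.6, -0.1, 0.3]
grip_width: 45.7
time: 1.75
tool_pos: [577.5, -9.9, 256.3]
tcp_rot: [3.135, 0.011, -1.636]
contact_force: [0.1, 0.6, -0.4]
grip_width: 46.0
t 1.75 [577.5  -9.9 256.3] [ 3.135  0.011 -1.636] g 46.0 [ 0.1  0.6 -0.4]
```

View pics/w1.png

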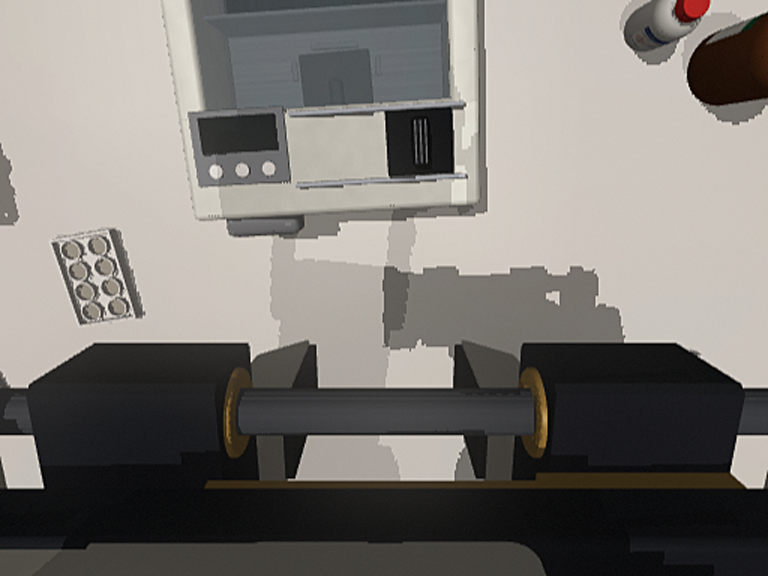

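```bash
python3 -c "
from h import *
show('w1',(105,0,345,165),3.3,'pics/w1c.png')"
```

```text
(no output)
```

View pics/w1c.png

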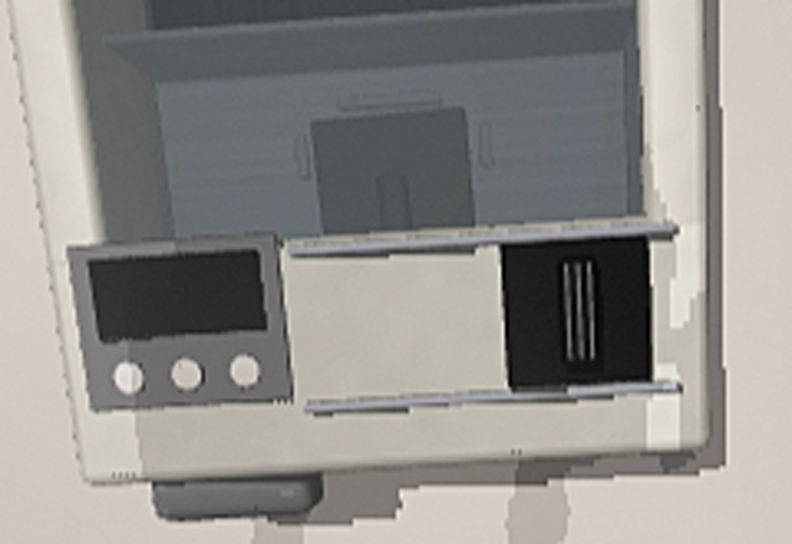

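```bash
python3 - <<'E'
from h import *
c=load('w1')
f=lambda u,z: back(c,np.array(u)/3.3+[105,0],z)
a=f((83,484),106);b=f((708,450),106);print('front',a,b,np.linalg.norm(a-b))
y=(a-b)/np.linalg.norm(a-b); print('yaw',np.degrees(np.arctan2(-y[0],y[1])))
for u in [(502,240),(650,238),(653,384),(510,388)]: print('hood',f(u,121))
for u in [(561,261),(596,260),(597,360),(568,362)]: print('ridge',f(u,134))
h=np.mean([f(u,121) for u in [(502,240),(650,238),(653,384),(510,388)]],0)
r=np.mean([f(u,134) for u in [(561,261),(596,260),(597,360),(568,362)]],0)
print(h,r)
p1=f((68,247),106);p2=f((280,235),106);print('disp',p1,p2,np.degrees(np.arctan2(-(p1-p2)[0],(p1-p2)[1])))
p1=f((292,252),108);p2=f((678,229),108);print('rail',p1,p2,np.degrees(np.arctan2(-(p1-p2)[0],(p1-p2)[1])))
E
```

```text
front [615.90456282 114.2801278  106.        ] [613.77051062 -72.4740356  106.        ] 186.7663559839544
yaw -0.6546941734893079
hood [674.94088958 -15.69186621 121.        ]
hood [672.75669299 -55.458418   121.        ]
hood [634.44210962 -55.08870466 121.        ]
hood [635.98585319 -15.35005305 121.        ]
ridge [667.65229808 -30.70135137 134.        ]
ridge [667.28645867 -39.77044044 134.        ]
ridge [642.15541966 -38.92916722 134.        ]
ridge [642.15175189 -31.22924411 134.        ]
[654.53138635 -35.39726048 121.        ] [654.81148208 -35.15755079 134.        ]
disp [682.69653758 107.50846034 106.        ] [681.80723013  46.90439913 106.        ] -0.8407011978865826
rail [676.88275741  43.66840873 108.        ] [675.63412365 -64.88671283 108.        ] -0.6590042789493038
```

```bash
cat >> h.py <<'E'
def plan(x=None,y=None,z=None,yaw=None):
    o=ob(); p=np.array(o['tool_pos']); R=Rn.from_euler('xyz',o['tcp_rot'])
    tgt=np.array([p[i] if v is None else v for i,v in enumerate((x,y,z))])
    if yaw is None: yaw=np.degrees(o['tcp_rot'][2])
    T=Rn.from_euler('xyz',[np.pi,0,np.radians(yaw)])
    rv=np.degrees((T*R.inv()).as_rotvec())
    print('dxyz units',np.round((tgt-p)/20,2),'ang units',np.round(rv/6,2))
E
python3 -c "
from h import *
plan(654.8,-35.2,160,-90.8)"
```

```text
t 1.80 [577.4  -9.8 256.2] [ 3.135  0.011 -1.633] g 46.2 [0.3 0.2 0.1]
dxyz units [ 3.87 -1.27 -4.81] ang units [-0.11 -0.06  0.46]
```

```bash
python3 -m jog '{"xyz":[[0.65,-0.21,-0.8],[0.65,-0.21,-0.8],[0.65,-0.21,-0.8],[0.65,-0.21,-0.8],[0.65,-0.21,-0.8],[0.62,-0.21,-0.8],[0,0,0]],"angular":[[-0.11,-0.06,0.46],[0,0,0],[0,0,0],[0,0,0],[0,0,0],[0,0,0],[0,0,0]]}' 0.3;  python3 -c "
from h import *
plan(654.8,-35.2,123.5,-90.8);snap('wrist','w2')"
```

```text
time: 2.5
tool_pos: [657.0, -35.6, 156.3]
tcp_rot: [-3.141, -0.001, -1.56]
contact_force: [-0.9, 0.0, 0.5]
grip_width: 32.2
t 2.50 [657.  -35.6 156.3] [-3.141e+00 -1.000e-03 -1.560e+00] g 32.2 [-0.9  0.   0.5]
dxyz units [-0.11  0.02 -1.64] ang units [ 0.01  0.   -0.23]
```

View pics/w2.png

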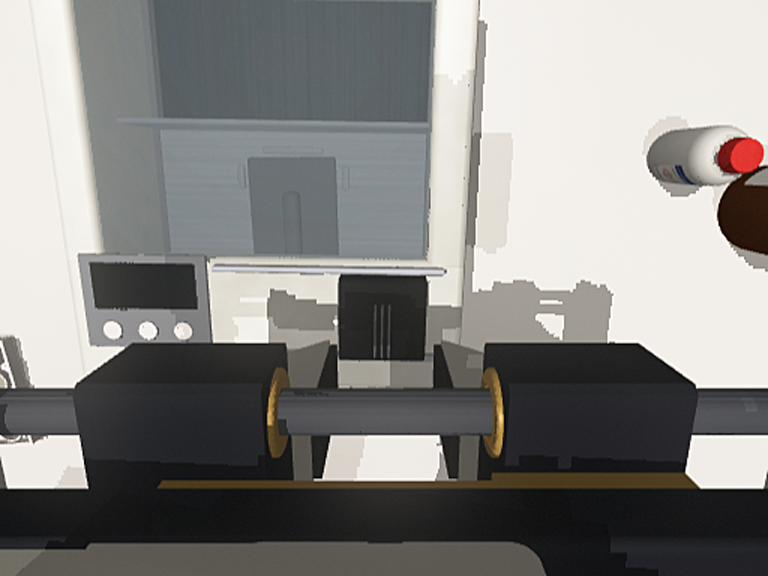

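```bash
python3 -m jog '{"xyz":[[-0.11,0.02,-0.9],[0,0,-0.7],[0,0,0],[0,0,0],[0,0,0],[0,0,0],[0,0,0],[0,0,0]],"angular":[[0,0,-0.23],[0,0,0],[0,0,0],[0,0,0],[0,0,0],[0,0,0],[0,0,0],[0,0,0]]}' 0.3;python3 -m jog '{"xyz":[[0,0,0],[0,0,0],[0,0,0],[0,0,0]],"angular":[[0,0,0],[0,0,0],[0,0,0],[0,0,0]]}' 1
```

```text
time: 3.35
tool_pos: [656.0, -34.0, 134.5]
tcp_rot: [-3.129, -0.002, -1.578]
contact_force: [-0.8, -0.5, 0.0]
grip_width: 32.3
time: 3.75
tool_pos: [656.1, -34.1, 134.7]
tcp_rot: [-3.129, -0.002, -1.578]
contact_force: [-0.7, 0.2, 0.1]
grip_width: 4.7
```

```bash
python3 -m jog '{"xyz":[[0,0,0],[0,0,0],[0,0,0]],"angular":[[0,0,0],[0,0,0],[0,0,0]]}' 0.3;python3 -m jog '{"xyz":[[-0.03,-0.05,-0.3],[0,0,-0.25],[0,0,0]],"angular":[[-0.1,0,0],[0,0,0],[0,0,0]]}'
```

```text
time: 4.05
tool_pos: [656.0, -34.1, 134.5]
tcp_rot: [-3.129, -0.002, -1.578]
contact_force: [-0.1, -0.5, -0.3]
grip_width: 24.2
time: 4.35
tool_pos: [655.2, -35.1, 122.3]
tcp_rot: [-3.129, -0.014, -1.578]
contact_force: [0.1, -0.4, -0.1]
grip_width: 32.3
```

```bash
python3 -m jog '{"xyz":[[0,0,0.05],[0,0,0],[0,0,0],[0,0,0],[0,0,0]],"angular":[[0,0,0],[0,0,0],[0,0,0],[0,0,0],[0,0,0]]}' 1;python3 -m jog '{"xyz":[[0,0.45,0],[0.01,0.5,0],[0.01,0.5,0],[0.01,0.5,0],[0,0.5,0],[0,0.3,0],[0,0,0]],"angular":[[0,0,0],[0,0,0],[0,0,0],[0,0,0],[0,0,0],[0,0,0],[0,0,0]]}' 1
```

```text
time: 4.85
tool_pos: [655.3, -35.2, 123.3]
tcp_rot: [-3.129, -0.014, -1.578]
contact_force: [0.6, 0.5, -0.6]
grip_width: 0.9
time: 5.55
tool_pos: [655.8, 26.4, 123.6]
tcp_rot: [-3.129, -0.013, -1.576]
contact_force: [-0.2, 0.4, 0.1]
grip_width: 0.8
```

```bash
 python3 -c "
from h import *
ob();snap('wrist','w3')"
```

```text
t 5.55 [655.8  26.4 123.6] [-3.129 -0.013 -1.576] g 0.8 [-0.2  0.4  0.1]
```

View pics/w3.png

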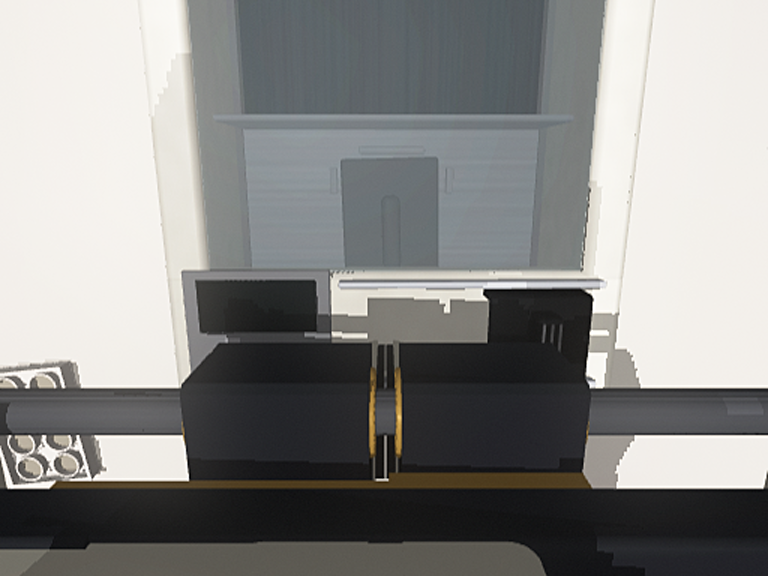

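```bash
 python3 -c "
from h import *
c=load('w3'); print(proj(c,[[655.8,26.4,123.6],[655.8,26.4,142]])*1.5)
c=load('w2'); print(proj(c,[[657,-35.6,156.3],[654.8,-35.2,134],[640,-35,121]])*1.5)
show('w2',(200,170,320,250),6,'pics/w2c.png')
show('w3',(200,170,420,330),3.6,'pics/w3c.png')
"
```

```text
[[383.44244477 345.67729689]
 [383.92321384 363.65017123]]
[[383.51991154 345.67148907]
 [382.70662901 332.11435302]
 [382.14386242 353.26403732]]
```

View pics/w2c.png

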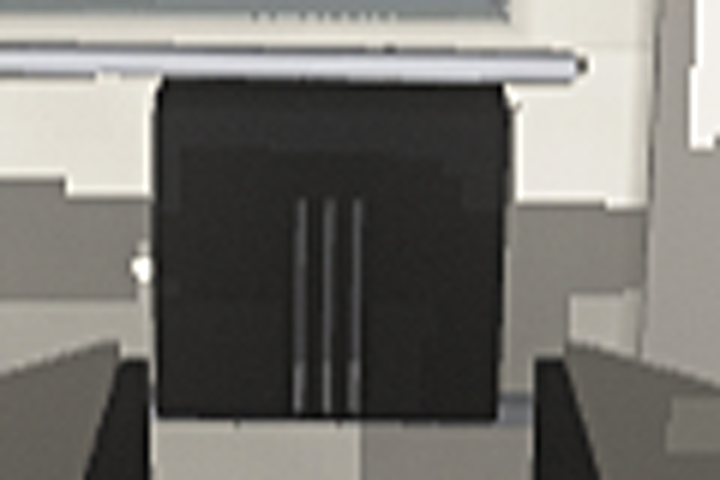

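View pics/w3c.png

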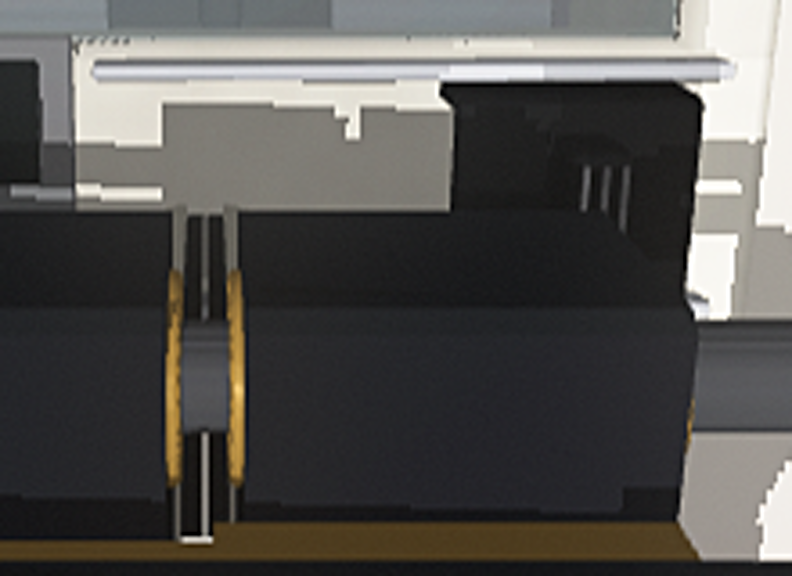

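```bash
 python3 - <<'E'
from h import *
c1,c2,c3=load('w1'),load('w2'),load('w3')
# rear end of middle line
a1=np.array((578,261))/3.3+[105,0]; a2=np.array((329,200))/6+[200,170]; a3=np.array((606,165))/3.6+[200,170]
def tri(cams,uvs):
    A=[];b=[]
    for (K,R,t),u in zip(cams,uvs):
        d=R.T@np.linalg.inv(K)@np.array([*u,1.]); d/=np.linalg.norm(d); C=-R.T@t; M=np.eye(3)-np.outer(d,d); A.append(M); b.append(M@C)
    return np.linalg.lstsq(np.vstack(A),np.hstack(b),rcond=None)[0]
print(tri([c1,c2],[a1,a2]),tri([c1,c2,c3],[a1,a2,a3]),tri([c2,c3],[a2,a3]))
# front-left hood corner in w1,w2 & rear corners
print('rear left hood',tri([c1,c2],[np.array((502,240))/3.3+[105,0],np.array((160,88))/6+[200,170]]))
print('rear right hood',tri([c1,c2],[np.array((650,238))/3.3+[105,0],np.array((505,90))/6+[200,170]]))
print('rail end',tri([c1,c2],[np.array((678,229))/3.3+[105,0],np.array((580,65))/6+[200,170]]))
for u in [(445,90),(700,95)]: print(back(c3,np.array(u)/3.6+[200,170],121))
E
```

```text
[667.27791318 -34.96821673 135.3308077 ] [667.1687392  -34.89938876 133.99228078] [666.85983594 -34.9187247  133.26351219]
rear left hood [675.20354621 -15.71069567 117.85585978]
rear right hood [673.63796517 -55.90399468 110.91285031]
rail end [675.78874699 -64.68839306 106.46339122]
[675.88751383 -12.68427527 121.        ]
[674.66409301 -53.49742683 121.        ]
```

```bash
 python3 - <<'E'
from h import *
o=ob(); c,_=snap('side','s4'); q=proj(c,[o['tool_pos'],[655,-35,134],[655,-35,121]]); print(q); u,v=q[0].astype(int)
print(u,v); show('s4',(u-50,v-50,u+80,v+50),6,'pics/s4.png')
E
```

```text
t 5.60 [655.8  26.  123.6] [-3.129 -0.013 -1.577] g 0.2 [ 0.4 -0.8  0. ]
[[287.63422953 183.2957179 ]
 [289.0122953  189.62206747]
 [288.89235412 192.60143943]]
287 183
```

View pics/s4.png

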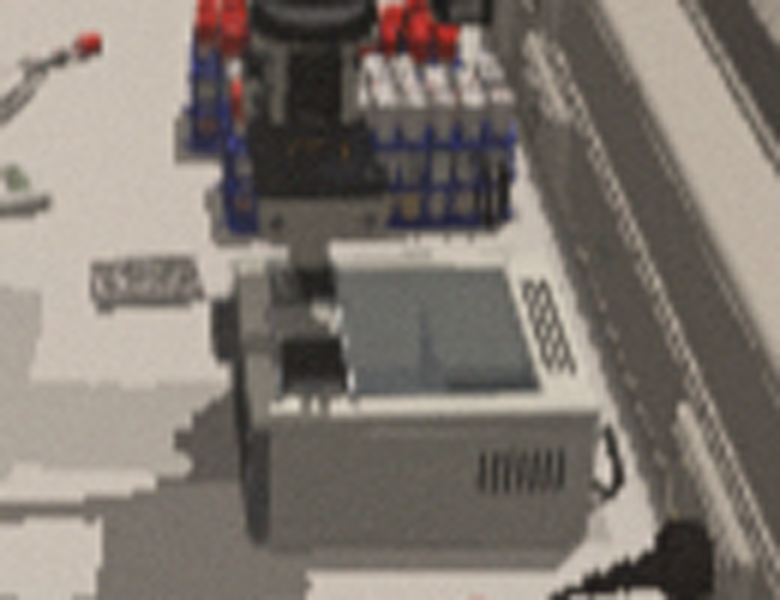

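```bash
 python3 - <<'E'
from h import *
show('w1',(150,215,370,335),3.6,'pics/w1f.png')
E
```

```text
(no output)
```

View pics/w1f.png

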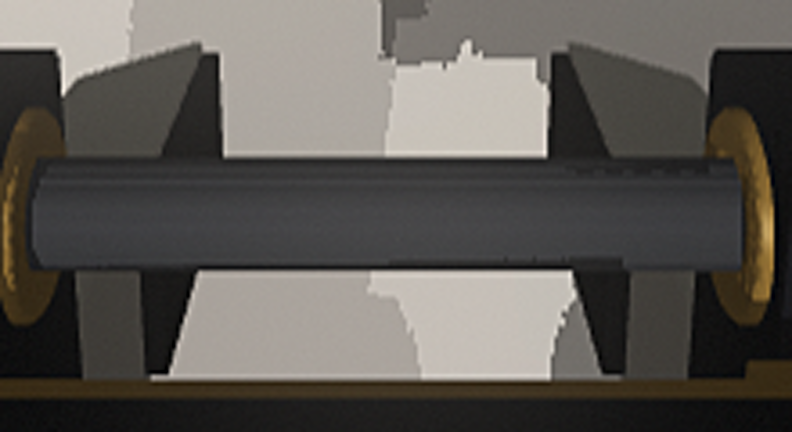

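```bash
python3 -m jog '{"xyz":[[0,0,0.8],[0,-0.5,0.4],[0,-0.8,0],[0,-0.8,0],[0,-0.7,0],[0,-0.3,0],[0,0,0]],"angular":[[0,0,0],[0,0,0],[0,0,0],[0,0,0],[0,0,0],[0,0,0],[0,0,0]]}' 0.3;python3 -c "
from h import *
plan(654.8,-33.8,122.5,-90.8)
snap('wrist','w4')"
```

```text
time: 6.35
tool_pos: [654.6, -46.5, 146.2]
tcp_rot: [-3.132, -0.015, -1.582]
contact_force: [-0.9, 0.1, 0.1]
grip_width: 31.7
t 6.35 [654.6 -46.5 146.2] [-3.132 -0.015 -1.582] g 31.7 [-0.9  0.1  0.1]
dxyz units [ 0.01  0.63 -1.19] ang units [ 0.14  0.09 -0.03]
```

View pics/w4.png

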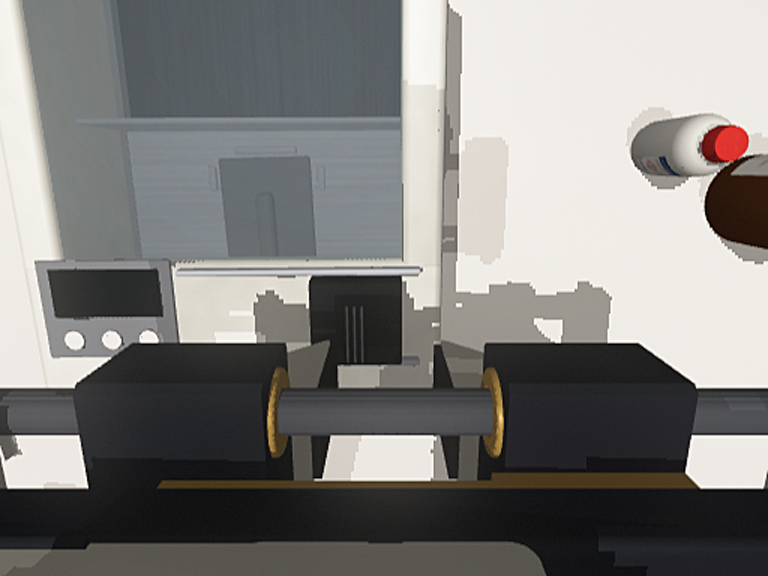

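```bash
python3 -m jog '{"xyz":[[0,0.3,-0.1],[0,0.3,-0.1],[0,0,-0.3],[0,0,-0.4],[0,0,-0.3],[0,0,0]],"angular":[[0.07,0.04,0],[0.07,0.04,0],[0,0,0],[0,0,0],[0,0,0],[0,0,0]]}' 0.3
```

```text
time: 7.0
tool_pos: [653.9, -29.9, 118.8]
tcp_rot: [3.14, 0.003, -1.578]
contact_force: [0.4, 1.0, -0.3]
grip_width: 32.0
```

```bash
python3 -m jog '{"xyz":[[0,-0.2,0.15]],"angular":[[0,0,0]]}';  python3 -m jog '{"xyz":[[0,0,0],[0,0,0]],"angular":[[0,0,0],[0,0,0]]}'; python3 -m jog '{"xyz":[[0,0,0],[0,0,0]],"angular":[[0,0,0],[0,0,0]]}' 1;python3 -m jog '{"xyz":[[0,0,0],[0,0,0]],"angular":[[0,0,0],[0,0,0]]}'
```

```text
time: 7.1
tool_pos: [653.5, -33.5, 121.2]
tcp_rot: [3.138, 0.003, -1.577]
contact_force: [-1.0, 0.3, 1.3]
grip_width: 32.2
time: 7.3
tool_pos: [654.0, -34.4, 122.0]
tcp_rot: [3.14, 0.002, -1.578]
contact_force: [0.2, -0.3, -0.4]
grip_width: 32.1
time: 7.5
tool_pos: [654.3, -34.7, 122.7]
tcp_rot: [3.141, 0.002, -1.578]
contact_force: [-0.6, 0.3, 0.2]
grip_width: 20.6
time: 7.7
tool_pos: [654.4, -34.8, 123.0]
tcp_rot: [3.141, 0.002, -1.579]
contact_force: [-0.3, 0.2, -0.1]
grip_width: 5.0
```

```bash
python3 -c "
from h import *
ob()
snap('wrist','w5',(180,170,380,330),4)
ob()"
```

```text
t 7.70 [654.4 -34.8 123. ] [ 3.141e+00  2.000e-03 -1.579e+00] g 5.0 [-0.3  0.2 -0.1]
t 7.75 [654.4 -34.7 122.9] [ 3.141e+00  2.000e-03 -1.578e+00] g 2.5 [ 0.  -1.1 -0.3]
```

View pics/w5.png

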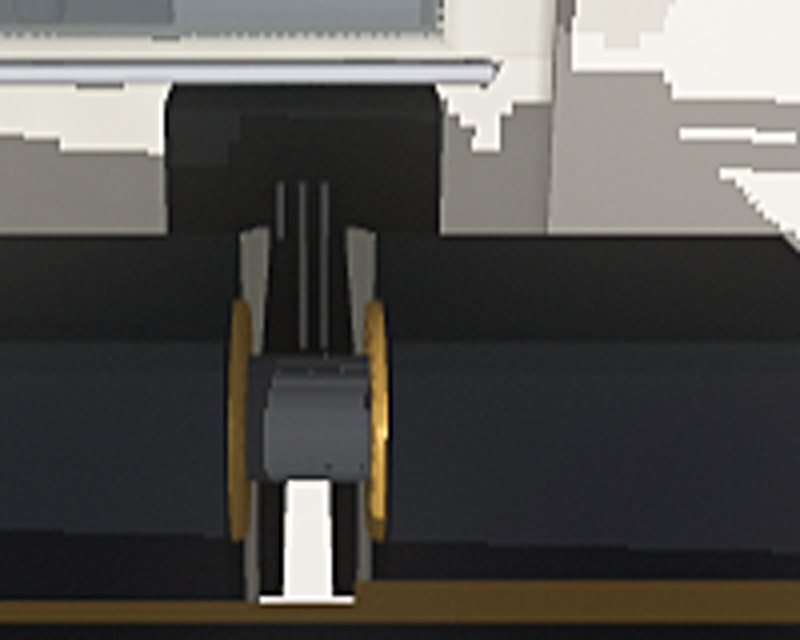

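```bash
python3 -m jog '{"xyz":[[0,0,0],[0,0,0],[0,0,0],[0,0,0]],"angular":[[0,0,0],[0,0,0],[0,0,0],[0,0,0]]}' 0.3; for i in 1 ; do python3 -m jog '{"xyz":[[0,0,-0.1],[0,0,-0.05],[0,0,0]],"angular":[[0,0,0],[0,0,0],[0,0,0]]}'; done
```

```text
time: 8.15
tool_pos: [654.4, -34.6, 122.9]
tcp_rot: [3.141, 0.002, -1.578]
contact_force: [0.6, 0.8, -0.4]
grip_width: 28.9
time: 8.45
tool_pos: [654.3, -34.7, 119.5]
tcp_rot: [3.141, 0.002, -1.578]
contact_force: [0.9, 0.2, 0.4]
grip_width: 32.2
```

```bash
python3 -m jog '{"xyz":[[0,0,-0.07],[0,0,-0.05],[0,0,0]],"angular":[[0,0,0],[0,0,0],[0,0,0]]}'; python3 -m jog '{"xyz":[[0,0,-0.07],[0,0,0]],"angular":[[0,0,0],[0,0,0]]}'
```

```text
time: 8.75
tool_pos: [654.3, -34.6, 116.8]
tcp_rot: [3.141, 0.002, -1.578]
contact_force: [-0.8, -0.8, -0.5]
grip_width: 32.1
time: 8.95
tool_pos: [654.3, -34.6, 115.2]
tcp_rot: [3.141, 0.002, -1.578]
contact_force: [0.1, 0.0, -0.1]
grip_width: 32.3
```

```bash
python3 -m jog '{"xyz":[[0,0,-0.07],[0,0,0]],"angular":[[0,0,0],[0,0,0]]}'; python3 -m jog '{"xyz":[[0,0,-0.07],[0,0,0]],"angular":[[0,0,0],[0,0,0]]}';python3 -m jog '{"xyz":[[0,0,-0.07],[0,0,0]],"angular":[[0,0,0],[0,0,0]]}'
```

```text
time: 9.15
tool_pos: [654.3, -34.6, 113.7]
tcp_rot: [3.141, 0.002, -1.578]
contact_force: [0.9, 0.5, -0.2]
grip_width: 32.1
time: 9.35
tool_pos: [654.3, -34.6, 112.2]
tcp_rot: [3.141, 0.002, -1.578]
contact_force: [-0.3, 1.0, -0.3]
grip_width: 32.1
time: 9.55
tool_pos: [654.3, -34.6, 110.7]
tcp_rot: [3.141, 0.002, -1.578]
contact_force: [-0.4, 0.1, -0.7]
grip_width: 31.9
```

```bash
python3 -c "
from h import *
o=ob()
c,_=snap('side','s6',(200,90,380,250),4.4); print((proj(c,[o['tool_pos'],o['tool_pos']+np.array([0,0,19])])-[200,90])*4.4)
snap('wrist','w6',(180,150,380,330),4)
ob()"
```

```text
t 9.55 [654.3 -34.6 110.7] [ 3.141e+00  2.000e-03 -1.578e+00] g 31.9 [-0.4  0.1 -0.7]
[[389.81905846 461.51115849]
 [390.57905045 442.4642059 ]]
t 9.65 [654.4 -34.6 111. ] [ 3.141e+00  2.000e-03 -1.578e+00] g 32.0 [ 0.5 -0.3 -0.1]
```

View pics/w6.png

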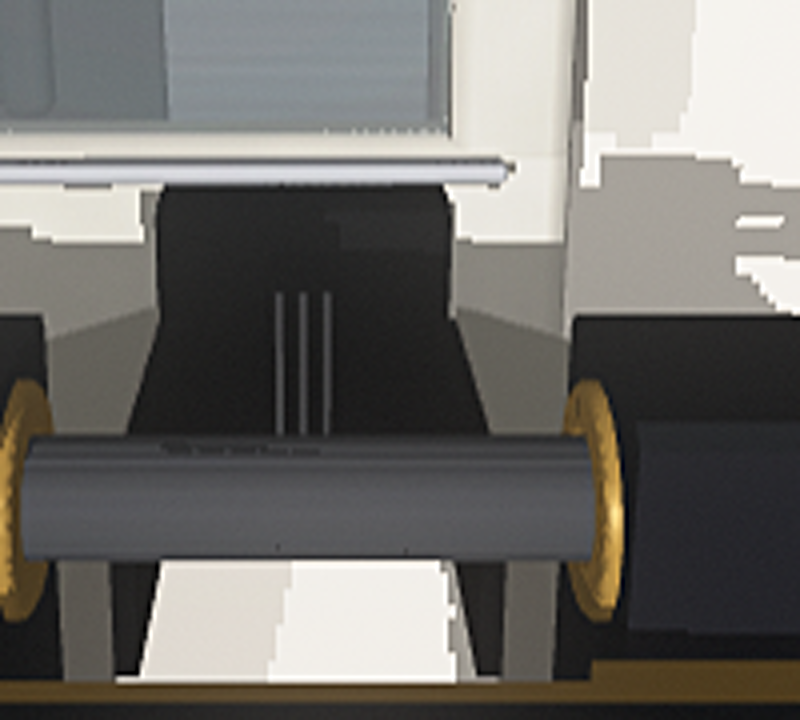

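View pics/s6.png

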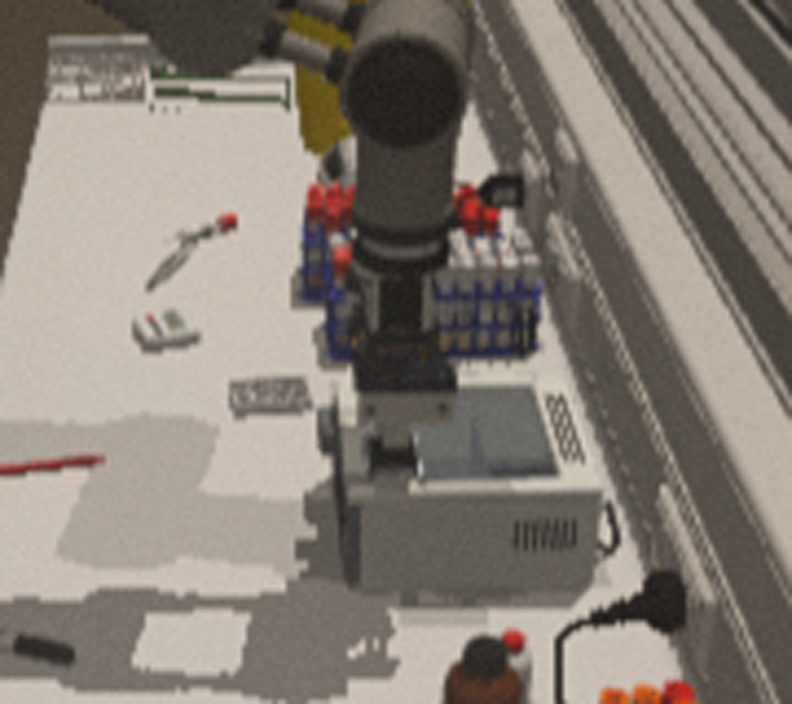

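```bash
python3 -m jog '{"xyz":[[0,0,0],[0,0,0],[0,0,0],[0,0,0],[0,0,0]],"angular":[[0,0,0],[0,0,0],[0,0,0],[0,0,0],[0,0,0]]}' 0.6
```

```text
time: 10.15
tool_pos: [654.5, -34.7, 111.1]
tcp_rot: [3.142, 0.002, -1.578]
contact_force: [0.4, -0.4, -0.2]
grip_width: 18.8
```

```bash
python3 -m jog '{"xyz":[[0,0,0],[0,0,0],[0,0,0],[0,0,0],[0,0,0]],"angular":[[0,0,0],[0,0,0],[0,0,0],[0,0,0],[0,0,0]]}' 1
```

```text
time: 10.65
tool_pos: [654.6, -34.7, 111.2]
tcp_rot: [-3.142, 0.002, -1.578]
contact_force: [0.2, -0.3, 0.4]
grip_width: 0.2
```

```bash
python3 -m jog '{"xyz":[[0,0,-0.2],[0,0,-0.2],[0,0,0],[0,0,0]],"angular":[[0,0,0],[0,0,0],[0,0,0],[0,0,0]]}' 0.3;python3 -m jog '{"xyz":[[0,0,-0.1],[0,0,0]],"angular":[[0,0,0],[0,0,0]]}' ;python3 -m jog '{"xyz":[[0,0,-0.07],[0,0,0]],"angular":[[0,0,0],[0,0,0]]}';python3 -m jog '{"xyz":[[0,0,-0.07],[0,0,0]],"angular":[[0,0,0],[0,0,0]]}'
```

```text
time: 11.05
tool_pos: [656.1, -35.8, 109.7]
tcp_rot: [-3.134, -0.001, -1.578]
contact_force: [0.5, 0.3, -1.0]
grip_width: 27.9
time: 11.25
tool_pos: [655.8, -35.7, 106.7]
tcp_rot: [-3.135, -0.0, -1.578]
contact_force: [0.4, 0.3, -0.8]
grip_width: 32.0
time: 11.45
tool_pos: [655.4, -35.5, 104.0]
tcp_rot: [-3.137, 0.0, -1.578]
contact_force: [-0.4, -0.1, -0.2]
grip_width: 32.3
time: 11.65
tool_pos: [655.2, -35.5, 101.7]
tcp_rot: [-3.138, 0.0, -1.578]
contact_force: [0.8, 0.2, -0.5]
grip_width: 32.0
```

```bash
python3 -m jog '{"xyz":[[0,0,-0.07],[0,0,0],[0,0,0],[0,0,0],[0,0,0]],"angular":[[0,0,0],[0,0,0],[0,0,0],[0,0,0],[0,0,0]]}' 0.3; python3 -m jog '{"xyz":[[0,0,0],[0,0,0],[0,0,0],[0,0,0],[0,0,0]],"angular":[[0,0,0],[0,0,0],[0,0,0],[0,0,0],[0,0,0]]}' 1; python3 -c "
from h import *
o=ob()
snap('wrist','w7',(180,150,380,330),4)
c,_=snap('side','s7',(240,140,340,220),8)
ob()"
```

```text
time: 12.15
tool_pos: [655.2, -35.5, 100.2]
tcp_rot: [-3.138, 0.0, -1.578]
contact_force: [-0.4, 0.2, -0.4]
grip_width: 32.0
time: 12.65
tool_pos: [655.3, -35.0, 100.3]
tcp_rot: [-3.138, 0.001, -1.578]
contact_force: [-0.5, 0.2, -0.3]
grip_width: 9.6
t 12.65 [655.3 -35.  100.3] [-3.138e+00  1.000e-03 -1.578e+00] g 9.6 [-0.5  0.2 -0.3]
t 12.75 [655.3 -35.  100.3] [-3.138e+00  1.000e-03 -1.578e+00] g 9.4 [ 1.   0.3 -1. ]
```

View pics/w7.png

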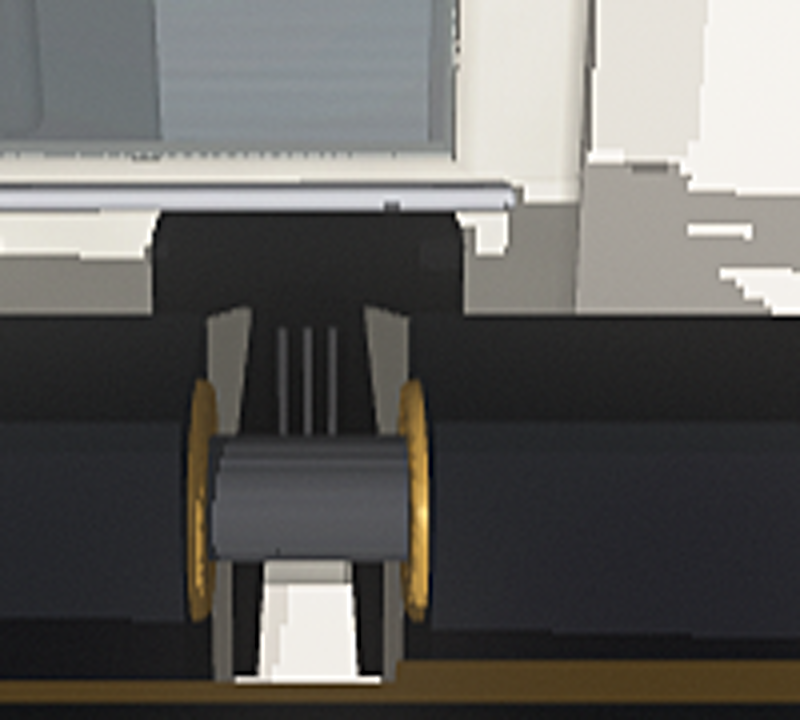

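View pics/s7.png

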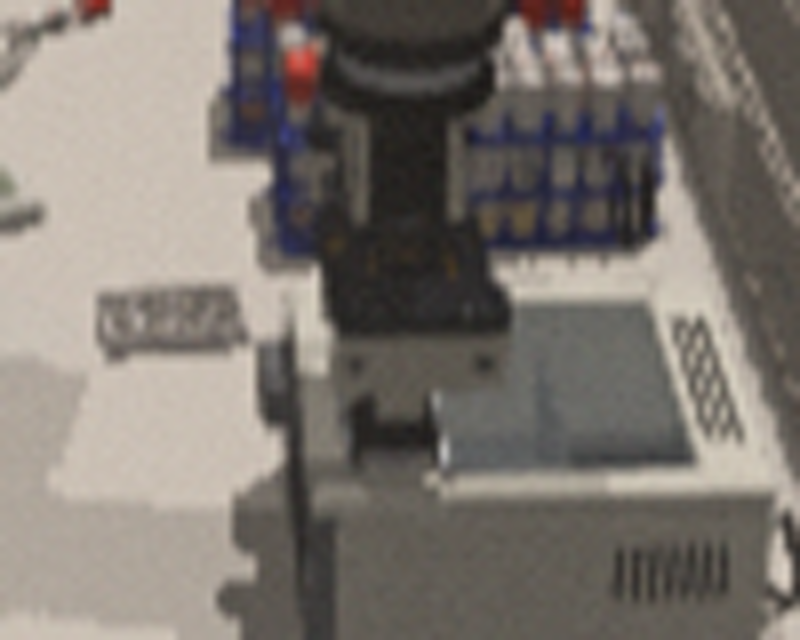

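```bash
python3 -m jog '{"xyz":[[0,0.4,0],[0.01,0.5,0],[0.01,0.5,0],[0.01,0.5,0],[0,0.4,0],[0,0.1,0],[0,0,0]],"angular":[[0,0,0],[0,0,0],[0,0,0],[0,0,0],[0,0,0],[0,0,0],[0,0,0]]}' 1
```

```text
time: 13.45
tool_pos: [655.6, 17.2, 100.3]
tcp_rot: [-3.138, -0.001, -1.577]
contact_force: [0.2, -0.7, 0.2]
grip_width: 9.8
```

```bash
python3 -m jog '{"xyz":[[0,0.15,0],[0,0.1,0],[0,0.05,0],[0,0,0]],"angular":[[0,0,0],[0,0,0],[0,0,0],[0,0,0]]}'
```

```text
time: 13.85
tool_pos: [655.6, 18.5, 100.3]
tcp_rot: [-3.138, -0.008, -1.579]
contact_force: [-0.0, 0.9, -0.4]
grip_width: 9.6
```

```bash
python3 -m jog '{"xyz":[[0,0,0],[0,0,0],[0,0,0.3],[0,0,1],[0,0,0.6],[0,0,0]],"angular":[[0.05,0,0],[0,0,0],[0,0,0],[0,0,0],[0,0,0],[0,0,0]]}' 0.5; python3 -m jog '{"xyz":[[0,-0.5,0],[0,-0.8,0],[0,-0.8,0],[0,-0.5,0],[0,-0.1,0],[0,0,0]],"angular":[[0,0,0],[0,0,0],[0,0,0],[0,0,0],[0,0,0],[0,0,0]]}' 1; python3 -c "
from h import *
plan(654.8,-35.2,93,-90.8)
snap('wrist','w8')"
```

```text
time: 14.45
tool_pos: [655.6, 19.9, 140.3]
tcp_rot: [-3.138, 0.001, -1.579]
contact_force: [0.0, 0.5, -0.3]
grip_width: 22.6
time: 15.05
tool_pos: [654.3, -40.6, 137.9]
tcp_rot: [3.142, 0.001, -1.581]
contact_force: [-0.0, 1.0, -0.3]
grip_width: 0.7
t 15.05 [654.3 -40.6 137.9] [ 3.142e+00  1.000e-03 -1.581e+00] g 0.7 [-0.   1.  -0.3]
dxyz units [ 0.03  0.27 -2.25] ang units [-0.01 -0.   -0.04]
```

View pics/w8.png

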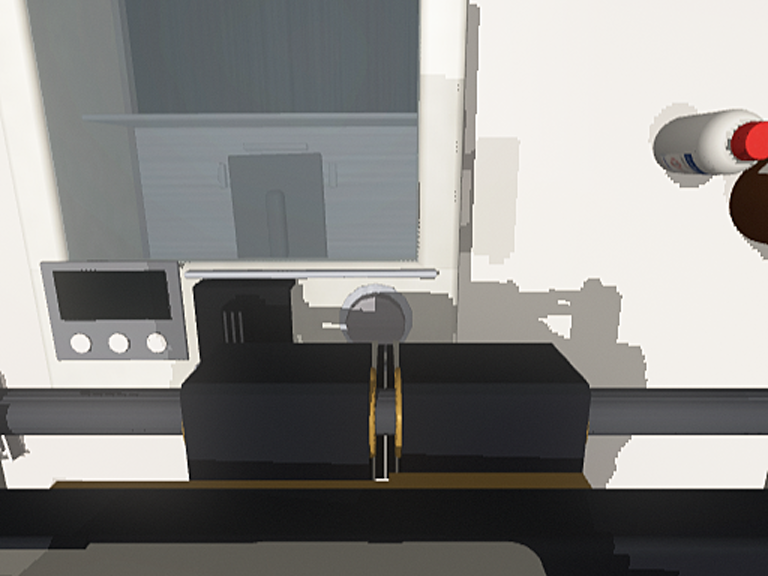

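```bash
python3 -c "
from h import *
c=load('w8');print(back(c,np.array([375,320])/1.5,116))"; python3 -m jog '{"xyz":[[0.02,0.2,-0.5],[0,0.05,-0.7],[0,0,-0.4],[0,0,-0.1],[0,0,0],[0,0,0]],"angular":[[0,0,0],[0,0,0],[0,0,0],[0,0,0],[0,0,0],[0,0,0]]}' 1
```

```text
[657.69276354 -36.95508254 116.        ]
time: 15.7
tool_pos: [654.4, -31.9, 100.8]
tcp_rot: [3.14, 0.002, -1.578]
contact_force: [-0.4, -0.7, 0.0]
grip_width: 0.4
```

```bash
python3 -m jog '{"xyz":[[0.05,-0.15,-0.15],[0,0,0]],"angular":[[0,0,0],[0,0,0]]}' ; python3 -m jog '{"xyz":[[0,0,-0.1],[0,0,0]],"angular":[[0,0,0],[0,0,0]]}' ; python3 -m jog '{"xyz":[[0,0,-0.1],[0,0,0]],"angular":[[0,0,0],[0,0,0]]}' ; python3 -m jog '{"xyz":[[0,0,-0.1],[0,0,0]],"angular":[[0,0,0],[0,0,0]]}' 
```

```text
time: 15.9
tool_pos: [655.9, -35.0, 98.4]
tcp_rot: [-3.141, 0.001, -1.577]
contact_force: [0.9, 0.8, -0.0]
grip_width: 0.6
time: 16.1
tool_pos: [656.3, -35.3, 96.8]
tcp_rot: [-3.14, 0.001, -1.578]
contact_force: [-0.3, -1.3, 0.1]
grip_width: 0.4
time: 16.3
tool_pos: [656.4, -35.4, 94.8]
tcp_rot: [-3.14, 0.001, -1.578]
contact_force: [0.1, 0.4, 0.8]
grip_width: 0.1
time: 16.5
tool_pos: [656.3, -35.4, 92.7]
tcp_rot: [-3.14, 0.001, -1.578]
contact_force: [-0.3, -0.3, -0.6]
grip_width: 0.3
```

```bash
python3 -m jog '{"xyz":[[0,0,-0.1],[0,0,0]],"angular":[[0,0,0],[0,0,0]]}' ; python3 -m jog '{"xyz":[[0,0,-0.1],[0,0,0]],"angular":[[0,0,0],[0,0,0]]}' ; python3 -m jog '{"xyz":[[0,0,-0.1],[0,0,0]],"angular":[[0,0,0],[0,0,0]]}'
```

```text
time: 16.7
tool_pos: [656.4, -35.4, 90.5]
tcp_rot: [-3.14, 0.001, -1.578]
contact_force: [-0.4, 0.2, -0.5]
grip_width: 0.6
time: 16.9
tool_pos: [656.6, -35.4, 88.8]
tcp_rot: [-3.139, 0.001, -1.578]
contact_force: [-1.4, 0.4, 0.1]
grip_width: 0.2
time: 17.1
tool_pos: [656.6, -35.4, 86.8]
tcp_rot: [-3.139, 0.001, -1.578]
contact_force: [-0.2, 0.2, -0.2]
grip_width: 0.4
```

```bash
python3 -c "
from h import *
o=ob()
snap('wrist','w9')
c,_=snap('side','s9',(240,140,340,220),8)
ob()"
```

```text
t 17.10 [656.6 -35.4  86.8] [-3.139e+00  1.000e-03 -1.578e+00] g 0.4 [-0.2  0.2 -0.2]
t 17.20 [656.7 -35.4  87.2] [-3.139e+00  1.000e-03 -1.578e+00] g 0.2 [-1.3 -0.9  2.4]
```

View pics/w9.png

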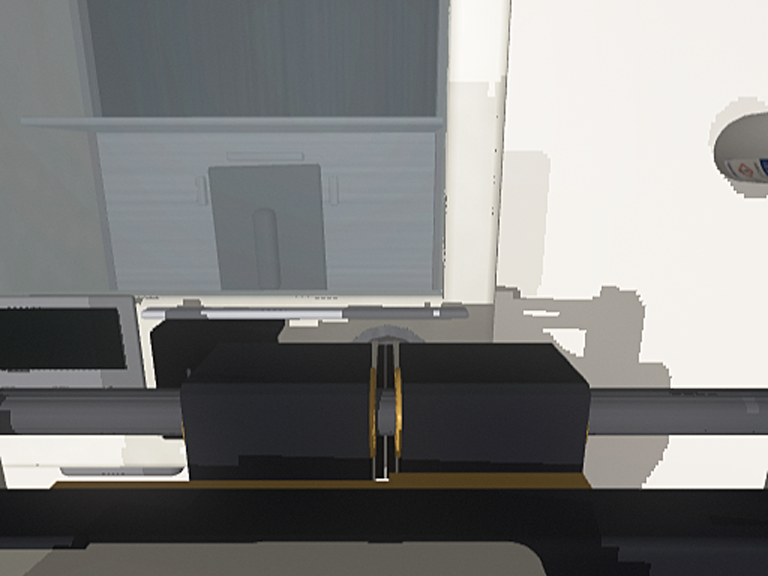

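View pics/s9.png

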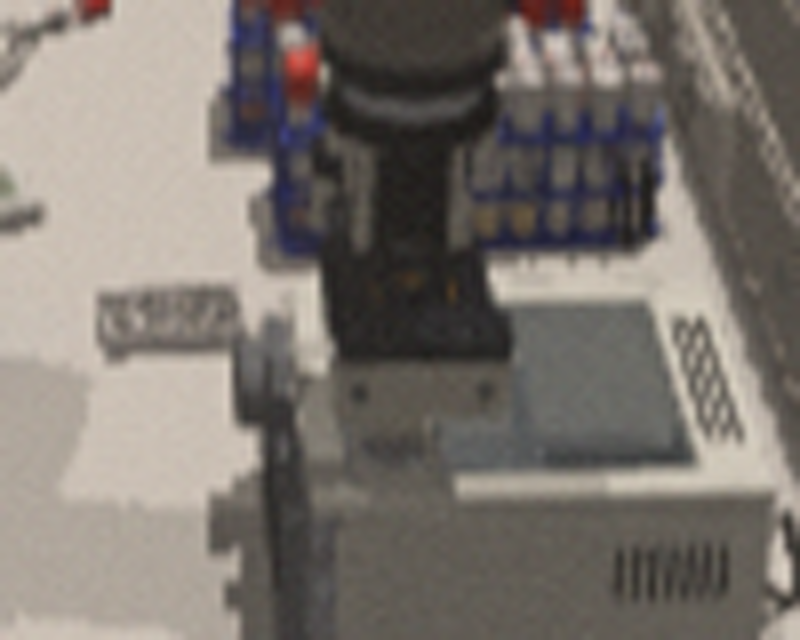

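```bash
python3 -m jog '{"xyz":[[0,0,0.5],[0,0,1],[0,0,1],[-1,0.3,1],[-1,0.4,1],[-1,0.4,1],[-1,0.4,0.5],[-1,0.4,0],[-1,0.4,0],[-0.8,0.4,0]],"angular":[[0,0,0],[0,0,0],[0,0,0],[0,0,0],[0,0,0],[0,0,0],[0,0,0],[0,0,0],[0,0,0],[0,0,0]]}' -1;python3 -m jog '{"xyz":[[-0.3,0,0],[0,0,0],[0,0,0],[0,0,0],[0,0,0],[0,0,0]],"angular":[[0,0,0],[0,0,0],[0,0,0],[0,0,0],[0,0,0],[0,0,0]]}'; python3 -c "
from h import *
o=ob()
snap('wrist','w10')
"
```

```text
time: 18.2
tool_pos: [517.6, 19.0, 217.1]
tcp_rot: [-3.132, 0.0, -1.58]
contact_force: [0.1, 0.1, -0.1]
grip_width: 75.6
time: 18.8
tool_pos: [512.7, 18.4, 219.1]
tcp_rot: [-3.129, -0.0, -1.58]
contact_force: [-0.1, 0.6, 0.9]
grip_width: 92.0
t 18.80 [512.7  18.4 219.1] [-3.129 -0.    -1.58 ] g 92.0 [-0.1  0.6  0.9]
```

View pics/w10.png

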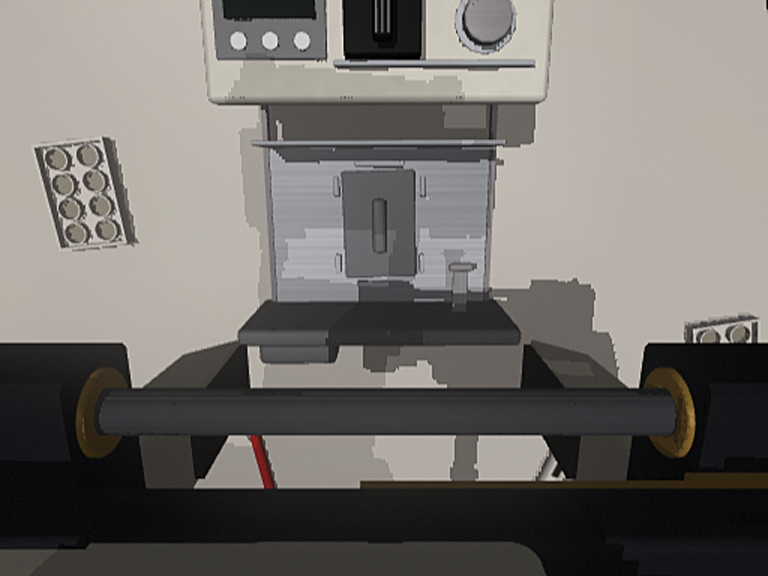

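```bash
python3 -c "
from h import *
show('w10',(150,40,360,235),3.8,'pics/w10c.png')
"
```

```text
(no output)
```

View pics/w10c.png

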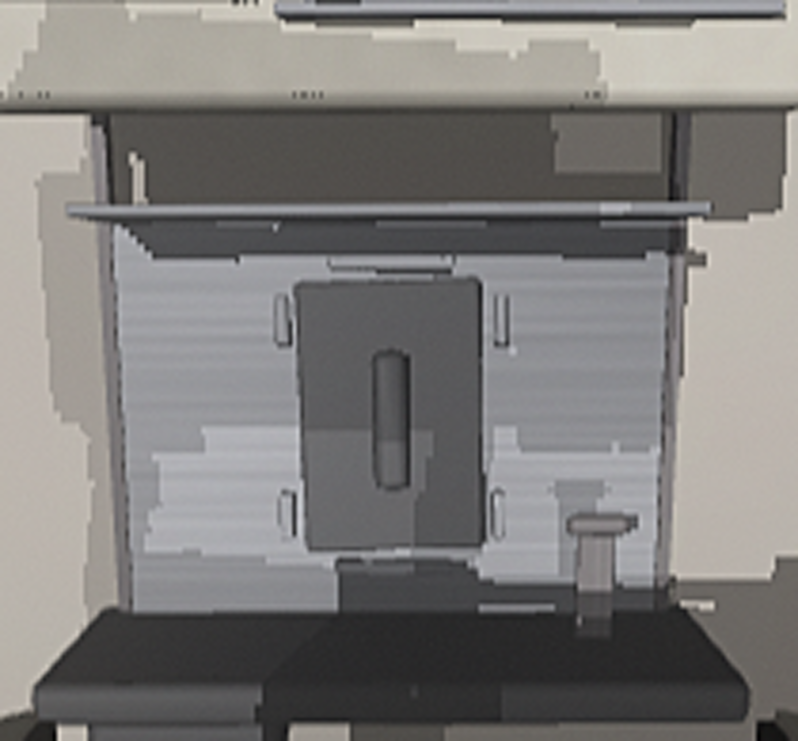

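```bash
python3 - <<'E'
from h import *
c=load('w10')
f=lambda u,z: back(c,np.array(u)/3.8+[150,40],z)
P4=np.array([f(u,22) for u in [(297,283),(480,281),(484,545),(308,549)]]); print(P4, P4.mean(0))
print('len',np.linalg.norm(P4[0]-P4[3]),np.linalg.norm(P4[1]-P4[2]),'w',np.linalg.norm(P4[0]-P4[1]),np.linalg.norm(P4[3]-P4[2]))
v=(P4[0]+P4[1]-P4[2]-P4[3]); print('yaw',np.degrees(np.arctan2(v[1],v[0])))
r=np.array([f(u,33) for u in [(391,352),(391,490)]]);print('ridge',r,r.mean(0))
# lips tops z=23
print('lips', [np.round(f(u,23),1) for u in [(282,295),(282,346),(286,490),(288,537),(500,293),(502,346),(496,490),(498,537),(330,262),(452,262)]])
print('panel top back', f((112,612),91),f((685,612),91),'front edge',f((40,690),91),f((745,690),91))
print('top front edge',f((0,106),106),f((797,104),106))
print('backwall top',f((68,210),70),f((710,208),70))
E
```

```text
[[576.63347656  48.58845747  22.        ]
 [576.65856436  -4.341528    22.        ]
 [498.68360737  -5.87632442  22.        ]
 [497.97278272  47.64227703  22.        ]] [537.48710775  21.50322052  22.        ]
len 78.66638425877981 77.9900603813936 w 52.92999141433431 53.52332176915304
yaw 0.9074410412083102
ridge [[557.3609831   21.51424744  33.        ]
 [517.68499306  22.01946641  33.        ]] [537.52298808  21.76685693  33.        ]
lips [array([573.3,  52.9,  23. ]), array([558.8,  53.4,  23. ]), array([516.3,  53.6,  23. ]), array([502. ,  53.5,  23. ]), array([573.2, -10.1,  23. ]), array([558.2, -10.8,  23. ]), array([515.7,  -9.3,  23. ]), array([501.3, -10. ,  23. ]), array([582.4,  38.8,  23. ]), array([582.1,   3.8,  23. ])]
panel top back [496.94615104  92.00821068  91.        ] [495.51876223 -52.48882057  91.        ] front edge [476.46617503 111.81078034  91.        ] [474.69514297 -68.7311629   91.        ]
top front edge [615.47988979 105.39272868 106.        ] [614.10183627 -68.67752867 106.        ]
backwall top [595.26179541 101.230746    70.        ] [594.10627877 -58.92622821  70.        ]
```

```bash
python3 -c "
from h import *
plan(537.5,21.7,41,-90.6)"; python3 -m jog '{"xyz":[[0.3,0.03,-1],[0.3,0.03,-1],[0.3,0.03,-1],[0.3,0.03,-1],[0.05,0.03,-1],[0,0.02,-1],[0,0,-1],[0,0,-0.6],[0,0,-0.2],[0,0,0]],"angular":[[-0.02,-0.12,-0.03],[0,0,0],[0,0,0],[0,0,0],[0,0,0],[0,0,0],[0,0,0],[0,0,0],[0,0,0],[0,0,0]]}' 0.3;  python3 -c "
from h import *
plan(537.5,21.7,2,-90.6)
snap('wrist','w11')"
```

```text
t 18.85 [512.7  18.4 219. ] [-3.129 -0.    -1.58 ] g 91.7 [-0.3 -1.2  0.2]
dxyz units [ 1.24  0.16 -8.9 ] ang units [ 0.    0.12 -0.02]
time: 19.85
tool_pos: [540.3, 21.0, 56.1]
tcp_rot: [-3.115, -0.003, -1.584]
contact_force: [0.4, -0.9, 0.6]
grip_width: 32.5
t 19.85 [540.3  21.   56.1] [-3.115e+00 -3.000e-03 -1.584e+00] g 32.5 [ 0.4 -0.9  0.6]
dxyz units [-0.14  0.03 -2.71] ang units [0.03 0.26 0.03]
```

View pics/w11.png

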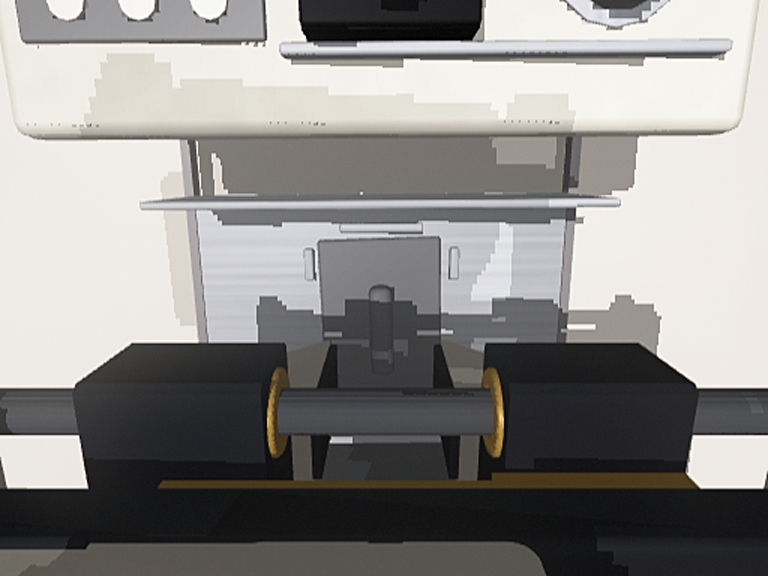

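```bash
python3 -m jog '{"xyz":[[-0.1,0.03,-0.6],[-0.05,0,-0.8],[0,0,-0.7],[0,0,-0.3],[0,0,0],[0,0,0]],"angular":[[0.03,0.26,0.03],[0,0,0],[0,0,0],[0,0,0],[0,0,0],[0,0,0]]}' 0.3;  python3 -c "
from h import *
plan(537.5,21.7,2,-90.6)"
```

```text
time: 20.5
tool_pos: [540.3, 21.3, 8.6]
tcp_rot: [-3.14, 0.0, -1.58]
contact_force: [-0.1, 0.1, 0.2]
grip_width: 32.0
t 20.50 [540.3  21.3   8.6] [-3.14  0.   -1.58] g 32.0 [-0.1  0.1  0.2]
dxyz units [-0.14  0.02 -0.33] ang units [-0.    0.02 -0.01]
```

```bash
python3 -m jog '{"xyz":[[-0.14,0.02,-0.2],[0,0,-0.1],[0,0,0],[0,0,0]],"angular":[[0,0,0],[0,0,0],[0,0,0],[0,0,0]]}' 0.3; python3 -m jog '{"xyz":[[0,0,0],[0,0,0],[0,0,0],[0,0,0],[0,0,0]],"angular":[[0,0,0],[0,0,0],[0,0,0],[0,0,0],[0,0,0]]}' 1
```

```text
time: 20.9
tool_pos: [538.3, 21.7, 3.8]
tcp_rot: [-3.137, -0.0, -1.58]
contact_force: [-0.5, -0.4, 0.4]
grip_width: 32.0
time: 21.4
tool_pos: [538.6, 21.7, 4.3]
tcp_rot: [-3.136, -0.0, -1.58]
contact_force: [1.3, -0.3, -0.4]
grip_width: 8.8
```

```bash
python3 -m jog '{"xyz":[[0,0,0],[0,0,0],[-0.04,0,-0.12],[0,0,-0.04],[0,0,0]],"angular":[[0,0,0],[0,0,0],[0,0,0],[0,0,0],[0,0,0]]}' 0.6; python3 -m jog '{"xyz":[[0,0,0],[0,0,0],[0,0,0],[0,0,0],[0,0,0]],"angular":[[0,0,0],[0,0,0],[0,0,0],[0,0,0],[0,0,0]]}' 1
```

```text
time: 21.9
tool_pos: [537.7, 21.7, 0.7]
tcp_rot: [-3.136, -0.0, -1.58]
contact_force: [-0.5, -0.1, 0.7]
grip_width: 18.1
time: 22.4
tool_pos: [537.7, 21.7, 0.6]
tcp_rot: [-3.137, -0.0, -1.58]
contact_force: [-0.7, -0.5, -0.3]
grip_width: 9.5
```

```bash
python3 -m jog '{"xyz":[[0,0,0.5],[0,0,1],[0,0,1],[0,0,1],[0,-0.2,0.8],[0,-0.7,0],[0,-1,0],[0,-1,0],[0,-1,0],[0,-1,0]],"angular":[[0,0,0],[0,0,0],[0,0,0],[0,0,0],[0,0,0],[0,0,0],[0,0,0],[0,0,0],[0,0,0],[0,0,0]]}' 1; python3 -m jog '{"xyz":[[0,-1,0],[0,-1,0],[0,-0.7,0],[0,-0.2,0],[0,0,-0.5],[0,0,-0.9],[0,0,-0.9],[0,0,-0.9],[0,0,-0.5],[0,0,0]],"angular":[[0,0,0],[0,0,0],[0,0,0],[0,0,0],[0,0,0],[0,0,0],[0,0,0],[0,0,0],[0,0,0],[0,0,0]]}' 1
```

```text
time: 23.4
tool_pos: [536.1, -80.1, 92.3]
tcp_rot: [-3.136, -0.001, -1.576]
contact_force: [-0.1, 0.3, -0.3]
grip_width: 9.5
time: 24.4
tool_pos: [532.2, -141.8, 10.4]
tcp_rot: [3.141, 0.002, -1.578]
contact_force: [0.2, -1.2, -1.4]
grip_width: 9.3
```

```bash
python3 -m jog '{"xyz":[[0,0,-0.4],[0,0,-0.5],[0,0,-0.25],[0,0,0],[0,0,0]],"angular":[[0,0,0],[0,0,0],[0,0,0],[0,0,0],[0,0,0]]}' 1
```

```text
time: 24.9
tool_pos: [533.3, -141.4, -13.3]
tcp_rot: [-3.14, 0.001, -1.577]
contact_force: [0.0, 0.4, -0.3]
grip_width: 9.7
```

```bash
python3 -m jog '{"xyz":[[0,0,-0.12],[0,0,-0.05],[0,0,0]],"angular":[[0,0,0],[0,0,0],[0,0,0]]}' 1;python3 -m jog '{"xyz":[[0,0,0],[0,0,0],[0,0,0]],"angular":[[0,0,0],[0,0,0],[0,0,0]]}' 0.4
```

```text
time: 25.2
tool_pos: [533.9, -141.8, -16.1]
tcp_rot: [-3.138, 0.0, -1.577]
contact_force: [0.1, -0.4, -0.7]
grip_width: 9.7
time: 25.5
tool_pos: [534.2, -142.0, -15.7]
tcp_rot: [-3.137, -0.0, -1.577]
contact_force: [0.1, -0.2, 0.5]
grip_width: 25.9
```

```bash
python3 -m jog '{"xyz":[[0,0,0.5],[0,0,1],[-0.3,-0.5,1],[-0.7,-1,1],[-0.7,-1,1],[-0.7,-1,1],[-0.7,-1,1],[-0.7,-1,1],[-0.7,-1,1],[-0.7,-1,0.8]],"angular":[[0,0,0],[0,0,0],[0,0,0],[0,0,0],[0,0,0],[0,0,0],[0,0,0],[0,0,0],[0,0,0],[0,0,0]]}' 0; python3 -m jog '{"xyz":[[-0.5,-0.7,0],[0,0,0]],"angular":[[0,0,0],[0,0,0]]}';  python3 -c "
from h import *
ob()
snap('wrist','w12')"
```

```text
time: 26.5
tool_pos: [426.0, -293.7, 182.6]
tcp_rot: [-3.136, -0.002, -1.571]
contact_force: [0.8, -0.1, -0.5]
grip_width: 45.6
time: 26.7
tool_pos: [415.1, -311.3, 187.2]
tcp_rot: [-3.131, -0.007, -1.575]
contact_force: [-0.4, 0.3, -0.5]
grip_width: 46.0
t 26.70 [ 415.1 -311.3  187.2] [-3.131 -0.007 -1.575] g 46.0 [-0.4  0.3 -0.5]
```

View pics/w12.png

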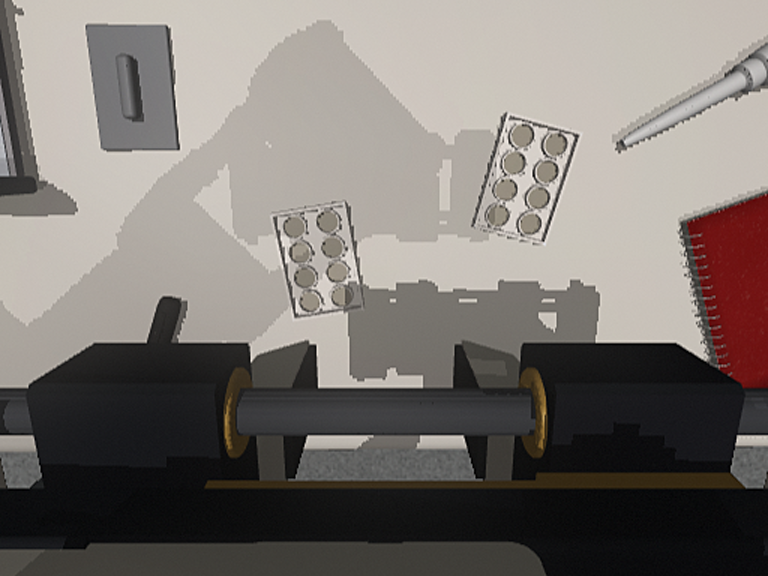

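```bash
python3 -c "
from h import *
show('w12',(170,65,400,225),3.4,'pics/w12c.png')
"
```

```text
(no output)
```

View pics/w12c.png

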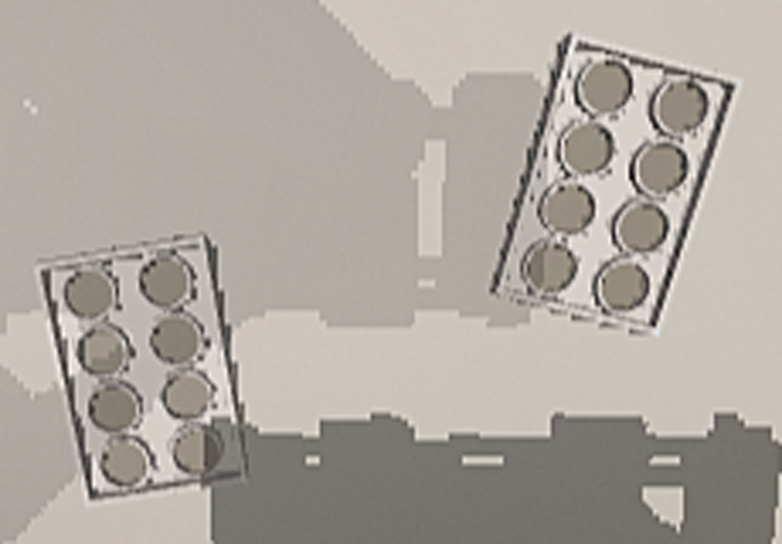

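```bash
cat >> h.py <<'E'
def fitplate(cam,corn,off,f,z=12.,L=80,W=54,wells=None):
    # corn ordered: far-left, far-right, near-right, near-left in crop px ; returns centre,yaw,dims
    P4=np.array([back(cam,np.array(u)/f+off,z) for u in corn])
    v=(P4[0]+P4[1]-P4[2]-P4[3]); w=(P4[0]+P4[3]-P4[1]-P4[2])
    print('ctr',np.round(P4.mean(0),1),'yawL %.1f yawW %.1f'%(np.degrees(np.arctan2(v[1],v[0])),np.degrees(np.arctan2(w[1],w[0]))-90),'L %.1f %.1f W %.1f %.1f'%tuple(np.linalg.norm(a) for a in (P4[0]-P4[3],P4[1]-P4[2],P4[0]-P4[1],P4[3]-P4[2])))
E
python3 - <<'E'
from h import *
c=load('w12'); off=np.array([170,65])
fitplate(c,[(40,266),(204,236),(242,474),(92,497)],off,3.4)
fitplate(c,[(575,40),(735,86),(655,330),(494,292)],off,3.4)
for W in ([(91,294),(166,280),(103,350),(177,338),(115,406),(187,394),(126,460),(197,449)],[(604,86),(679,107),(585,148),(660,168),(567,208),(641,228),(549,268),(622,287)]):
  for z in (2,12):
    X=np.array([back(c,np.array(u)/3.4+off,z) for u in W]); v=(X[:2].sum(0)-X[-2:].sum(0)); print('wells',z,X.mean(0),np.degrees(np.arctan2(v[1],v[0])))
E
```

```text
ctr [ 415.9 -265.5   12. ] yawL 8.6 yawW 9.3 L 76.0 77.1 W 51.9 49.7
ctr [ 471.3 -411.3   12. ] yawL -15.1 yawW -14.3 L 77.6 75.9 W 50.6 52.8
wells 2 [ 413.73568949 -264.40975565    2.        ] 8.911596734067043
wells 12 [ 415.58938551 -265.67312413   12.        ] 8.911596734067016
wells 2 [ 471.53418702 -413.80136765    2.        ] -14.296763595515332
wells 12 [ 471.82337739 -411.02096283   12.        ] -14.296763595515259
```

```bash
python3 - <<'E'
from h import *
c=load('w12'); print(-c[1].T@c[2])
fitplate(c,[(86,25),(170,25),(179,150),(102,150)],np.zeros(2),1.5,z=4)
fitplate(c,[(86,25),(170,25),(179,150),(102,150)],np.zeros(2),1.5,z=-16)
c=load('w10');off=np.array([150,40]); 
for z in (22,12,2): fitplate(c,[(297,283),(480,281),(484,545),(308,549)],off,3.8,z=z)
c=load('w1')
f=lambda u,z: back(c,np.array(u)/3.3+[105,0],z)
c=load('w12'); off=np.array([170,65])
for z in (12,2,-8):
  fitplate(c,[(40,266),(204,236),(242,474),(92,497)],off,3.4,z=z)
  fitplate(c,[(575,40),(735,86),(655,330),(494,292)],off,3.4,z=z)
E
```

```text
[ 482.21792514 -311.08315683  371.43616977]
ctr [ 533.5 -144.     4. ] yawL -1.1 yawW -0.3 L 79.2 79.3 W 55.2 53.5
ctr [ 536.3 -134.9  -16. ] yawL -1.1 yawW -0.3 L 83.5 83.6 W 58.2 56.4
ctr [537.5  21.5  22. ] yawL 0.9 yawW 0.4 L 78.7 78.0 W 52.9 53.5
ctr [536.4  21.6  12. ] yawL 0.9 yawW 0.4 L 80.7 80.0 W 54.3 54.9
ctr [535.3  21.7   2. ] yawL 0.9 yawW 0.4 L 82.8 82.1 W 55.7 56.3
ctr [ 415.9 -265.5   12. ] yawL 8.6 yawW 9.3 L 76.0 77.1 W 51.9 49.7
ctr [ 471.3 -411.3   12. ] yawL -15.1 yawW -14.3 L 77.6 75.9 W 50.6 52.8
ctr [ 414.1 -264.3    2. ] yawL 8.6 yawW 9.3 L 78.1 79.2 W 53.3 51.0
ctr [ 471.  -414.1    2. ] yawL -15.1 yawW -14.3 L 79.7 78.0 W 52.0 54.3
ctr [ 412.2 -263.    -8. ] yawL 8.6 yawW 9.3 L 80.2 81.4 W 54.8 52.4
ctr [ 470.7 -416.9   -8. ] yawL -15.1 yawW -14.3 L 81.9 80.1 W 53.4 55.7
```

```bash
python3 -c "
from h import *
plan(415.5,-265.5,20,-81.1)"; python3 -m jog '{"xyz":[[0,0.3,-0.8],[0,0.5,-0.8],[0,0.5,-0.9],[0,0.5,-1],[0,0.4,-1],[0,0,-1],[0,0,-1],[0,0,-0.6],[0,0,-0.3],[0,0,0]],"angular":[[0,0.1,0.3],[0,0,0.6],[0,0,0.6],[0,0,0],[0,0,0],[0,0,0],[0,0,0],[0,0,0],[0,0,0],[0,0,0]]}' -0.7;  python3 -c "
from h import *
plan(415.5,-265.5,-20,-81.1)"
```

```text
t 26.75 [ 415.8 -310.7  187.3] [-3.131 -0.007 -1.574] g 46.0 [ 0.2 -0.3  0.5]
dxyz units [-0.01  2.26 -8.37] ang units [0.06 0.11 1.52]
time: 27.75
tool_pos: [419.2, -255.5, 35.7]
tcp_rot: [-3.139, -0.005, -1.403]
contact_force: [0.2, -0.5, 0.0]
grip_width: 78.0
t 27.75 [ 419.2 -255.5   35.7] [-3.139 -0.005 -1.403] g 78.0 [ 0.2 -0.5  0. ]
dxyz units [-0.19 -0.5  -2.79] ang units [ 0.04  0.03 -0.11]
```

```bash
python3 -m jog '{"xyz":[[-0.15,-0.4,-0.2],[0,-0.08,-0.7],[0,0,-0.8],[0,0,-0.4],[0,0,0],[0,0,0]],"angular":[[0.03,0.03,-0.11],[0,0,0],[0,0,0],[0,0,0],[0,0,0],[0,0,0]]}';  python3 -c "
from h import *
plan(415.5,-265.5,-20,-81.1); snap('wrist','w13')"
```

```text
time: 28.35
tool_pos: [418.6, -268.8, -4.2]
tcp_rot: [-3.137, -0.007, -1.417]
contact_force: [-0.6, -1.1, 0.1]
grip_width: 78.2
t 28.35 [ 418.6 -268.8   -4.2] [-3.137 -0.007 -1.417] g 78.2 [-0.6 -1.1  0.1]
dxyz units [-0.15  0.17 -0.79] ang units [0.05 0.05 0.02]
```

View pics/w13.png

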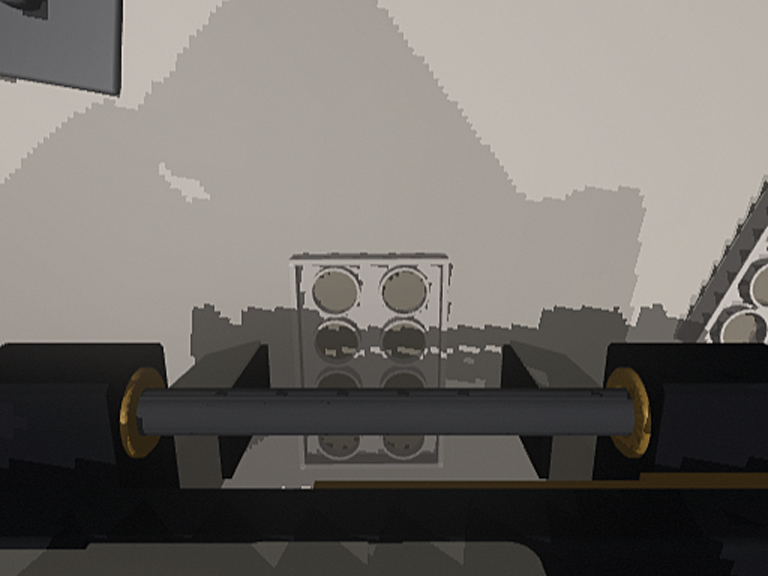

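```bash
python3 - <<'E'
from h import *
c=load('w13')
fitplate(c,[(291,258),(448,256),(441,463),(304,466)],np.zeros(2),1.5)
W=[(336,291),(404,290),(337,340),(403,340),(338,442),(403,442)]
for z in (2,12): print(np.mean([back(c,np.array(u)/1.5,z) for u in W[:2]+W[4:]],0))
E
```

```text
ctr [ 416.1 -264.8   12. ] yawL 9.1 yawW 9.7 L 79.1 78.6 W 52.7 51.4
[ 410.72976484 -265.08778891    2.        ]
[ 414.95865481 -264.69684077   12.        ]
```

```bash
python3 -m jog '{"xyz":[[-0.15,0.2,-0.2],[0,0,-0.35],[0,0,-0.15],[0,0,0]],"angular":[[0.05,0.05,0.02],[0,0,0],[0,0,0],[0,0,0]]}';  python3 -c "
from h import *
plan(415.8,-264.8,-20,-80.9)"
```

```text
time: 28.8
tool_pos: [416.1, -265.0, -17.8]
tcp_rot: [-3.14, -0.002, -1.415]
contact_force: [-0.7, 0.7, 0.6]
grip_width: 78.2
t 28.80 [ 416.1 -265.   -17.8] [-3.140e+00 -2.000e-03 -1.415e+00] g 78.2 [-0.7  0.7  0.6]
dxyz units [-0.02  0.01 -0.11] ang units [0.02 0.02 0.02]
```

```bash
python3 -m jog '{"xyz":[[-0.02,0.01,-0.14],[0,0,0],[0,0,0],[0,0,0],[0,0,0],[0,0,0]],"angular":[[0,0,0],[0,0,0],[0,0,0],[0,0,0],[0,0,0],[0,0,0]]}' 1;python3 -m jog '{"xyz":[[0,0,0.3],[0,0,0.6],[0,0,0.5],[0,0,0]],"angular":[[0,0,0],[0,0,0],[0,0,0],[0,0,0]]}'
```

```text
time: 29.4
tool_pos: [415.8, -264.8, -20.9]
tcp_rot: [-3.14, -0.002, -1.415]
contact_force: [0.7, -0.7, -0.2]
grip_width: 53.0
time: 29.8
tool_pos: [416.0, -265.0, 10.0]
tcp_rot: [-3.14, -0.003, -1.414]
contact_force: [0.4, 0.3, -0.5]
grip_width: 53.3
```

```bash
python3 -m jog '{"xyz":[[0,0,0.6],[0,0,1],[0,0,1],[0,0.5,1],[0.5,1,0.7],[0.6,1,0.2],[0.6,1,0],[0.6,1,0],[0.6,1,0],[0.6,1,0]],"angular":[[0,0,0],[0,0,0],[0,0,0],[0,0,-0.2],[0,0,-0.2],[0,0,-0.2],[0,0,-0.2],[0,0,-0.2],[0,0,-0.2],[0,0,-0.2]]}';python3 -m jog '{"xyz":[[0.6,1,0],[0.6,1,0],[0.5,1,0],[0.2,1,0],[0,0.8,0],[0,0.2,0],[0,0,0]],"angular":[[0,0,-0.1],[0,0,0],[0,0,0],[0,0,0],[0,0,0],[0,0,0],[0,0,0]]}';   python3 -c "
from h import *
plan(537.5,21.7,2,-90.6); snap('wrist','w14')"
```

```text
time: 30.8
tool_pos: [487.1, -132.8, 107.7]
tcp_rot: [-3.134, -0.007, -1.572]
contact_force: [0.2, -0.5, -0.3]
grip_width: 53.7
time: 31.5
tool_pos: [527.3, -26.0, 109.0]
tcp_rot: [-3.132, -0.007, -1.58]
contact_force: [-0.1, -0.3, -0.3]
grip_width: 53.8
t 31.50 [527.3 -26.  109. ] [-3.132 -0.007 -1.58 ] g 53.8 [-0.1 -0.3 -0.3]
dxyz units [ 0.51  2.39 -5.35] ang units [ 0.07  0.09 -0.01]
```

View pics/w14.png

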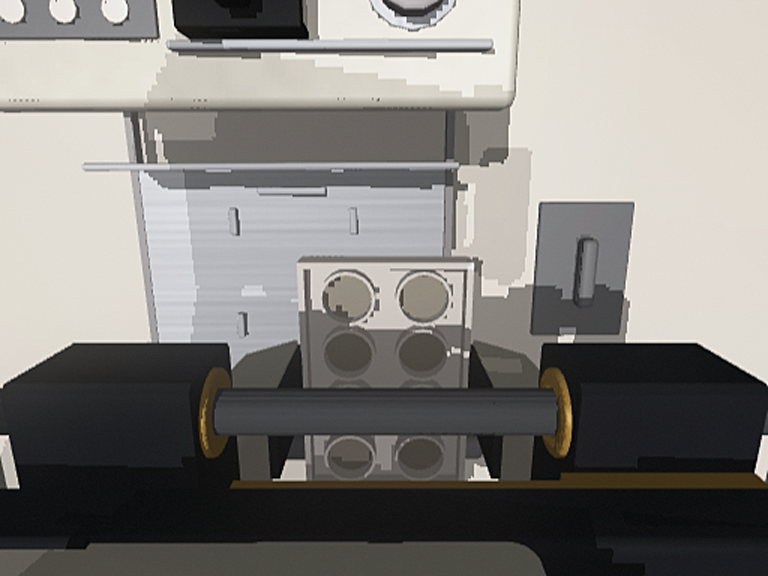

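```bash
python3 - <<'E'
from h import *
c=load('w14')
for u in [(300,262),(388,262),(473,263)]: print(back(c,np.array(u)/1.5,142))
o=ob()
c=load('w13'); print(back(c,np.array((370,257))/1.5,12))
E
```

```text
[566.50686911  -1.09109284 142.        ]
[566.19007161 -27.76905373 142.        ]
[565.57476859 -53.59729214 142.        ]
t 31.55 [527.3 -26.4 109. ] [-3.132 -0.007 -1.581] g 54.1 [-0.1 -0.5  0. ]
[ 455.01995652 -258.74891904   12.        ]
```

```bash
python3 -m jog '{"xyz":[[0.3,0.6,0],[0.2,0.8,0],[0,0.6,0],[0,0.2,-0.4],[0,0,-0.8],[0,0,-0.8],[0,0,-0.5],[0,0,-0.2],[0,0,0],[0,0,0]],"angular":[[0.07,0.09,0],[0,0,0],[0,0,0],[0,0,0],[0,0,0],[0,0,0],[0,0,0],[0,0,0],[0,0,0],[0,0,0]]}';   python3 -c "
from h import *
plan(538.3,21.7,-2,-90.6); snap('wrist','w15')"
```

```text
time: 32.55
tool_pos: [538.5, 17.5, 51.9]
tcp_rot: [3.141, 0.001, -1.585]
contact_force: [-0.6, -0.3, -0.7]
grip_width: 53.5
t 32.55 [538.5  17.5  51.9] [ 3.141e+00  1.000e-03 -1.585e+00] g 53.5 [-0.6 -0.3 -0.7]
dxyz units [-0.01  0.21 -2.7 ] ang units [-0.01 -0.01  0.04]
```

View pics/w15.png

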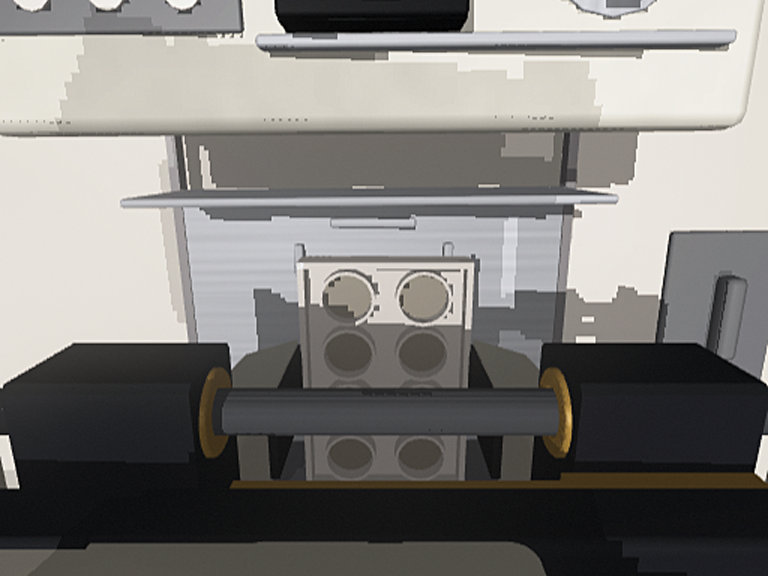

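```bash
python3 - <<'E'
from h import *
c=load('w15')
f=lambda u,z: np.round(back(c,np.array(u)/1.5,z),1)
print('farlip',f((331,221),23),f((415,221),23),'near edge', f((373,229),18))
print('sidelips',f((296,244),23),f((304,244),23),f((443,243),23),f((451,243),23))
print('plate far edge',f((388,262),51.9+33),f((300,262),85),f((474,262),85))
print('front edge top', f((0,130),106),f((740,124),106))
E
python3 -m jog '{"xyz":[[0,0.15,-0.3],[0,0.05,-0.7],[0,0,-0.7],[0,0,-0.3],[0,0,0],[0,0,0]],"angular":[[0,0,0.04],[0,0,0],[0,0,0],[0,0,0],[0,0,0],[0,0,0]]}';   python3 -c "
from h import *
plan(538.3,21.7,-2,-90.6); snap('wrist','w16',(150,110,360,250),3.8)"
```

```text
farlip [583.4  38.8  23. ] [582.8   3.7  23. ] near edge [579.1  21.5  18. ]
sidelips [573.9  54.1  23. ] [573.8  50.7  23. ] [573.4  -8.1  23. ] [573.3 -11.5  23. ]
plate far edge [577.8  15.3  84.9] [578.2  41.9  85. ] [577.4 -10.7  85. ]
front edge top [616.2 109.6 106. ] [614.7 -70.5 106. ]
time: 33.2
tool_pos: [540.7, 22.1, 12.8]
tcp_rot: [-3.136, 0.0, -1.58]
contact_force: [-0.4, -0.5, -0.8]
grip_width: 53.3
t 33.20 [540.7  22.1  12.8] [-3.136  0.    -1.58 ] g 53.3 [-0.4 -0.5 -0.8]
dxyz units [-0.12 -0.02 -0.74] ang units [-0.    0.05 -0.01]
```

View pics/w16.png

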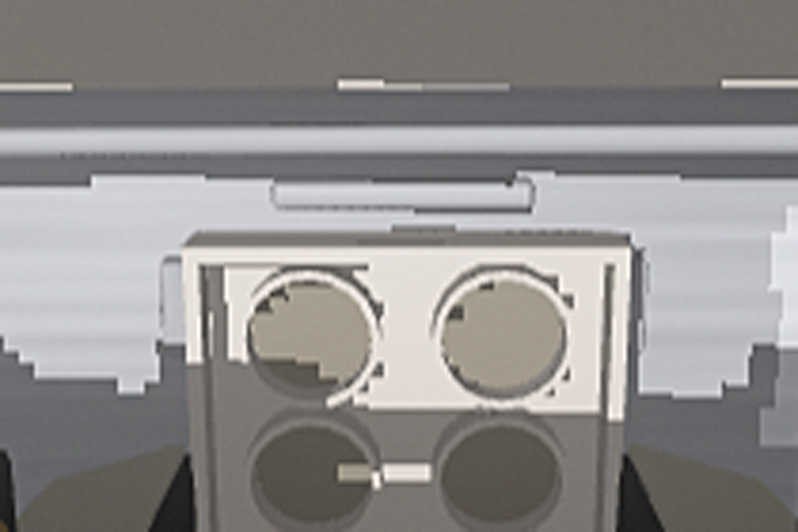

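```bash
python3 -m jog '{"xyz":[[-0.12,-0.03,-0.25],[0,0,-0.25],[0,0,-0.1],[0,0,0]],"angular":[[0,0.05,-0.01],[0,0,0],[0,0,0],[0,0,0]]}';   python3 -c "
from h import *
plan(538.2,21.5,-2.5,-90.6)"
```

```text
time: 33.65
tool_pos: [539.0, 21.3, 1.2]
tcp_rot: [-3.139, 0.0, -1.581]
contact_force: [-0.5, 0.4, -0.3]
grip_width: 53.6
t 33.65 [539.   21.3   1.2] [-3.139  0.    -1.581] g 53.6 [-0.5  0.4 -0.3]
dxyz units [-0.04  0.01 -0.18] ang units [-0.    0.02  0.  ]
```

```bash
python3 -m jog '{"xyz":[[-0.04,0.01,-0.12],[0,0,-0.06],[0,0,0]],"angular":[[0,0.02,0],[0,0,0],[0,0,0]]}';   python3 -c "
from h import *
plan(538.2,21.5,-2.5,-90.6)"
```

```text
time: 33.95
tool_pos: [538.2, 21.5, -2.7]
tcp_rot: [-3.141, 0.0, -1.582]
contact_force: [-0.7, 0.5, 0.2]
grip_width: 53.2
t 33.95 [538.2  21.5  -2.7] [-3.141  0.    -1.582] g 53.2 [-0.7  0.5  0.2]
dxyz units [0.   0.   0.01] ang units [-0.  0.  0.]
```

```bash
python3 -m jog '{"xyz":[[0,0,-0.03],[0,0,0],[0,0,0]],"angular":[[0,0,0],[0,0,0],[0,0,0]]}' -0.45; python3 -m jog '{"xyz":[[0,0,0.4],[0,0,0.8],[0,0,1],[0,0,1],[0,0,0.5],[0,0,0]],"angular":[[0,0,0],[0,0,0],[0,0,0],[0,0,0],[0,0,0],[0,0,0]]}';   python3 -c "
from h import *
ob(); snap('wrist','w17')"
```

```text
time: 34.25
tool_pos: [538.5, 21.4, -3.1]
tcp_rot: [-3.141, 0.0, -1.582]
contact_force: [0.1, 0.2, -0.5]
grip_width: 66.0
time: 34.85
tool_pos: [538.4, 21.4, 75.8]
tcp_rot: [-3.14, -0.0, -1.581]
contact_force: [0.6, -0.6, 0.1]
grip_width: 66.8
t 34.85 [538.4  21.4  75.8] [-3.14  -0.    -1.581] g 66.8 [ 0.6 -0.6  0.1]
```

View pics/w17.png

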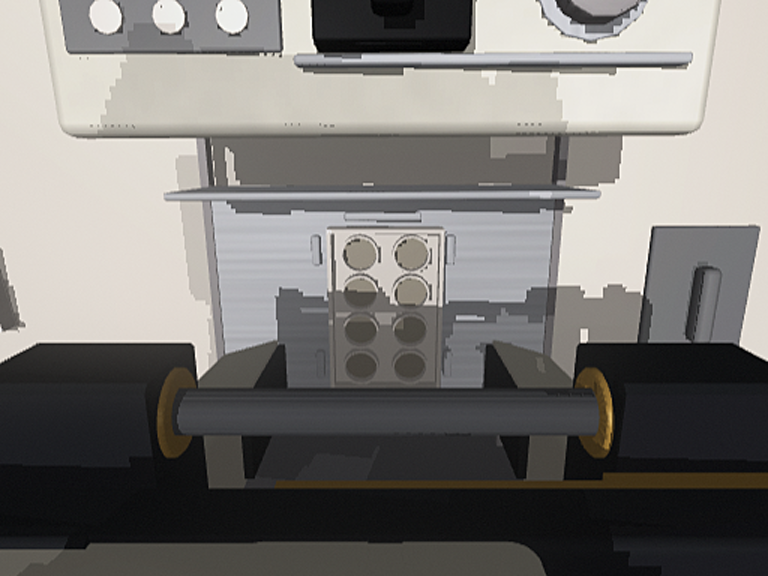

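```bash
python3 -m jog '{"xyz":[[0,-0.5,0.6],[-0.2,-1,0.6],[-0.2,-1,0],[-0.2,-1,0],[-0.2,-1,0],[-0.2,-1,0],[-0.2,-1,0],[-0.2,-1,0],[-0.2,-1,0],[-0.2,-1,0]],"angular":[[0,0,0],[0,0,0],[0,0,-0.2],[0,0,-0.2],[0,0,-0.2],[0,0,-0.2],[0,0,-0.2],[0,0,-0.2],[0,0,-0.2],[0,0,-0.2]]}' -0.7;python3 -m jog '{"xyz":[[-0.2,-1,0],[-0.2,-1,0],[-0.2,-1,0],[-0.2,-1,0],[-0.2,-1,0],[-0.2,-1,0],[-0.2,-1,0],[-0.2,-1,0],[-0.1,-0.8,0],[0,-0.3,0]],"angular":[[0,0,-0.2],[0,0,-0.2],[0,0,-0.2],[0,0,-0.2],[0,0,0],[0,0,0],[0,0,0],[0,0,0],[0,0,0],[0,0,0]]}';   python3 -c "
from h import *
plan(471.4,-411.3,-5,-104.6)"
```

```text
time: 35.9
tool_pos: [496.4, -178.5, 98.3]
tcp_rot: [3.132, 0.001, -1.752]
contact_force: [0.6, -0.0, 0.5]
grip_width: 78.3
time: 36.9
tool_pos: [453.5, -374.6, 96.1]
tcp_rot: [3.122, 0.004, -1.846]
contact_force: [-0.3, 0.3, -0.3]
grip_width: 78.0
t 36.90 [ 453.5 -374.6   96.1] [ 3.122  0.004 -1.846] g 78.0 [-0.3  0.3 -0.3]
dxyz units [ 0.89 -1.84 -5.06] ang units [-0.08 -0.17  0.19]
```

```bash
python3 -m jog '{"xyz":[[0.4,-0.6,-0.3],[0.4,-0.8,-0.6],[0.1,-0.4,-1],[0,0,-1],[0,0,-1],[0,0,-0.6],[0,0,-0.2],[0,0,0]],"angular":[[-0.08,-0.17,0.19],[0,0,0],[0,0,0],[0,0,0],[0,0,0],[0,0,0],[0,0,0],[0,0,0]]}';   python3 -c "
from h import *
plan(471.4,-411.3,-20,-104.6);snap('wrist','w18')"
```

```text
time: 37.7
tool_pos: [472.3, -411.6, -1.1]
tcp_rot: [3.141, 0.002, -1.825]
contact_force: [0.2, -0.2, 0.7]
grip_width: 78.1
t 37.70 [ 472.3 -411.6   -1.1] [ 3.141e+00  2.000e-03 -1.825e+00] g 78.1 [ 0.2 -0.2  0.7]
dxyz units [-0.05  0.01 -0.94] ang units [-0.02 -0.   -0.01]
```

View pics/w18.png

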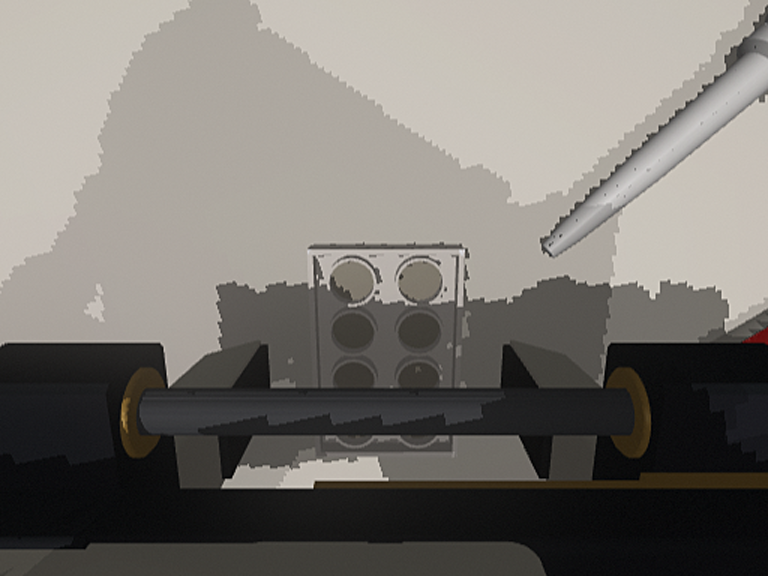

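```bash
python3 - <<'E'
from h import *
show('w18',(195,155,325,310),4,'pics/w18c.png')
c=load('w18')
fitplate(c,[(309,248),(465,247),(454,452),(320,452)],np.zeros(2),1.5)
E
```

```text
ctr [ 473.4 -413.    12. ] yawL -14.6 yawW -14.4 L 78.3 78.6 W 53.0 50.9
```

View pics/w18c.png

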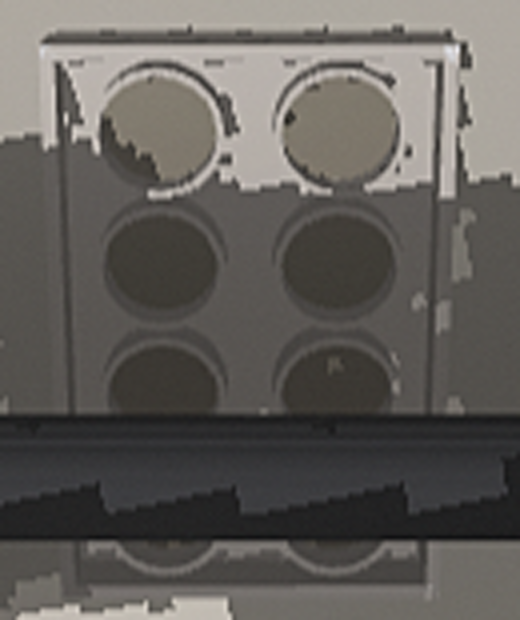

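```bash
python3 -m jog '{"xyz":[[0.04,-0.06,-0.25],[0,0,-0.4],[0,0,-0.2],[0,0,0]],"angular":[[-0.02,0,0],[0,0,0],[0,0,0],[0,0,0]]}';   python3 -c "
from h import *
plan(473.2,-412.8,-20.5,-104.6)"
```

```text
time: 38.15
tool_pos: [474.7, -414.1, -16.3]
tcp_rot: [-3.137, -0.003, -1.824]
contact_force: [0.4, -0.1, 0.7]
grip_width: 78.4
t 38.15 [ 474.7 -414.1  -16.3] [-3.137e+00 -3.000e-03 -1.824e+00] g 78.4 [ 0.4 -0.1  0.7]
dxyz units [-0.08  0.07 -0.21] ang units [ 0.04  0.03 -0.01]
```

```bash
python3 -m jog '{"xyz":[[-0.08,0.07,-0.2],[0,0,-0.02],[0,0,0]],"angular":[[0.04,0.03,-0.01],[0,0,0],[0,0,0]]}';   python3 -c "
from h import *
plan(473.2,-412.8,-20.5,-104.6)";python3 -m jog '{"xyz":[[0,0,0],[0,0,0],[0,0,0],[0,0,0],[0,0,0],[0,0,0]],"angular":[[0,0,0],[0,0,0],[0,0,0],[0,0,0],[0,0,0],[0,0,0]]}' 1
```

```text
time: 38.45
tool_pos: [473.0, -412.7, -20.9]
tcp_rot: [-3.141, 0.0, -1.825]
contact_force: [-0.4, 0.8, -0.4]
grip_width: 78.1
t 38.45 [ 473.  -412.7  -20.9] [-3.141  0.    -1.825] g 78.1 [-0.4  0.8 -0.4]
dxyz units [ 0.01 -0.    0.02] ang units [-0.  0. -0.]
time: 39.05
tool_pos: [473.2, -412.9, -20.5]
tcp_rot: [-3.141, -0.0, -1.825]
contact_force: [-0.3, 0.1, 0.1]
grip_width: 53.5
```

```bash
python3 -m jog '{"xyz":[[0,0,0.4],[0,0,0.8],[0,0,1],[0,0.2,1],[0.1,0.6,1],[0.1,1,1],[0.1,1,0.6],[0.1,1,0],[0.1,1,0],[0.1,1,0]],"angular":[[0,0,0],[0,0,0],[0,0,0],[0,0,0],[0,0,0],[0,0,0.2],[0,0,0.2],[0,0,0.2],[0,0,0.2],[0,0,0.2]]}';python3 -m jog '{"xyz":[[0.2,1,0],[0.2,1,0],[0.2,1,0],[0.2,1,0],[0.2,1,0],[0.2,1,0],[0.2,1,0],[0.2,1,0],[0.2,1,0],[0.1,1,0]],"angular":[[0,0,0.2],[0,0,0.2],[0,0,0.2],[0,0,0.2],[0,0,0.2],[0,0,0.2],[0,0,0.1],[0,0,0],[0,0,0],[0,0,0]]}';   python3 -c "
from h import *
plan(538.2,21.5,50,-90.6)"
```

```text
time: 40.05
tool_pos: [484.4, -294.0, 102.8]
tcp_rot: [-3.139, -0.002, -1.72]
contact_force: [0.3, -0.2, -0.1]
grip_width: 53.6
time: 41.05
tool_pos: [517.2, -75.1, 94.6]
tcp_rot: [3.13, 0.005, -1.568]
contact_force: [0.1, 0.9, 0.2]
grip_width: 53.2
t 41.05 [517.2 -75.1  94.6] [ 3.13   0.005 -1.568] g 53.2 [0.1 0.9 0.2]
dxyz units [ 1.05  4.83 -2.23] ang units [-0.05 -0.11 -0.12]
```

```bash
python3 -m jog '{"xyz":[[0.25,0.8,0],[0.25,1,0],[0.25,1,0],[0.2,1,0],[0,0.6,-0.2],[0,0.1,-0.6],[0,0,-0.8],[0,0,-0.4],[0,0,0],[0,0,0]],"angular":[[-0.05,-0.11,-0.12],[0,0,0],[0,0,0],[0,0,0],[0,0,0],[0,0,0],[0,0,0],[0,0,0],[0,0,0],[0,0,0]]}';   python3 -c "
from h import *
plan(538.2,21.5,9.5,-90.6); snap('wrist','w19')"
```

```text
time: 42.05
tool_pos: [529.0, 24.8, 45.1]
tcp_rot: [3.129, 0.001, -1.572]
contact_force: [-1.5, 0.4, 0.0]
grip_width: 53.4
t 42.05 [529.   24.8  45.1] [ 3.129e+00  1.000e-03 -1.572e+00] g 53.4 [-1.5  0.4  0. ]
dxyz units [ 0.46 -0.16 -1.78] ang units [-0.01 -0.12 -0.09]
```

View pics/w19.png

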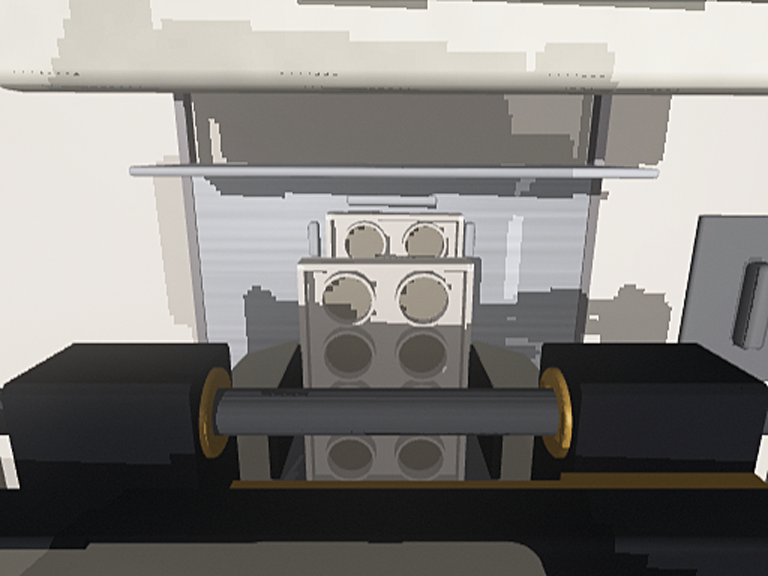

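```bash
python3 - <<'E'
import cv2,numpy as np
for t in ['w14','w15','w19']:
    g=cv2.imread(f'pics/{t}_raw.png',0).astype(int)
    print(t,g[165:185,256:262].mean(1).astype(int), 'row mid', g[200,195:220], g[200,300:325])
E
```

```text
w14 [179 177 176 177 181 164 123 107 106 117 185 211 205 206 186 192 206 204
 203 203] row mid [208 208 207 205 204 201 205 216 107  83 100 109  95 215 204 202 202 203
 206 206  74  92  77  73 151] [208 205 202 200 199 201 203 212 133  94 102 216 203 202 210 132 131 133
 134 133 133 133 133 133 133]
w15 [191 190 190 193 197 166 119 109 108 119 191 217 213 218 155 175 216 211
 210 210] row mid [191 191 189 189 215 210 212 224 112  84 100 105 227 215 211 211 211 210
 214 213  74  95  79  74 158] [215 212 210 207 207 206 209 218 139  97 107 222 210 211 223  93  88  92
  83 190 180 175 176 177 175]
w19 [174 171 167 163 138 114 123 120 116 112 123 198 224 218 217 217 217 216
 216 216] row mid [151 149 148 140 226 218 219 229 112  83 130 119 118 114 108 239 225 222
 223 191  73 110 159 155 151] [217 213 213 212 213 213 215 226 131  99 132 226 215 219 231  84  98 102
  99  91 201 191 188 187 188]
```

```bash
python3 -m jog '{"xyz":[[0.4,-0.14,0],[0.08,-0.02,-0.4],[0,0,-0.5],[0,0,-0.3],[0,0,0]],"angular":[[-0.01,-0.12,-0.09],[0,0,0],[0,0,0],[0,0,0],[0,0,0]]}';   python3 -c "
from h import *
plan(538.7,21.4,9.7,-90.6)"
```

```text
time: 42.6
tool_pos: [540.6, 20.2, 20.4]
tcp_rot: [-3.137, -0.0, -1.584]
contact_force: [0.0, -0.1, -0.4]
grip_width: 53.4
t 42.60 [540.6  20.2  20.4] [-3.137 -0.    -1.584] g 53.4 [ 0.  -0.1 -0.4]
dxyz units [-0.1   0.06 -0.53] ang units [0.   0.04 0.02]
```

```bash
python3 -m jog '{"xyz":[[-0.1,0.06,-0.1],[0,0,-0.2],[0,0,-0.1],[0,0,0],[0,0,0]],"angular":[[0,0.04,0.02],[0,0,0],[0,0,0],[0,0,0],[0,0,0]]}';   python3 -c "
from h import *
plan(538.7,21.4,9.7,-90.6)"
```

```text
time: 43.1
tool_pos: [538.2, 21.8, 11.6]
tcp_rot: [3.141, -0.0, -1.581]
contact_force: [0.2, -0.5, -0.9]
grip_width: 53.4
t 43.10 [538.2  21.8  11.6] [ 3.141 -0.    -1.581] g 53.4 [ 0.2 -0.5 -0.9]
dxyz units [ 0.02 -0.02 -0.09] ang units [ 0.   -0.01 -0.  ]
```

```bash
python3 -m jog '{"xyz":[[0.02,-0.02,-0.08],[0,0,0],[0,0,0]],"angular":[[0,0,0],[0,0,0],[0,0,0]]}';   python3 -c "
from h import *
plan(538.7,21.4,9.7,-90.6)"
```

```text
time: 43.4
tool_pos: [539.0, 21.3, 10.2]
tcp_rot: [3.142, -0.0, -1.581]
contact_force: [-0.9, 0.3, -1.7]
grip_width: 53.6
t 43.40 [539.   21.3  10.2] [ 3.142 -0.    -1.581] g 53.6 [-0.9  0.3 -1.7]
dxyz units [-0.02  0.01 -0.03] ang units [ 0. -0. -0.]
```

Release, lift and check.

```bash
python3 -m jog '{"xyz":[[-0.02,0,-0.03],[0,0,0]],"angular":[[0,0,0],[0,0,0]]}'; python3 -m jog '{"xyz":[[0,0,0],[0,0,0],[0,0,0]],"angular":[[0,0,0],[0,0,0],[0,0,0]]}' -0.45; python3 -m jog '{"xyz":[[0,0,0.4],[0,0,0.8],[0,0,1],[0,0,0.8],[0,0,0.2],[0,0,0]],"angular":[[0,0,0],[0,0,0],[0,0,0],[0,0,0],[0,0,0],[0,0,0]]}';   python3 -c "
from h import *
ob(); snap('wrist','w20',(190,120,320,270),4)"
```

```text
time: 43.6
tool_pos: [538.7, 21.3, 9.7]
tcp_rot: [-3.141, -0.0, -1.581]
contact_force: [-0.2, 0.0, -0.4]
grip_width: 53.7
time: 43.9
tool_pos: [538.8, 21.2, 9.9]
tcp_rot: [-3.141, -0.0, -1.581]
contact_force: [-0.8, 0.1, -0.1]
grip_width: 66.4
time: 44.5
tool_pos: [538.7, 21.3, 78.1]
tcp_rot: [-3.14, -0.0, -1.581]
contact_force: [0.0, 0.1, -0.1]
grip_width: 66.4
t 44.50 [538.7  21.3  78.1] [-3.14  -0.    -1.581] g 66.4 [ 0.   0.1 -0.1]
```

View pics/w20.png

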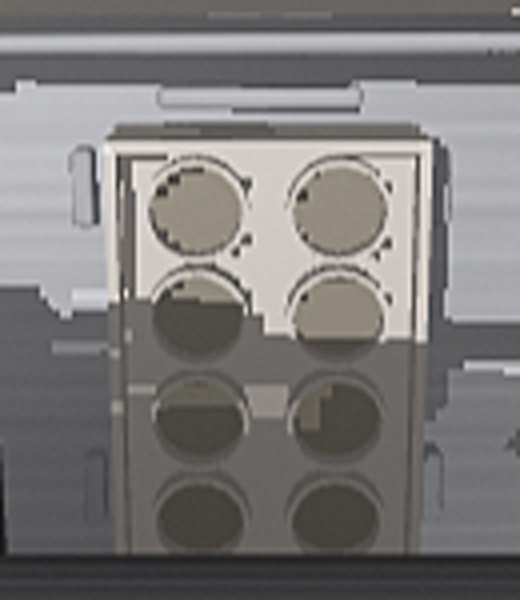

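```bash
python3 - <<'E'
from h import *
fitplate(load('w1'),[(52,242),(116,229),(138,317),(80,323)],np.zeros(2),1.5)
fitplate(load('w10'),[(36,148),(103,138),(130,242),(62,248)],np.zeros(2),1.5)
plan(559,248,0,-80)
snap('scene','sc20');snap('side','sd20')
E
```

```text
ctr [561.9 246.2  12. ] yawL 4.2 yawW 5.0 L 74.2 79.0 W 58.0 53.3
ctr [561.2 247.2  12. ] yawL 6.3 yawW 5.9 L 75.4 78.1 W 51.4 53.9
t 44.55 [538.6  21.3  77.8] [-3.141 -0.    -1.581] g 66.6 [-0.   0.8 -0.1]
dxyz units [ 1.02 11.34 -3.89] ang units [0.   0.01 1.77]
```

View pics/sc20.png

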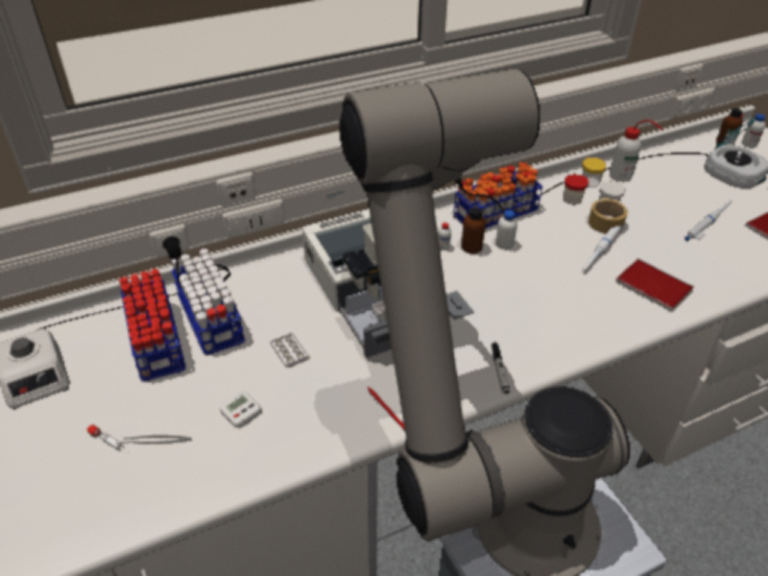

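View pics/sd20.png

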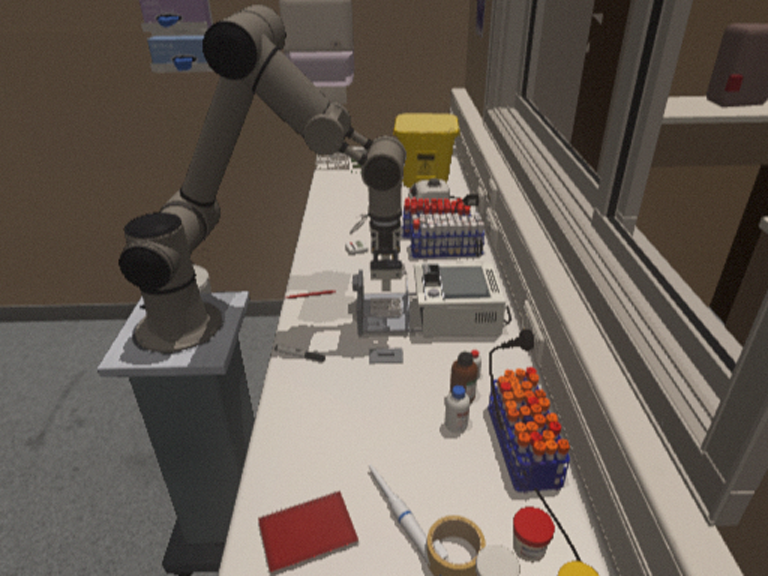

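```bash
python3 - <<'E'
from h import *
c=load('sc20')
for u in [(242,340),(207,350),(185,372)]: print(u,back(c,np.array(u)/1.5,0))
E
python3 -m jog '{"xyz":[[0,0.5,0.3],[0.1,1,0],[0.1,1,0],[0.1,1,0],[0.1,1,0],[0.1,1,0],[0.1,1,0],[0.1,1,0],[0.1,1,0],[0.1,1,0]],"angular":[[0,0,0],[0,0,0.2],[0,0,0.2],[0,0,0.2],[0,0,0.2],[0,0,0.1],[0,0,0.1],[0,0,0],[0,0,0],[0,0,0]]}' -0.7; python3 -m jog '{"xyz":[[0,0.8,0],[0,0.3,0],[0,0,-0.4],[0,0,-0.6],[0,0,-0.3],[0,0,0]],"angular":[[0,0,0],[0,0,0],[0,0,0],[0,0,0],[0,0,0],[0,0,0]]}';  python3 -c "
from h import *
plan(561.3,247,0,-84); snap('wrist','w21')"
```

```text
(242, 340) [630.13667713 331.00927504   0.        ]
(207, 350) [633.64407159 407.03555721   0.        ]
(185, 372) [592.83990169 464.33589248   0.        ]
time: 45.65
tool_pos: [551.6, 222.2, 79.3]
tcp_rot: [3.128, 0.001, -1.476]
contact_force: [-0.5, -1.0, 0.3]
grip_width: 78.2
time: 46.25
tool_pos: [549.2, 246.9, 49.2]
tcp_rot: [3.124, -0.0, -1.473]
contact_force: [-0.1, -0.5, -0.4]
grip_width: 77.5
t 46.25 [549.2 246.9  49.2] [ 3.124 -0.    -1.473] g 77.5 [-0.1 -0.5 -0.4]
dxyz units [ 0.6   0.   -2.46] ang units [ 0.02 -0.17  0.07]
```

View pics/w21.png

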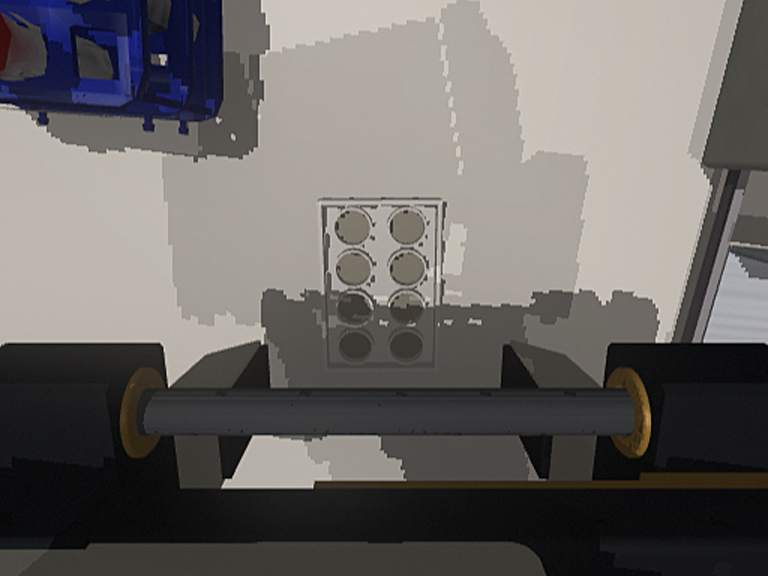

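```bash
python3 - <<'E'
from h import *
fitplate(load('w21'),[(318,202),(443,201),(434,366),(327,367)],np.zeros(2),1.5)
plan(562,247,0,-84)
E
```

```text
ctr [562.1 249.5  12. ] yawL 5.4 yawW 6.1 L 76.7 76.6 W 53.6 50.3
t 46.30 [549.4 246.9  49.5] [ 3.124 -0.    -1.473] g 78.2 [ 0.3  0.4 -0.3]
dxyz units [ 0.63  0.01 -2.48] ang units [ 0.02 -0.16  0.07]
```

```bash
python3 -m jog '{"xyz":[[0.4,0.08,-0.3],[0.2,0,-0.7],[0,0,-0.8],[0,0,-0.4],[0,0,0],[0,0,0]],"angular":[[0.02,-0.16,0.05],[0,0,0],[0,0,0],[0,0,0],[0,0,0],[0,0,0]]}';  python3 -c "
from h import *
plan(562,249,-20.5,-84.2); snap('wrist','w22')"
```

```text
time: 46.9
tool_pos: [564.1, 247.2, 2.2]
tcp_rot: [-3.139, 0.0, -1.47]
contact_force: [0.5, -0.2, -0.5]
grip_width: 78.3
t 46.90 [564.1 247.2   2.2] [-3.139  0.    -1.47 ] g 78.3 [ 0.5 -0.2 -0.5]
dxyz units [-0.1   0.09 -1.14] ang units [-0.01  0.03  0.  ]
```

View pics/w22.png

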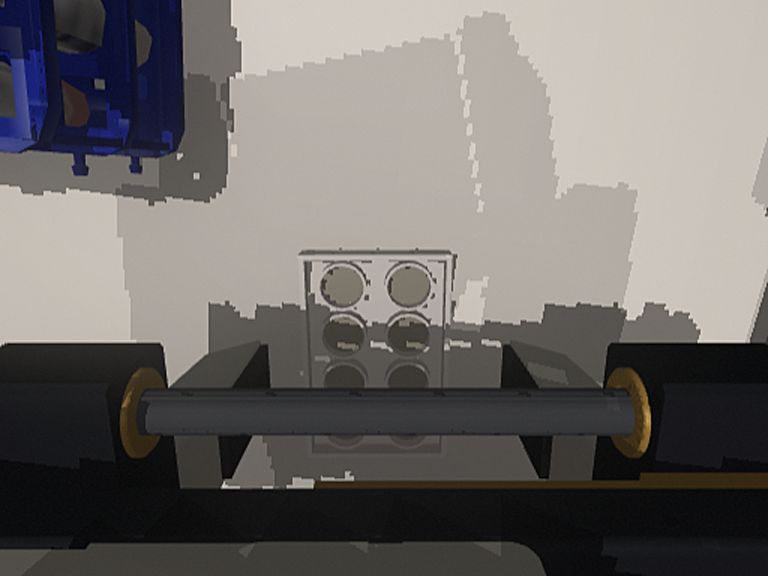

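```bash
python3 - <<'E'
from h import *
fitplate(load('w22'),[(299,255),(454,254),(441,451),(312,452)],np.zeros(2),1.5)
E
```

```text
ctr [562.6 249.5  12. ] yawL 5.5 yawW 6.2 L 77.2 77.1 W 54.0 49.9
```

```bash
python3 -m jog '{"xyz":[[-0.08,0.1,-0.25],[0,0,-0.4],[0,0,-0.25],[0,0,-0.05],[0,0,0]],"angular":[[-0.01,0.03,0],[0,0,0],[0,0,0],[0,0,0],[0,0,0]]}';  python3 -c "
from h import *
plan(562.5,249.3,-20.5,-84.2)"
```

```text
time: 47.45
tool_pos: [563.1, 249.9, -16.9]
tcp_rot: [-3.14, -0.0, -1.469]
contact_force: [-0.9, 1.3, 0.4]
grip_width: 78.1
t 47.45 [563.1 249.9 -16.9] [-3.14  -0.    -1.469] g 78.1 [-0.9  1.3  0.4]
dxyz units [-0.03 -0.03 -0.18] ang units [-0.    0.02 -0.  ]
```

```bash
python3 -m jog '{"xyz":[[-0.03,-0.03,-0.16],[0,0,-0.02],[0,0,0]],"angular":[[0,0.02,0],[0,0,0],[0,0,0]]}';  python3 -m jog '{"xyz":[[0,0,0],[0,0,0],[0,0,0],[0,0,0],[0,0,0],[0,0,0]],"angular":[[0,0,0],[0,0,0],[0,0,0],[0,0,0],[0,0,0],[0,0,0]]}' 1; python3 -m jog '{"xyz":[[0,0,0.4],[0,0,0.8],[0,0,1],[0,-0.1,1],[0,-0.4,1],[-0.1,-0.8,1],[-0.1,-1,0.6],[-0.1,-1,0],[-0.1,-1,0],[-0.1,-1,0]],"angular":[[0,0,0],[0,0,0],[0,0,0],[0,0,0],[0,0,0],[0,0,-0.2],[0,0,-0.2],[0,0,-0.2],[0,0,-0.2],[0,0,-0.2]]}'
```

```text
time: 47.75
tool_pos: [562.6, 249.3, -20.6]
tcp_rot: [-3.141, 0.0, -1.469]
contact_force: [-0.2, -0.3, -0.2]
grip_width: 78.4
time: 48.35
tool_pos: [562.9, 249.3, -20.2]
tcp_rot: [-3.141, 0.0, -1.469]
contact_force: [-0.1, 0.0, 0.5]
grip_width: 53.4
time: 49.35
tool_pos: [552.4, 142.4, 106.1]
tcp_rot: [-3.136, 0.001, -1.573]
contact_force: [0.0, 0.4, -0.8]
grip_width: 53.9
```

```bash
python3 -m jog '{"xyz":[[-0.1,-1,0],[-0.1,-1,0],[-0.1,-1,0],[-0.1,-1,0],[-0.1,-0.8,0],[0,-0.2,-0.4],[0,0,-0.8],[0,0,-0.8],[0,0,-0.2],[0,0,0]],"angular":[[0,0,0],[0,0,0],[0,0,0],[0,0,0],[0,0,0],[0,0,0],[0,0,0],[0,0,0],[0,0,0],[0,0,0]]}';   python3 -c "
from h import *
plan(538.6,21.4,22,-90.6); snap('wrist','w23')
import cv2
g=cv2.imread('pics/w23_raw.png',0).astype(int)
print(g[165:185,256:262].mean(1).astype(int), 'row mid', g[200,195:220], g[200,300:325])"
```

```text
time: 50.35
tool_pos: [542.8, 37.2, 65.8]
tcp_rot: [-3.128, 0.002, -1.577]
contact_force: [-0.8, 0.7, -0.7]
grip_width: 53.7
t 50.35 [542.8  37.2  65.8] [-3.128e+00  2.000e-03 -1.577e+00] g 53.7 [-0.8  0.7 -0.7]
dxyz units [-0.21 -0.79 -2.19] ang units [-0.01  0.13 -0.04]
[196 214 215 184 141 172 186 138 108 107 102 136 193 209 206 188 193 204
 203 203] row mid [ 95  88 196 183 205 205 205 213 143  78  92 113 108  97 218 204 202 202
 205 219  66 104 123 120 120] [217 110  95 177 209 202 205 212 119  90 154 210 203 205 187  96 106 109
 110  74  94 187 211 216 105]
```

View pics/w23.png

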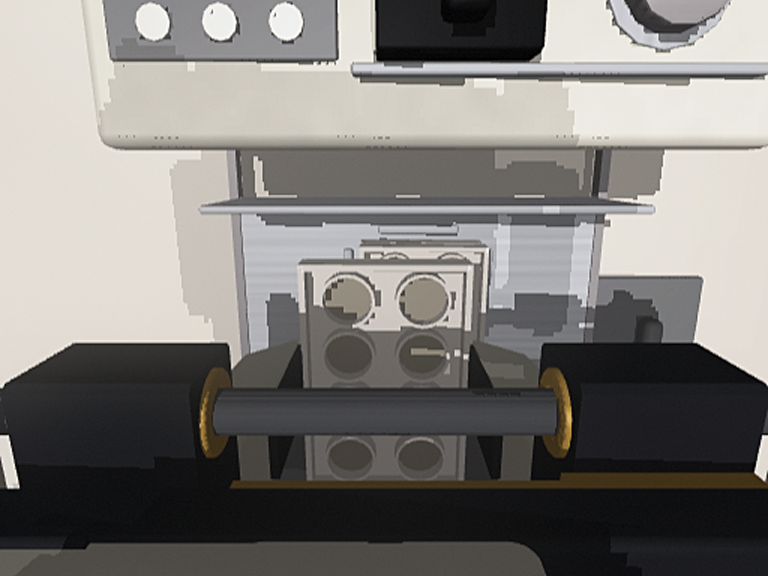

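```bash
python3 -m jog '{"xyz":[[-0.16,-0.6,0],[-0.02,-0.2,-0.3],[0,0,-0.6],[0,0,-0.6],[0,0,-0.2],[0,0,0]],"angular":[[-0.01,0.13,-0.04],[0,0,0],[0,0,0],[0,0,0],[0,0,0],[0,0,0]]}';   python3 -c "
from h import *
plan(539.2,21.3,21.9,-90.6)"
```

```text
time: 51.0
tool_pos: [539.8, 19.9, 30.6]
tcp_rot: [-3.14, 0.0, -1.581]
contact_force: [-0.2, 0.1, -0.6]
grip_width: 53.2
t 51.00 [539.8  19.9  30.6] [-3.14   0.    -1.581] g 53.2 [-0.2  0.1 -0.6]
dxyz units [-0.03  0.07 -0.43] ang units [-0.    0.01  0.  ]
```

```bash
python3 -m jog '{"xyz":[[-0.03,0.07,-0.15],[0,0,-0.1],[0,0,-0.05],[0,0,0]],"angular":[[0,0.01,0],[0,0,0],[0,0,0],[0,0,0]]}';   python3 -c "
from h import *
plan(539.2,21.3,21.9,-90.6)"
```

```text
time: 51.4
tool_pos: [539.3, 21.8, 24.1]
tcp_rot: [-3.141, 0.0, -1.581]
contact_force: [0.5, -0.3, 0.2]
grip_width: 53.6
t 51.40 [539.3  21.8  24.1] [-3.141  0.    -1.581] g 53.6 [ 0.5 -0.3  0.2]
dxyz units [-0.   -0.03 -0.11] ang units [-0.    0.01 -0.  ]
```

```bash
python3 -m jog '{"xyz":[[0,-0.03,-0.09],[0,0,0],[0,0,0]],"angular":[[0,0.01,0],[0,0,0],[0,0,0]]}';   python3 -c "
from h import *
plan(539.2,21.3,21.9,-90.6)"
```

```text
time: 51.7
tool_pos: [539.7, 21.2, 22.7]
tcp_rot: [-3.141, -0.0, -1.581]
contact_force: [0.4, 1.0, -0.1]
grip_width: 53.5
t 51.70 [539.7  21.2  22.7] [-3.141 -0.    -1.581] g 53.5 [ 0.4  1.  -0.1]
dxyz units [-0.03  0.   -0.04] ang units [ 0.    0.01 -0.  ]
```

```bash
python3 -m jog '{"xyz":[[-0.02,0,-0.05],[0,0,0],[0,0,0]],"angular":[[0,0,0],[0,0,0],[0,0,0]]}'; python3 -m jog '{"xyz":[[0,0,0],[0,0,0],[0,0,0]],"angular":[[0,0,0],[0,0,0],[0,0,0]]}' -0.45; python3 -m jog '{"xyz":[[0,0,0.4],[0,0,0.8],[0,0,1],[0,0,0.8],[0,0,0.2],[0,0,0]],"angular":[[0,0,0],[0,0,0],[0,0,0],[0,0,0],[0,0,0],[0,0,0]]}';   python3 -c "
from h import *
ob(); snap('wrist','w24',(190,120,320,270),4)"
```

```text
time: 52.0
tool_pos: [539.5, 21.1, 21.9]
tcp_rot: [-3.14, -0.0, -1.581]
contact_force: [-0.4, 0.1, 0.2]
grip_width: 53.3
time: 52.3
tool_pos: [539.5, 21.1, 22.0]
tcp_rot: [-3.14, -0.0, -1.581]
contact_force: [1.1, 0.6, 0.0]
grip_width: 66.0
time: 52.9
tool_pos: [539.2, 21.2, 90.1]
tcp_rot: [-3.14, -0.0, -1.581]
contact_force: [-0.7, 0.5, -0.3]
grip_width: 66.1
t 52.90 [539.2  21.2  90.1] [-3.14  -0.    -1.581] g 66.1 [-0.7  0.5 -0.3]
```

View pics/w24.png

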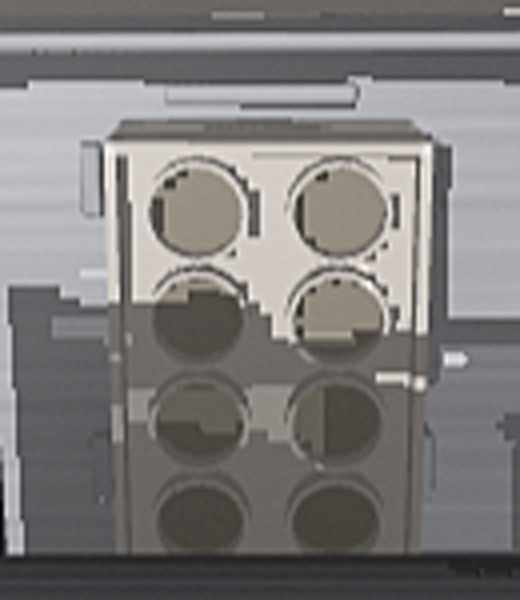

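```bash
python3 -m jog '{"xyz":[[0,-0.5,0.5],[0,-1,0.3],[0,-1,0],[0,-1,0],[0,-1,0],[0,-1,0],[0,-1,0],[0,-0.8,-0.4],[-0.1,-0.3,-0.8],[0,0,-0.4]],"angular":[[0,0,0],[0,0,0],[0,0,0],[0,0,0],[0,0,0],[0,0,0],[0,0,0],[0,0,0],[0,0,0],[0,0,0]]}' 0.2;python3 -m jog '{"xyz":[[0,0,0],[0,0,0]],"angular":[[0,0,0],[0,0,0]]}';   python3 -c "
from h import *
plan(533.9,-142.9,10,-90.6); snap('wrist','w25')"
```

```text
time: 53.95
tool_pos: [534.1, -142.7, 73.1]
tcp_rot: [3.137, -0.001, -1.581]
contact_force: [0.4, 0.1, -0.3]
grip_width: 36.8
time: 54.15
tool_pos: [533.2, -142.8, 72.1]
tcp_rot: [3.134, 0.0, -1.582]
contact_force: [0.4, -0.6, 0.2]
grip_width: 37.1
t 54.15 [ 533.2 -142.8   72.1] [ 3.134  0.    -1.582] g 37.1 [ 0.4 -0.6  0.2]
dxyz units [ 0.03 -0.01 -3.11] ang units [-0.   -0.07  0.  ]
```

View pics/w25.png

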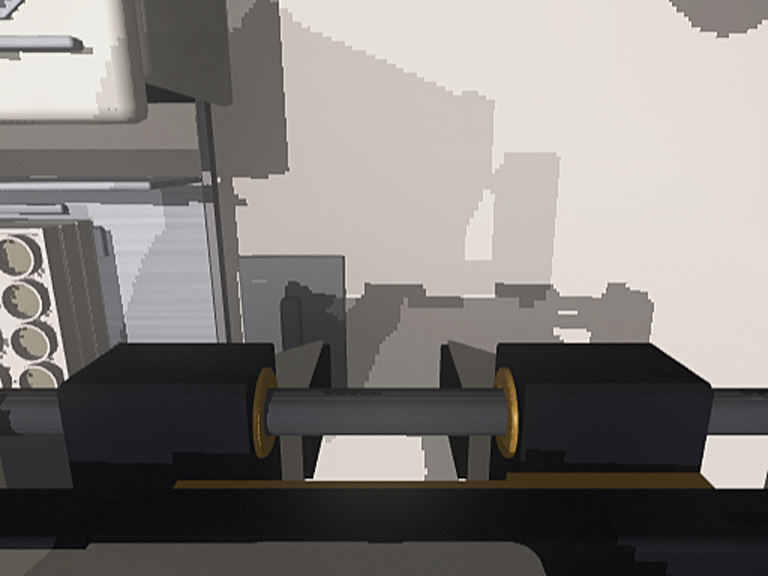

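```bash
python3 -m jog '{"xyz":[[-0.8,0.4,0.5],[-1,0.6,0.8],[-1,0.5,0.6],[-0.5,0,0.2],[0,0,0],[0,0,0]],"angular":[[0,-0.07,0],[0,0,0],[0,0,0],[0,0,0],[0,0,0],[0,0,0]]}';   python3 -c "
from h import *
ob(); snap('wrist','w26')"
```

```text
time: 54.8
tool_pos: [467.7, -110.7, 117.9]
tcp_rot: [-3.136, -0.002, -1.577]
contact_force: [0.5, -0.9, -0.1]
grip_width: 36.9
t 54.80 [ 467.7 -110.7  117.9] [-3.136e+00 -2.000e-03 -1.577e+00] g 36.9 [ 0.5 -0.9 -0.1]
```

View pics/w26.png

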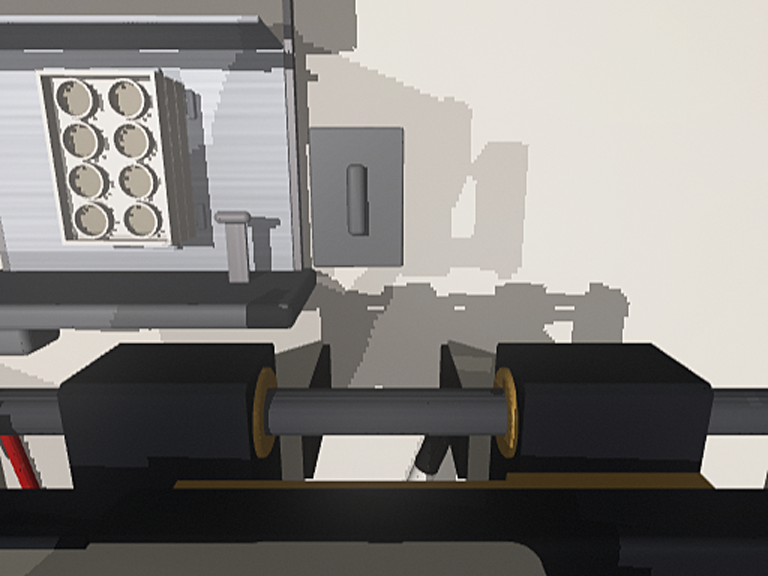

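```bash
python3 - <<'E'
from h import *
c=load('w26')
fitplate(c,[(309,128),(404,127),(404,266),(312,266)],np.zeros(2),1.5,z=4)
print([np.round(back(c,np.array(u)/1.5,15),1) for u in [(356,166),(356,236)]])
print('wall',[np.round(back(c,np.array(u)/1.5,z),1) for u in [(300,270),(285,40)] for z in (18,30)])
print('panel right end', back(c,np.array((316,275))/1.5,91))
E
```

```text
ctr [515.8 -95.7   4. ] yawL -0.6 yawW -0.2 L 78.7 79.3 W 53.2 55.1
[array([534.4, -96. ,  15. ]), array([495.9, -95.1,  15. ])]
wall [array([477. , -62.8,  18. ]), array([479.5, -64.9,  30. ]), array([597.4, -61.1,  18. ]), array([594.8, -63.2,  30. ])]
panel right end [489.90280118 -82.10651576  91.        ]
```

```bash
python3 -m jog '{"xyz":[[0.6,0.2,0],[0.8,0.2,0],[0.8,0.2,-0.3],[0.6,0.15,-0.6],[0.1,0,-0.8],[0,0,-0.6],[0,0,-0.3],[0,0,0],[0,0,0]],"angular":[[0,0,0],[0,0,0],[0,0,0],[0,0,0],[0,0,0],[0,0,0],[0,0,0],[0,0,0],[0,0,0]]}' 0.68;   python3 -c "
from h import *
plan(526,-95.6,10,-90.6); snap('wrist','w27')"
```

```text
time: 55.75
tool_pos: [536.1, -95.4, 59.5]
tcp_rot: [-3.136, -0.001, -1.579]
contact_force: [0.0, -0.1, 0.1]
grip_width: 14.8
t 55.75 [536.1 -95.4  59.5] [-3.136e+00 -1.000e-03 -1.579e+00] g 14.8 [ 0.  -0.1  0.1]
dxyz units [-0.51 -0.01 -2.47] ang units [ 0.01  0.05 -0.02]
```

View pics/w27.png

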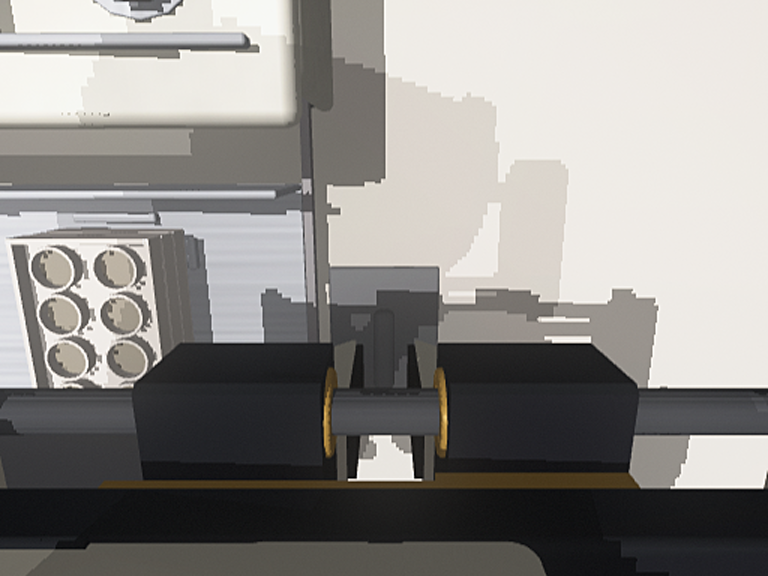

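```bash
python3 - <<'E'
from h import *
c=load('w27')
print(back(c,np.array((383,310))/1.5,15), back(c,np.array((329,268))/1.5,4),back(c,np.array((438,267))/1.5,4))
print(proj(c,[[536.1,-95.4,59.5],[536.1,-95.4,83.5]])*1.5)
E
python3 -m jog '{"xyz":[[-0.35,0,-0.5],[-0.12,0,-0.6],[0,0,-0.6],[0,0,-0.3],[0,0,0],[0,0,0]],"angular":[[0.01,0.05,-0.02],[0,0,0],[0,0,0],[0,0,0],[0,0,0],[0,0,0]]}';   python3 -c "
from h import *
plan(526,-95.6,-16.5,-90.6)"
```

```text
[537.4321524  -95.03528332  15.        ] [555.5594062  -69.14128708   4.        ] [ 555.5398545  -121.69178805    4.        ]
[[383.50687262 345.7057694 ]
 [383.28380549 370.36971689]]
time: 56.4
tool_pos: [525.9, -96.0, 18.8]
tcp_rot: [-3.139, -0.001, -1.583]
contact_force: [0.2, 1.4, 0.4]
grip_width: 15.1
t 56.40 [525.9 -96.   18.8] [-3.139e+00 -1.000e-03 -1.583e+00] g 15.1 [0.2 1.4 0.4]
dxyz units [ 0.01  0.02 -1.76] ang units [0.01 0.02 0.01]
```

```bash
python3 -m jog '{"xyz":[[0.01,0.03,-0.5],[0,0,-0.5],[0,0,-0.2],[0,0,0]],"angular":[[0,0.02,0],[0,0,0],[0,0,0],[0,0,0]]}';   python3 -c "
from h import *
plan(526,-95.3,-16.5,-90.6)"
```

```text
time: 56.8
tool_pos: [526.7, -95.5, -6.7]
tcp_rot: [-3.14, -0.001, -1.583]
contact_force: [-0.5, -0.3, 0.4]
grip_width: 14.9
t 56.80 [526.7 -95.5  -6.7] [-3.140e+00 -1.000e-03 -1.583e+00] g 14.9 [-0.5 -0.3  0.4]
dxyz units [-0.04  0.01 -0.49] ang units [0.01 0.02 0.01]
```

```bash
python3 -m jog '{"xyz":[[-0.03,0.01,-0.2],[0,0,-0.2],[0,0,-0.05],[0,0,0]],"angular":[[0,0.02,0],[0,0,0],[0,0,0],[0,0,0]]}';   python3 -m jog '{"xyz":[[0,0,0],[0,0,0],[0,0,0]],"angular":[[0,0,0],[0,0,0],[0,0,0]]}' 1
```

```text
time: 57.2
tool_pos: [526.2, -95.3, -16.5]
tcp_rot: [3.141, -0.001, -1.582]
contact_force: [0.1, 0.1, 0.3]
grip_width: 14.7
time: 57.5
tool_pos: [526.4, -95.4, -16.2]
tcp_rot: [-3.141, -0.001, -1.582]
contact_force: [0.1, 0.5, -1.5]
grip_width: 9.0
```

```bash
python3 -m jog '{"xyz":[[0,0,0.3],[0,0,0.6],[0,-0.2,0.9],[0,0,1],[0,0,1],[0,0,1],[0,0,0.8],[0,0,0.2],[0,0,0]],"angular":[[0,0,0],[0,0,0],[0,0,0],[0,0,0],[0,0,0],[0,0,0],[0,0,0],[0,0,0],[0,0,0]]}';   python3 -c "
from h import *
plan(549,21.2,62,-90.6); snap('wrist','w28')"
```

```text
time: 58.4
tool_pos: [527.9, -99.9, 111.9]
tcp_rot: [-3.134, -0.004, -1.583]
contact_force: [-0.7, 0.6, 0.1]
grip_width: 9.3
t 58.40 [527.9 -99.9 111.9] [-3.134 -0.004 -1.583] g 9.3 [-0.7  0.6  0.1]
dxyz units [ 1.06  6.05 -2.5 ] ang units [0.04 0.08 0.01]
```

View pics/w28.png

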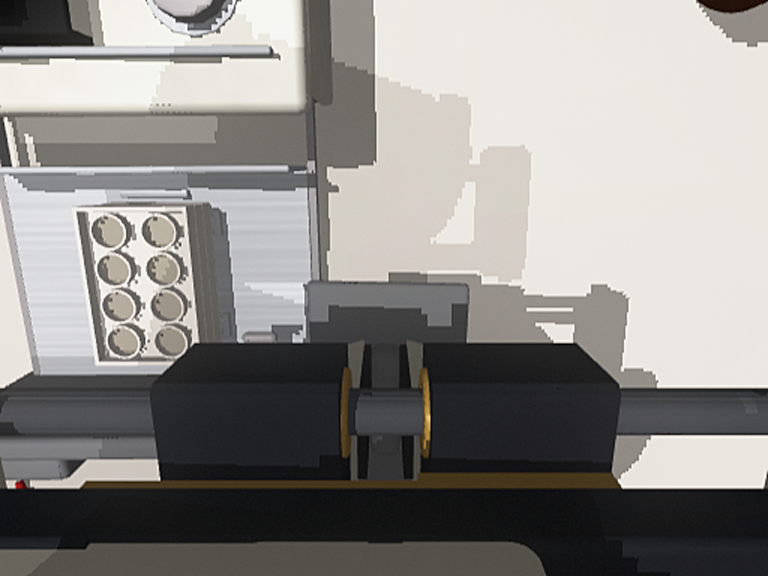

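```bash
python3 - <<'E'
from h import *
show('w28',(195,180,330,250),5.8,'pics/w28c.png')
c=load('w28')
for u in [(307,287),(387,286),(466,287)]: print(back(c,np.array(u)/1.5,132.2))
E
```

```text
[556.33998743 -74.85173818 132.2       ]
[ 556.31479281 -101.46892911  132.2       ]
[ 555.60972093 -127.76466548  132.2       ]
```

View pics/w28c.png

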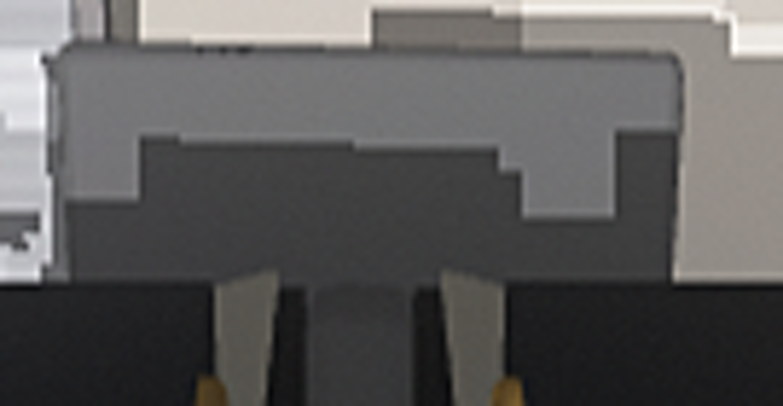

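```bash
python3 - <<'E'
from h import *
c=load('w28')
show('w28',(40,125,170,250),5,'pics/w28d.png')
fitplate(c,[(73,210),(186,206),(203,357),(98,364)],np.zeros(2),1.5,z=54)
for u in [(307,283),(387,283),(466,285)]: print(back(c,np.array(u)/1.5,132.2))
E
```

```text
ctr [538.7  19.4  54. ] yawL 0.1 yawW 2.2 L 77.9 76.0 W 53.6 54.1
[557.70508045 -74.92169848 132.2       ]
[ 557.33903203 -101.48135844  132.2       ]
[ 556.2941932  -127.74654242  132.2       ]
```

View pics/w28d.png

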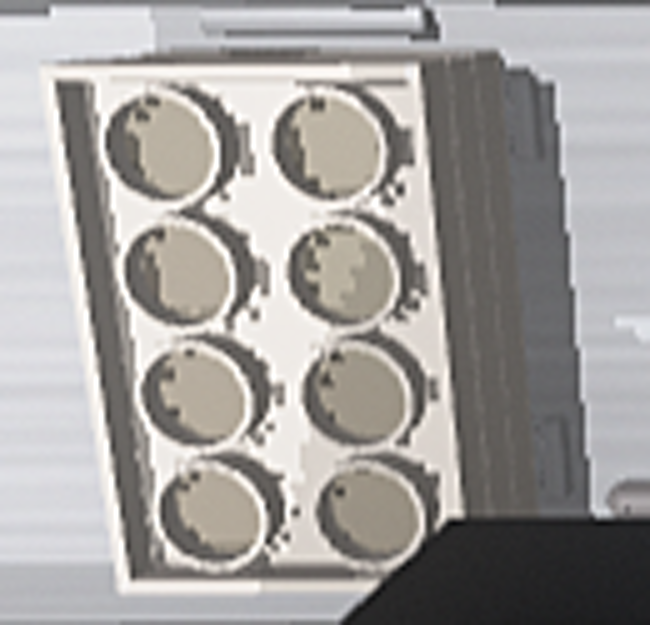

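```bash
python3 - <<'E'
from h import *
c=load('w28')
g=lambda u: back(c,np.array(u)/5+[40,125],54)
a,b,d=g((42,68)),g((418,66)),g((122,590)); print(a,b,d,'ctr via FR-NL',(b+d)/2)
E
python3 -m jog '{"xyz":[[0.1,0.5,0],[0.2,1,0],[0.2,1,0],[0.2,1,0],[0.2,1,0],[0.1,0.8,0],[0,0.3,0],[0,0,0],[0,0,0]],"angular":[[0.04,0.08,0.01],[0,0,0],[0,0,0],[0,0,0],[0,0,0],[0,0,0],[0,0,0],[0,0,0],[0,0,0]]}';   python3 -c "
from h import *
plan(548.2,21.3,62,-90.6)"
```

```text
[577.60405153  46.25054226  54.        ] [577.16893748  -7.00164419  54.        ] [498.45820194  47.11082361  54.        ] ctr via FR-NL [537.81356971  20.05458971  54.        ]
time: 59.35
tool_pos: [544.0, 20.7, 103.6]
tcp_rot: [3.123, 0.005, -1.582]
contact_force: [-1.2, -0.2, -1.1]
grip_width: 9.2
t 59.35 [544.   20.7 103.6] [ 3.123  0.005 -1.582] g 9.2 [-1.2 -0.2 -1.1]
dxyz units [ 0.21  0.03 -2.08] ang units [-0.05 -0.18  0.  ]
```

```bash
python3 -m jog '{"xyz":[[0.2,0.02,-0.3],[0,0,-0.7],[0,0,-0.7],[0,0,-0.5],[0,0,-0.1],[0,0,0],[0,0,0]],"angular":[[-0.05,-0.18,0],[0,0,0],[0,0,0],[0,0,0],[0,0,0],[0,0,0],[0,0,0]]}';   python3 -c "
from h import *
plan(548.2,21.3,38.2,-90.6); snap('wrist','w29',(150,110,360,260),3.8)"
```

```text
time: 60.05
tool_pos: [548.2, 16.7, 56.2]
tcp_rot: [-3.141, -0.001, -1.587]
contact_force: [-0.1, 0.5, -0.4]
grip_width: 9.5
t 60.05 [548.2  16.7  56.2] [-3.141e+00 -1.000e-03 -1.587e+00] g 9.5 [-0.1  0.5 -0.4]
dxyz units [ 0.    0.23 -0.9 ] ang units [0.01 0.01 0.06]
```

View pics/w29.png

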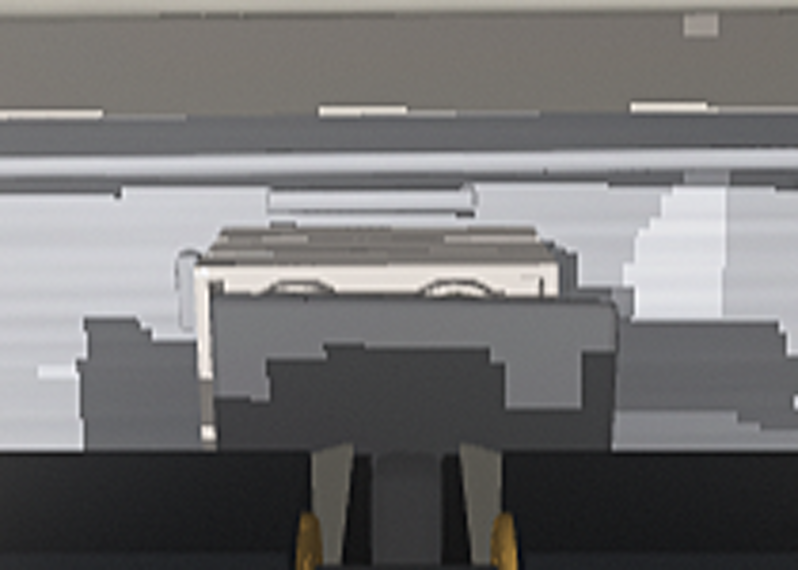

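```bash
python3 -m jog '{"xyz":[[0,0.21,-0.2],[0,0.02,-0.2],[0,0,-0.2],[0,0,0],[0,0,0]],"angular":[[0.01,0.01,0.18],[0,0,0],[0,0,0],[0,0,0],[0,0,0]]}';   python3 -c "
from h import *
plan(548.2,21.3,38.0,-89.8);snap('wrist','w30',(150,110,360,260),3.8)"
```

```text
time: 60.6
tool_pos: [549.0, 21.9, 44.4]
tcp_rot: [-3.139, -0.001, -1.566]
contact_force: [0.2, 0.2, -0.9]
grip_width: 9.3
t 60.60 [549.   21.9  44.4] [-3.139e+00 -1.000e-03 -1.566e+00] g 9.3 [ 0.2  0.2 -0.9]
dxyz units [-0.04 -0.03 -0.32] ang units [ 0.01  0.02 -0.01]
```

View pics/w30.png

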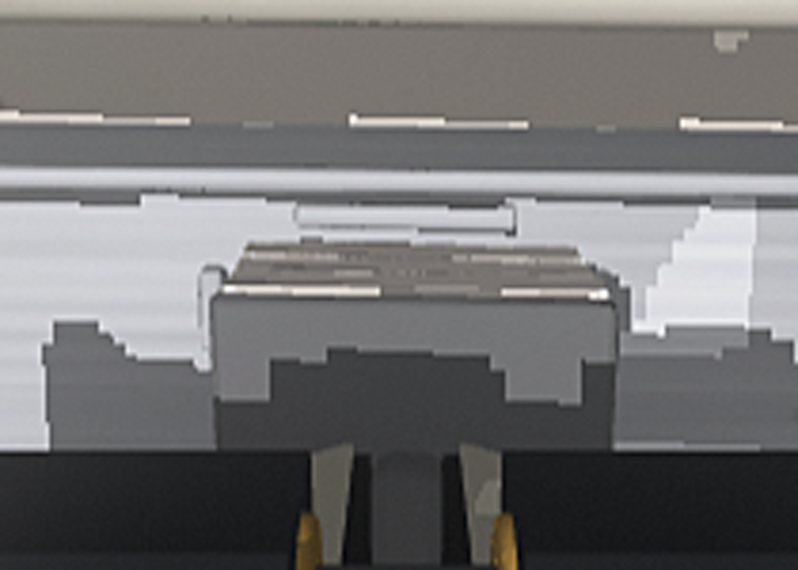

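```bash
python3 -m jog '{"xyz":[[-0.04,-0.03,-0.15],[0,0,-0.1],[0,0,0],[0,0,0]],"angular":[[0.01,0.02,0],[0,0,0],[0,0,0],[0,0,0]]}';   python3 -c "
from h import *
plan(548.2,21.3,38.0,-89.8)"
```

```text
time: 61.05
tool_pos: [549.3, 21.1, 40.3]
tcp_rot: [-3.139, 0.0, -1.566]
contact_force: [-0.6, 0.3, 2.5]
grip_width: 9.3
t 61.05 [549.3  21.1  40.3] [-3.139  0.    -1.566] g 9.3 [-0.6  0.3  2.5]
dxyz units [-0.06  0.01 -0.11] ang units [-0.    0.03 -0.01]
```

```bash
python3 -m jog '{"xyz":[[-0.06,0.01,0.06],[-0.01,0,0],[0,0,0]],"angular":[[0,0.03,-0.01],[0,0,0],[0,0,0]]}';   python3 -c "
from h import *
plan(548.2,21.3,38.0,-89.8)"
```

```text
time: 61.35
tool_pos: [548.1, 21.2, 41.7]
tcp_rot: [-3.141, 0.0, -1.567]
contact_force: [0.5, 0.6, 0.7]
grip_width: 9.3
t 61.35 [548.1  21.2  41.7] [-3.141  0.    -1.567] g 9.3 [0.5 0.6 0.7]
dxyz units [ 0.01  0.01 -0.18] ang units [-0.  0.  0.]
```

```bash
python3 -m jog '{"xyz":[[0.01,0,-0.1],[0,0,-0.04],[0,0,0]],"angular":[[0,0,0],[0,0,0],[0,0,0]]}'; python3 -c "
from h import *
ob();snap('wrist','w31',(150,110,360,260),3.8)"
```

```text
time: 61.65
tool_pos: [548.7, 21.0, 39.1]
tcp_rot: [-3.14, -0.0, -1.567]
contact_force: [-0.0, -0.8, 3.5]
grip_width: 9.6
t 61.65 [548.7  21.   39.1] [-3.14  -0.    -1.567] g 9.6 [-0.  -0.8  3.5]
```

View pics/w31.png

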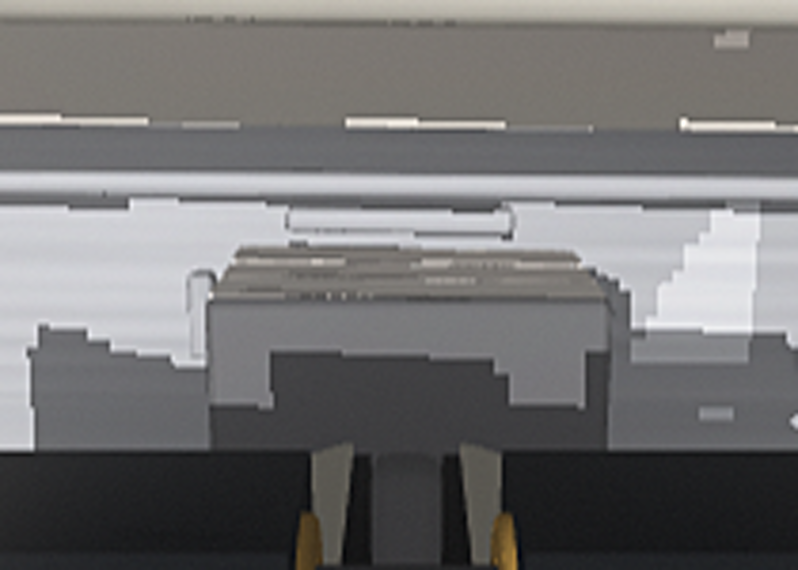

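```bash
python3 -m jog '{"xyz":[[0,0,0],[0,0,0],[0,0,0],[0,0,0]],"angular":[[0,0,0],[0,0,0],[0,0,0],[0,0,0]]}' 0.5; python3 -m jog '{"xyz":[[0,0,0.3],[0,0,0.7],[-0.3,0,1],[-0.8,-0.3,1],[-0.8,-0.5,0.5],[-0.8,-0.5,0],[-0.4,-0.3,0],[0,0,0],[0,0,0]],"angular":[[0,0,0],[0,0,0],[0,0,0],[0,0,0],[0,0,0],[0,0,0],[0,0,0],[0,0,0],[0,0,0]]}';   python3 -c "
from h import *
ob();snap('wrist','w32')"
```

```text
time: 62.1
tool_pos: [547.5, 21.3, 38.0]
tcp_rot: [3.14, 0.0, -1.567]
contact_force: [0.1, 0.0, 0.1]
grip_width: 22.8
time: 63.0
tool_pos: [483.9, -11.3, 112.7]
tcp_rot: [3.142, 0.0, -1.567]
contact_force: [-0.2, -0.5, 0.6]
grip_width: 23.2
t 63.00 [483.9 -11.3 112.7] [ 3.142  0.    -1.567] g 23.2 [-0.2 -0.5  0.6]
```

View pics/w32.png

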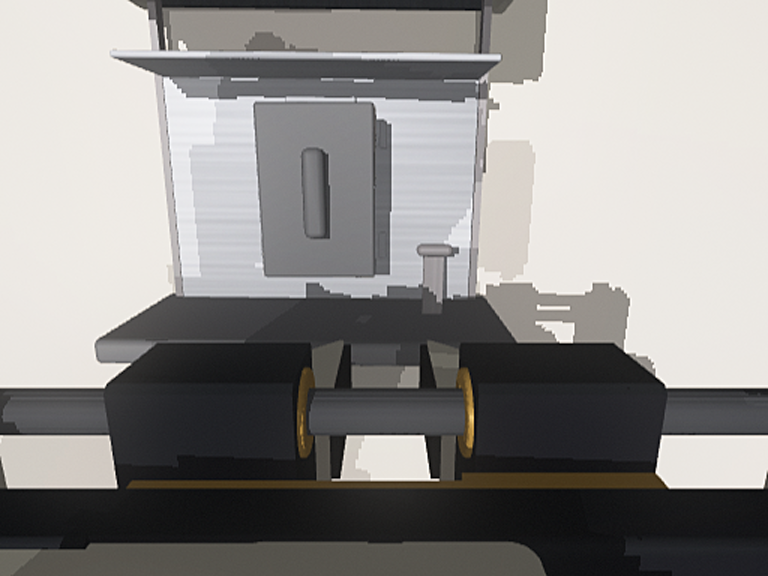

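```bash
python3 -c "
from h import *
show('w32',(155,55,275,195),4.2,'pics/w32c.png')
fitplate(load('w32'),[(254,103),(372,103),(374,275),(266,275)],np.zeros(2),1.5,z=58)"
```

```text
ctr [538.5  19.9  58. ] yawL 0.6 yawW 0.1 L 78.0 78.0 W 52.3 52.1
```

View pics/w32c.png

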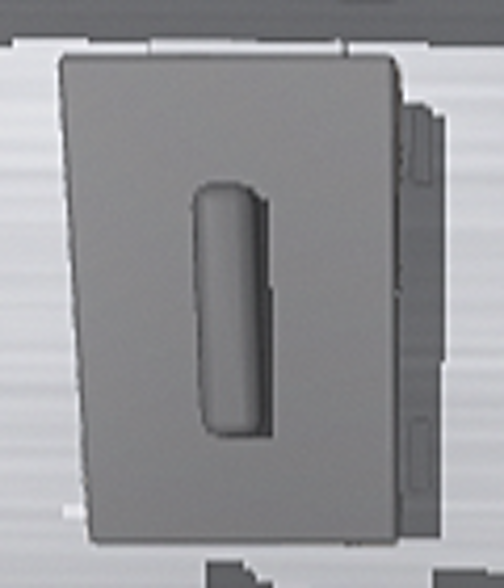

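```bash
python3 -m jog '{"xyz":[[-0.8,0.4,0],[-0.9,0.8,0],[-0.6,0.9,0],[-0.2,0.9,0],[0,0.8,0],[0,0.4,-0.3],[0,0,-0.7],[0,0,-0.8],[0,0,-0.6],[0,0,-0.2]],"angular":[[0,0,-0.1],[0,0,0],[0,0,0],[0,0,0],[0,0,0],[0,0,0],[0,0,0],[0,0,0],[0,0,0],[0,0,0]]}' 1; python3 -m jog '{"xyz":[[0,0,0],[0,0,0]],"angular":[[0,0,0],[0,0,0]]}';  python3 -c "
from h import *
plan(440,78,50,-90.6);snap('wrist','w33')"
```

```text
time: 64.05
tool_pos: [437.4, 78.3, 55.9]
tcp_rot: [-3.141, 0.001, -1.574]
contact_force: [0.1, 0.3, 0.7]
grip_width: 0.4
time: 64.25
tool_pos: [437.4, 78.3, 55.0]
tcp_rot: [3.14, 0.001, -1.574]
contact_force: [-0.7, -0.2, 0.6]
grip_width: 0.5
t 64.25 [437.4  78.3  55. ] [ 3.140e+00  1.000e-03 -1.574e+00] g 0.5 [-0.7 -0.2  0.6]
dxyz units [ 0.13 -0.01 -0.25] ang units [-0.01 -0.01 -0.07]
```

View pics/w33.png

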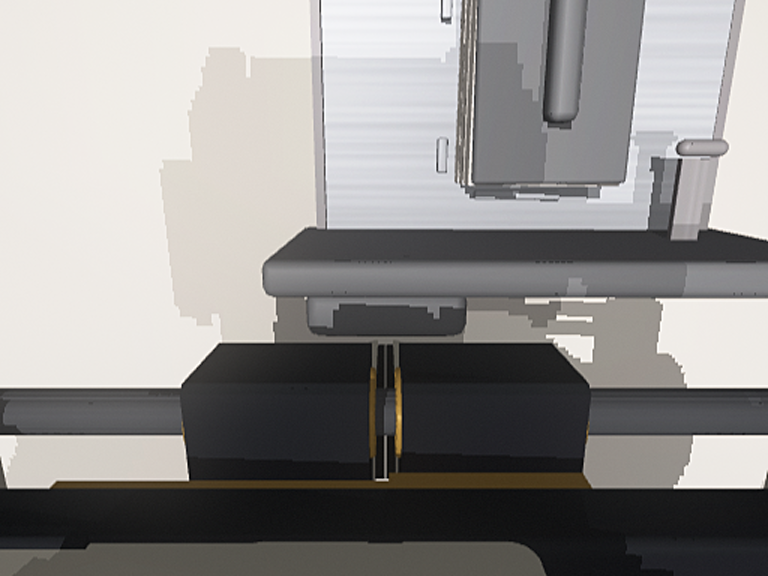

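```bash
python3 -c "
from h import *
show('w33',(290,0,440,140),5,'pics/w33c.png')"
```

```text
(no output)
```

View pics/w33c.png

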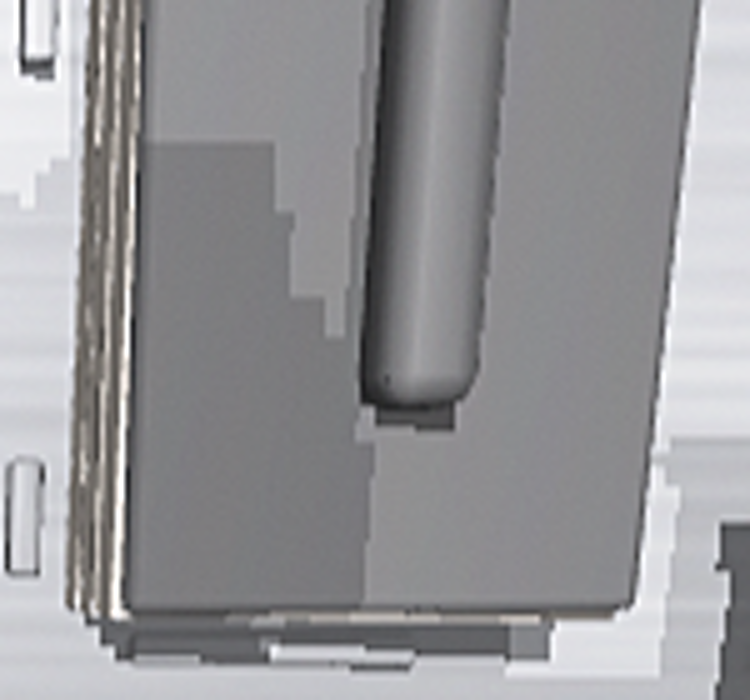

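```bash
python3 -m jog '{"xyz":[[0.1,0,-0.15],[0.2,0,-0.08],[0.2,0,0],[0.2,0,0],[0,0,0]],"angular":[[0,0,-0.05],[0,0,0],[0,0,0],[0,0,0],[0,0,0]]}' 1;  python3 -c "
from h import *
plan(450,78,50,-90.6)"
```

```text
time: 64.8
tool_pos: [451.8, 78.2, 51.0]
tcp_rot: [3.139, 0.001, -1.58]
contact_force: [-1.8, -0.6, 1.3]
grip_width: 0.3
t 64.80 [451.8  78.2  51. ] [ 3.139e+00  1.000e-03 -1.580e+00] g 0.3 [-1.8 -0.6  1.3]
dxyz units [-0.09 -0.01 -0.05] ang units [-0.01 -0.02 -0.01]
```

```bash
python3 -m jog '{"xyz":[[0.15,0,0],[0.25,0,0],[0.3,0,0],[0.3,0,0],[0.3,0,0],[0.3,0,0],[0.3,0,0],[0.3,0,0],[0.3,0,0],[0.3,0,0]],"angular":[[0,0,0],[0,0,0],[0,0,0],[0,0,0],[0,0,0],[0,0,0],[0,0,0],[0,0,0],[0,0,0],[0,0,0]]}' 1
```

```text
time: 65.8
tool_pos: [511.0, 77.9, 51.0]
tcp_rot: [3.136, -0.0, -1.58]
contact_force: [-4.0, -0.0, 2.1]
grip_width: 0.1
```

```bash
python3 -m jog '{"xyz":[[0.3,0,0],[0.3,0,0],[0.3,0,0],[0.3,0,0],[0.3,0,0],[0.3,0,0],[0.3,0,0],[0.3,0,0],[0.3,0,0],[0.3,0,0]],"angular":[[0,-0.03,0],[0,0,0],[0,0,0],[0,0,0],[0,0,0],[0,0,0],[0,0,0],[0,0,0],[0,0,0],[0,0,0]]}' 1
```

```text
time: 66.8
tool_pos: [575.4, 77.5, 51.0]
tcp_rot: [3.137, -0.001, -1.58]
contact_force: [-5.2, -1.8, 3.8]
grip_width: 0.1
```

```bash
python3 -m jog '{"xyz":[[0.25,0,0],[0.25,0,0],[0.25,0,0],[0.2,0,0],[0.1,0,0]],"angular":[[0,-0.03,0],[0,0,0],[0,0,0],[0,0,0],[0,0,0]]}' 1;python3 -c "
from h import *
ob();snap('wrist','w34');snap('side','s34',(220,130,350,240),6)"
```

```text
time: 67.3
tool_pos: [592.0, 77.5, 50.5]
tcp_rot: [3.126, -0.001, -1.579]
contact_force: [-16.1, -1.5, 12.2]
grip_width: 0.9
t 67.30 [592.   77.5  50.5] [ 3.126e+00 -1.000e-03 -1.579e+00] g 0.9 [-16.1  -1.5  12.2]
```

View pics/w34.png

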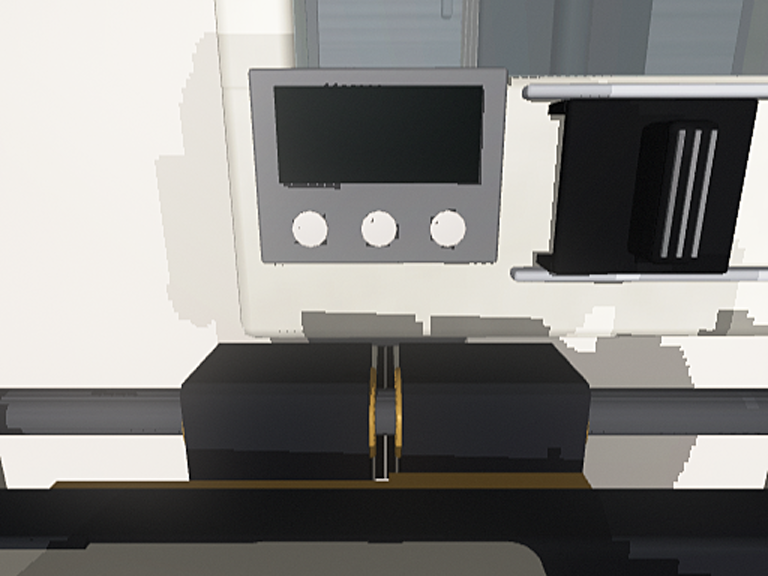

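View pics/s34.png

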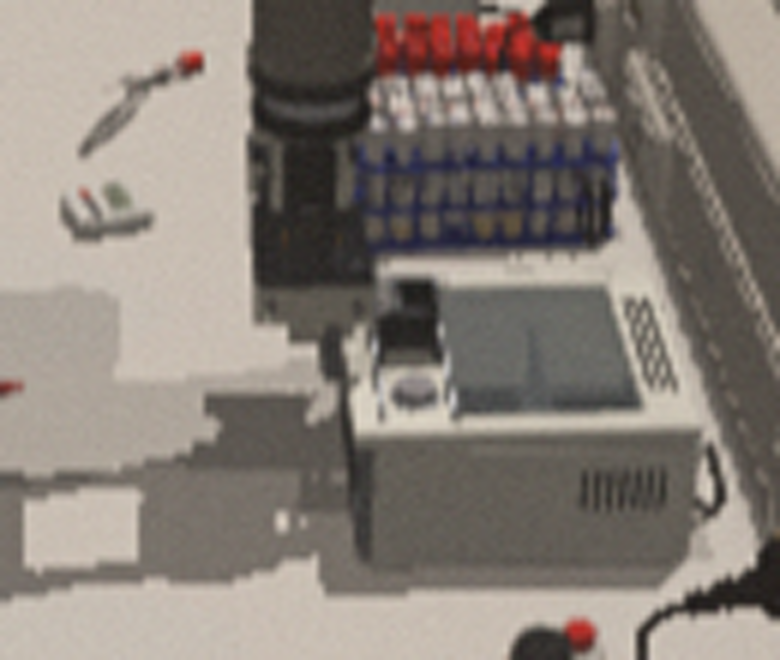

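```bash
python3 -m jog '{"xyz":[[-0.3,0,0],[-0.3,0,-0.1],[-0.1,0,-0.2],[0,0,-0.1],[0,0,0]],"angular":[[0,-0.1,0],[0,0,0],[0,0,0],[0,0,0],[0,0,0]]}' 1;python3 -c "
from h import *
plan(592,77.5,44,-90.6)"
```

```text
time: 67.9
tool_pos: [581.8, 78.1, 42.2]
tcp_rot: [-3.139, 0.0, -1.579]
contact_force: [1.0, 0.0, 0.6]
grip_width: 0.5
t 67.90 [581.8  78.1  42.2] [-3.139  0.    -1.579] g 0.5 [1.  0.  0.6]
dxyz units [ 0.51 -0.03  0.09] ang units [ 0.    0.03 -0.02]
```

```bash
python3 -m jog '{"xyz":[[-0.8,0,0],[-1,0,0.2],[-1,0,0.8],[-0.5,-0.5,0.8],[0,-0.5,0.5],[0,-0.5,0.5],[0,0,0]],"angular":[[0,0,0],[0,0,0],[0,0,0],[0,0,0],[0,0,0],[0,0,0],[0,0,0]]}' 1;python3 -c "
from h import *
ob(); snap('wrist','w35');snap('side','s35',(220,130,350,240),6)"
```

```text
time: 68.6
tool_pos: [518.1, 46.4, 99.7]
tcp_rot: [-3.134, 0.0, -1.58]
contact_force: [-1.0, -0.5, -0.1]
grip_width: 0.6
t 68.60 [518.1  46.4  99.7] [-3.134  0.    -1.58 ] g 0.6 [-1.  -0.5 -0.1]
```

View pics/w35.png

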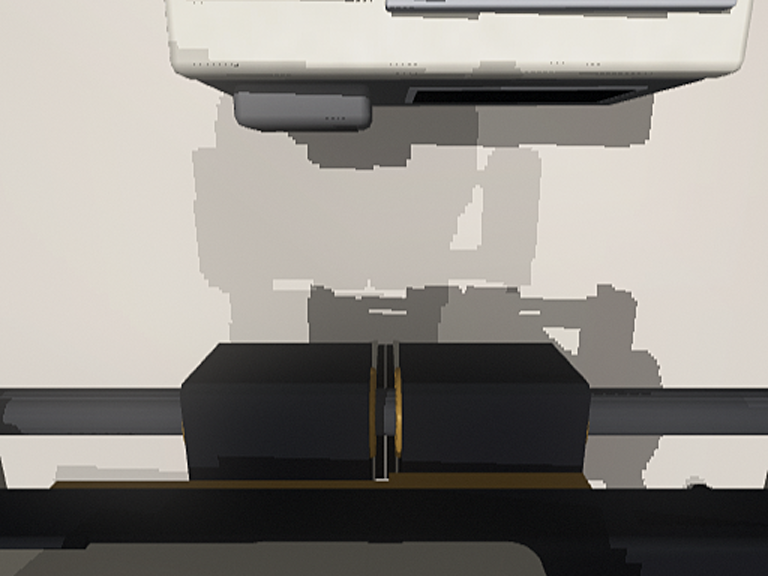

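View pics/s35.png

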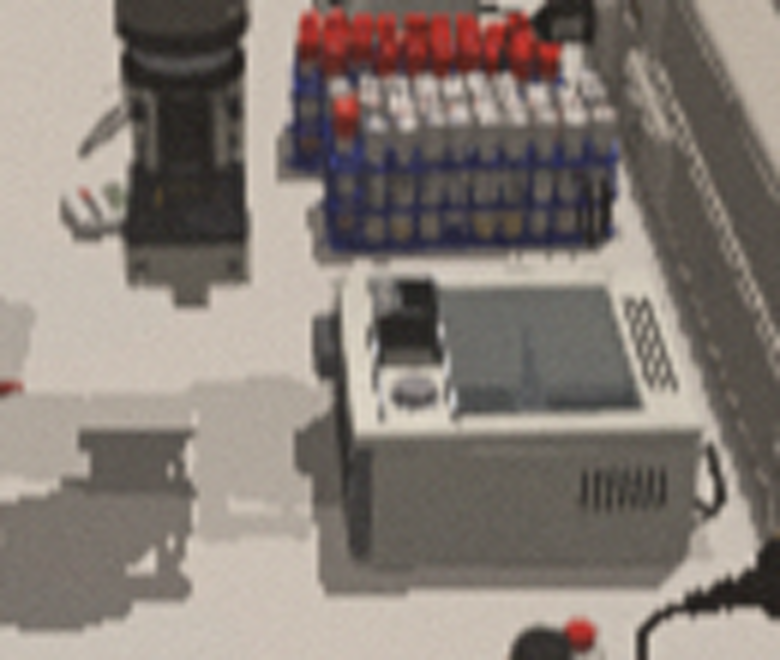

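```bash
python3 -m jog '{"xyz":[[0.5,0,0.8],[1,-0.3,0.8],[1,-0.4,0.6],[1,-0.4,0],[1,-0.3,0],[1,0,0],[0.8,0,0],[0.3,0,0],[0,0,0]],"angular":[[0,0.07,0],[0,0,0],[0,0,0],[0,0,0],[0,0,0],[0,0,0],[0,0,0],[0,0,0],[0,0,0]]}' 0.4;python3 -c "
from h import *
plan(655.3,18.7,100,-90.6); snap('wrist','w36')"
```

```text
time: 69.6
tool_pos: [652.3, 20.8, 134.5]
tcp_rot: [3.125, 0.003, -1.578]
contact_force: [0.5, 0.5, -0.3]
grip_width: 27.7
t 69.60 [652.3  20.8 134.5] [ 3.125e+00  3.000e-03 -1.578e+00] g 27.7 [ 0.5  0.5 -0.3]
dxyz units [ 0.15 -0.11 -1.73] ang units [-0.03 -0.15 -0.03]
```

View pics/w36.png

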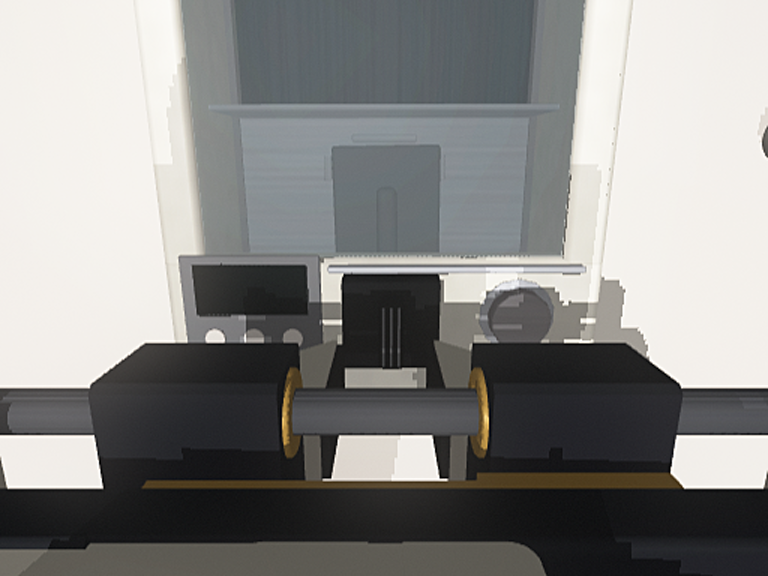

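```bash
python3 -m jog '{"xyz":[[0.13,-0.09,-0.3],[0,0,-0.5],[0,0,-0.5],[0,0,-0.2],[0,0,0],[0,0,0]],"angular":[[-0.03,-0.15,-0.03],[0,0,0],[0,0,0],[0,0,0],[0,0,0],[0,0,0]]}';python3 -c "
from h import *
plan(655.3,18.7,100,-90.6)"
```

```text
time: 70.25
tool_pos: [651.1, 20.2, 101.7]
tcp_rot: [3.136, 0.001, -1.58]
contact_force: [0.3, -0.3, -0.3]
grip_width: 27.6
t 70.25 [651.1  20.2 101.7] [ 3.136e+00  1.000e-03 -1.580e+00] g 27.6 [ 0.3 -0.3 -0.3]
dxyz units [ 0.21 -0.07 -0.08] ang units [-0.01 -0.05 -0.01]
```

```bash
python3 -m jog '{"xyz":[[0.2,-0.07,-0.06],[0,0,0],[0,0,0]],"angular":[[0,-0.05,0],[0,0,0],[0,0,0]]}';python3 -m jog '{"xyz":[[0,0,0],[0,0,0],[0,0,0],[0,0,0]],"angular":[[0,0,0],[0,0,0],[0,0,0],[0,0,0]]}' 1; python3 -m jog '{"xyz":[[0,-0.4,0],[-0.01,-0.5,0],[-0.01,-0.5,0],[-0.01,-0.5,0],[0,-0.4,0],[0,-0.1,0],[0,0,0]],"angular":[[0,0,0],[0,0,0],[0,0,0],[0,0,0],[0,0,0],[0,0,0],[0,0,0]]}'
```

```text
time: 70.55
tool_pos: [656.0, 18.6, 101.2]
tcp_rot: [-3.14, 0.001, -1.58]
contact_force: [0.5, -0.2, 0.5]
grip_width: 27.3
time: 70.95
tool_pos: [656.3, 18.5, 101.7]
tcp_rot: [-3.139, 0.0, -1.58]
contact_force: [1.4, 0.1, -0.5]
grip_width: 9.6
time: 71.65
tool_pos: [656.0, -34.1, 101.7]
tcp_rot: [-3.137, 0.002, -1.582]
contact_force: [1.3, 2.4, -0.8]
grip_width: 9.6
```

```bash
python3 -m jog '{"xyz":[[0,-0.1,0],[0,-0.1,0],[0,-0.08,0],[0,-0.05,0],[0,0,0]],"angular":[[0,0,0],[0,0,0],[0,0,0],[0,0,0],[0,0,0]]}'
```

```text
time: 72.15
tool_pos: [656.0, -36.1, 101.7]
tcp_rot: [-3.138, 0.007, -1.579]
contact_force: [0.8, -0.7, -0.6]
grip_width: 9.6
```

```bash
python3 -m jog '{"xyz":[[0,0,0],[0,0,0],[0,0,0],[0,0,0.4],[0,0,0.9],[-0.4,0,1],[-0.9,0,1],[-1,0,0.5],[-0.8,0,0],[0,0,0]],"angular":[[0,0,0],[0,0,0],[0,0,0],[0,0,0],[0,0,0],[0,0,0],[0,0,0],[0,0,0],[0,0,0],[0,0,0]]}' 0.4; python3 -c "
from h import *
ob(); snap('wrist','w37');snap('side','s37');snap('scene','sc37')"
```

```text
time: 73.15
tool_pos: [591.6, -38.6, 183.8]
tcp_rot: [-3.137, 0.004, -1.58]
contact_force: [-0.2, -0.1, -0.5]
grip_width: 27.4
t 73.15 [591.6 -38.6 183.8] [-3.137  0.004 -1.58 ] g 27.4 [-0.2 -0.1 -0.5]
```

View pics/w37.png

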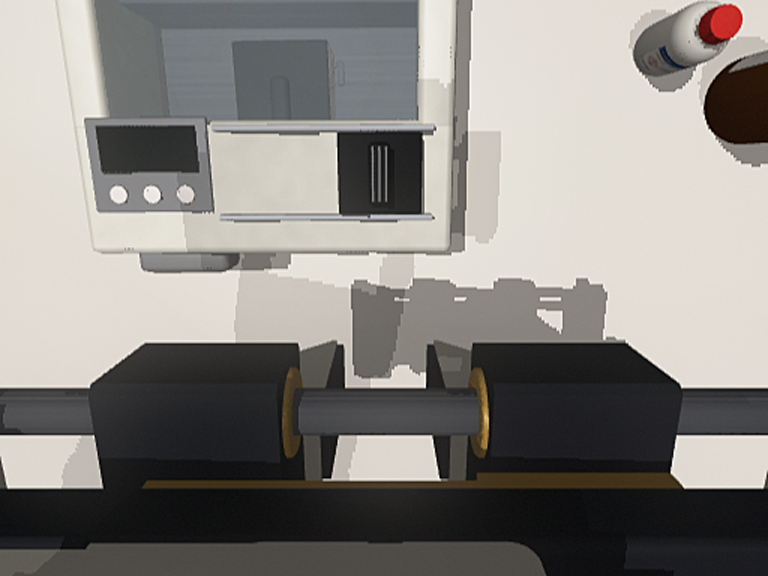

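View pics/s37.png

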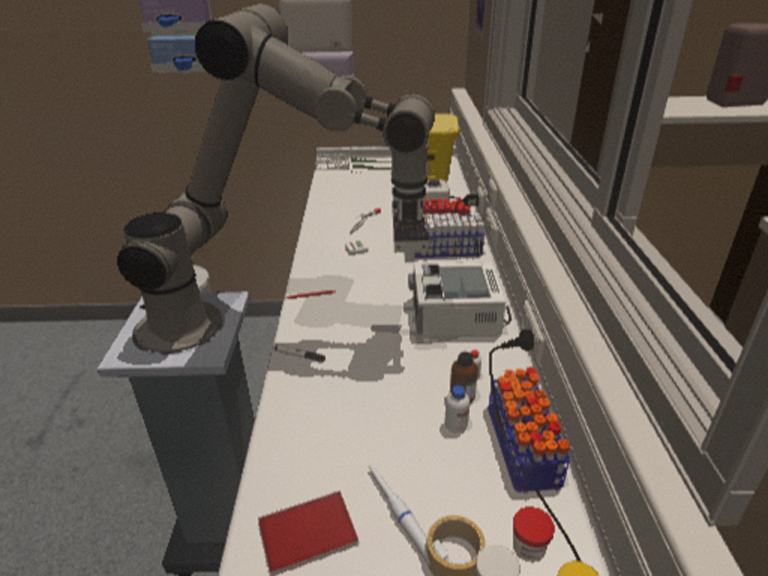

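```bash
python3 -c "
from h import *
show('w37',(130,70,310,180),4.4,'pics/w37c.png')"
```

```text
(no output)
```

View pics/w37c.png

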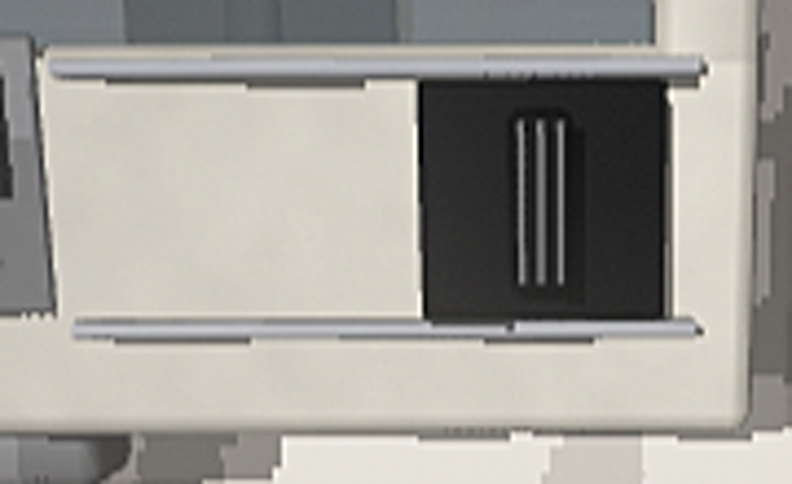

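```bash
python3 - <<'E'
from h import *
a=load('w1'); b=load('w37')
f=lambda u,z: back(a,np.array(u)/3.3+[105,0],z); g=lambda u,z: back(b,np.array(u)/4.4+[130,70],z)
# rail ends (z108), hood edges (121), ridge mid line (134)
print('w1', f((678,229),108),f((580,310),134), f((502,240),121),f((650,238),121))
print('now',g((707,67),108),g((541,200),134), g((418,84),121),g((665,84),121))
# pad front silhouette
print('pad w1',back(a,np.array((264,235))/1.5,70),'now',back(b,np.array((185,271))/1.5,70))
E
```

```text
w1 [675.63412365 -64.88671283 108.        ] [655.15117366 -35.03799631 134.        ] [674.94088958 -15.69186621 121.        ] [672.75669299 -55.458418   121.        ]
now [676.14385626 -64.69369364 108.        ] [655.39249816 -37.18090045 134.        ] [673.26149248 -17.70103983 121.        ] [672.8311071  -56.87885202 121.        ]
pad w1 [598.30209845  79.59393041  70.        ] now [598.17890735  81.55580281  70.        ]
```

```bash
python3 -c "
from h import *
show('w36',(150,60,400,185),3.1,'pics/w36c.png')"
```

```text
(no output)
```

View pics/w36c.png

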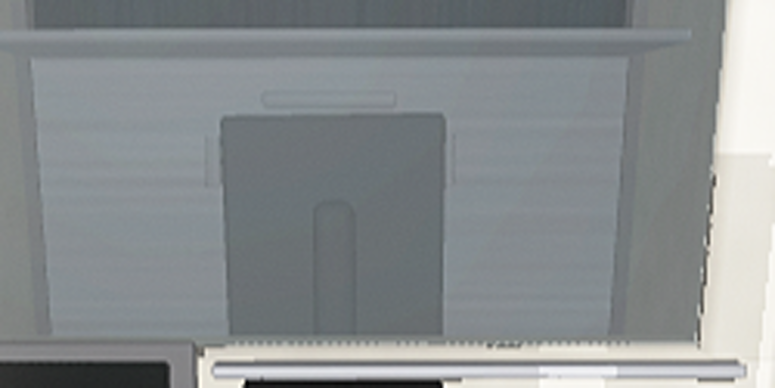

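View pics/sc37.png

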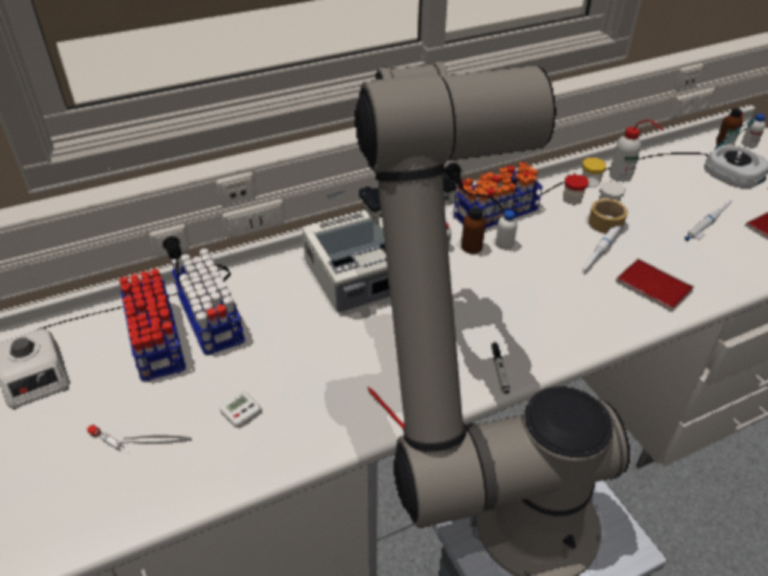

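```bash
python3 -c "
from h import *
ob(); print(bot.close_job())"
```

```text
t 73.30 [593.4 -38.6 182.8] [-3.136  0.004 -1.58 ] g 27.5 [-0.9  0.1 -0.1]
the job is handed in; nothing more can be done
None
```

The job is done and handed in at 73 s. The catch was slid open and the button pressed, and the drawer sprang out. I set the cover aside and stacked the three plates that were present between the lips. Then I put the cover on top, pushed the drawer shut and slid the catch back over the button.

**Last checks**
- **Drawer:** the push pad is back where it was at the start, 598.2 mm against 598.3 mm, and the drawer stayed shut after I let go.
- **Catch:** it stopped against its end. It measures about 2 mm further shut than at the start, which is within my measuring error.
- **Pile and cover:** before the drawer was shut, the pile was flush to within about 1 mm. Through the window the cover looks square and centred.
- **Bottles and bench:** both reagent bottles are standing, and nothing was left on the bench.

**What went wrong or disagreed**
- **Tool height:** the reported tool height read about 24 mm lower than the real fingertips. My first three pinches at the catch closed on nothing. I worked out the offset by contact and allowed for it afterwards.
- **Cover moved:** the cover was knocked about 5 cm aside on the bench. I found it again and gripped it about 10 mm off centre to keep the gripper clear of the drawer panel.
- **Pushing the drawer:** the force on the tool reached about 16 N back and 12 N upward at the end, more than the roughly 10 N expected. The fingers were probably bearing on the pad's upper edge.

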